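Pack the shipping canisters into the round tub

TASK

Take the lid off the round tub and lay it flat on the cork mat, then pack every canister from the rubber mat upright into the tub in a hexagonal pattern: first the two tall ones, side by side at the back of the tub next to the backrest bar, then, once both stand there, the short ones, one of them in the very middle and the others around it at the sides and front. All must stand on the tub's floor, and leave the other things on the counter alone.

Things in the scene. Friction and masses are not known exactly. Their poses are not given: they have to be found in the camera images.
- tub: grey round open tub fixed to the counter: outside 180, inside 170 mm across, 60 mm high, inner floor 6 mm above the counter; origin at the centre of its underside, z up, x to its back, where a steel bar backrest (120 mm wide, 110 mm high) stands 108 mm from the centre. Holds 7 canisters, one in the middle and six round it, their axes about 56 mm apart (6 to 7 mm spare in radius)
- lid_knob (a point): loose grey flat lid 184 mm in diameter and 6 mm thick that lies on the tub's rim at the start, about 180 g, with a black knob in the middle 22 mm in diameter and 34 mm high; this point is the centre of the knob, 23 mm above the lid's underside; z is the lid's axis
- lid_mat: cork mat fixed on the counter, 200 x 200 mm, 4 mm thick; origin at the centre of its underside
- store_mat: black rubber mat fixed on the counter, 300 x 300 mm, 4 mm thick, on which the canisters wait, about 100 mm apart; origin at the centre of its underside
- tall1_mid (a point): tall cardboard shipping canister, upright: body 52 mm in diameter and 126 mm high with a weighted steel foot, topped by a centred white stopper 20 mm in diameter and 34 mm high to grip it by (160 mm high in all), about 200 g; this point is on its axis half-way up, 80 mm above its underside; z is its axis, up
- tall2_mid (a point): tall cardboard shipping canister, upright: body 52 mm in diameter and 126 mm high with a weighted steel foot, topped by a centred white stopper 20 mm in diameter and 34 mm high to grip it by (160 mm high in all), about 200 g; this point is on its axis half-way up, 80 mm above its underside; z is its axis, up
- short1_mid (a point): short cardboard shipping canister, upright: body 52 mm in diameter and 80 mm high with a weighted steel foot, topped by a centred white stopper 20 mm in diameter and 34 mm high to grip it by (114 mm high in all), about 200 g; this point is on its axis half-way up, 57 mm above its underside; z is its axis, up; three to five short ones are present
- short2_mid (a point): short cardboard shipping canister, upright: body 52 mm in diameter and 80 mm high with a weighted steel foot, topped by a centred white stopper 20 mm in diameter and 34 mm high to grip it by (114 mm high in all), about 200 g; this point is on its axis half-way up, 57 mm above its underside; z is its axis, up; three to five short ones are present
- short3_mid (a point): short cardboard shipping canister, upright: body 52 mm in diameter and 80 mm high with a weighted steel foot, topped by a centred white stopper 20 mm in diameter and 34 mm high to grip it by (114 mm high in all), about 200 g; this point is on its axis half-way up, 57 mm above its underside; z is its axis, up; three to five short ones are present
- short4_mid (a point): short cardboard shipping canister, upright: body 52 mm in diameter and 80 mm high with a weighted steel foot, topped by a centred white stopper 20 mm in diameter and 34 mm high to grip it by (114 mm high in all), about 200 g; this point is on its axis half-way up, 57 mm above its underside; z is its axis, up; three to five short ones are present
- short5_mid (a point): short cardboard shipping canister, upright: body 52 mm in diameter and 80 mm high with a weighted steel foot, topped by a centred white stopper 20 mm in diameter and 34 mm high to grip it by (114 mm high in all), about 200 g; this point is on its axis half-way up, 57 mm above its underside; z is its axis, up; three to five short ones are present
- tape_roll: clear roll of parcel tape, 96 mm across and 48 mm high, a bystander; origin at the centre of its underside
- pump_bottle: bottle 64 mm in diameter and 160 mm high, a bystander; origin at the centre of its underside
- small_carton: cardboard parcel 90 x 160 x 60 mm, a bystander; origin at the centre of its underside
- handheld: flat black handheld terminal 75 x 155 x 12 mm, a bystander; origin at the centre of its underside
There are look-alikes about, which are no part of the job. Leave any purple look-alike of the part that bears short3_mid alone.

How it is judged:
On the way, in this order (a step that is already met when the one before it is completed fails the run):
1. the lid lies flat on the cork mat (horizontal distance between lid_knob and lid_mat below 0.05 m and height (world z) of lid_knob below 0.035 m and angle between lid_knob's own z axis and vertical below 0.1 rad), for 0.2 s.
2. both tall canisters stand at the back of the tub while no short one is in it (horizontal distance between each of tall1_mid, tall2_mid and tub below 0.068 m and z of tall1_mid in the frame of tub between 0.08 and 0.092 m and angle between each of tall1_mid, tall2_mid's own z axis and vertical below 0.12 rad and x of each of tall1_mid, tall2_mid in the frame of tub above 0.028 m and z of tall2_mid in the frame of tub between 0.08 and 0.092 m and horizontal distance between each of short1_mid, short2_mid, short3_mid, short4_mid, short5_mid and tub above 0.095 m), for 0.2 s.
At the end, for the whole second after the job is handed in: Tall canisters upright on the tub's floor, over 28 mm behind its centre; every present short one upright on the floor, at most 22 mm behind the centre, one within 16 mm of it; lid flat on the cork mat (centres within 50 mm); all at rest (all of step 1 and horizontal distance between each of tall1_mid, tall2_mid, short1_mid, short2_mid, short3_mid, short4_mid, short5_mid and tub below 0.068 m and z of tall1_mid in the frame of tub between 0.08 and 0.092 m and angle between each of tall1_mid, tall2_mid, short1_mid, short2_mid, short3_mid, short4_mid, short5_mid's own z axis and vertical below 0.12 rad and x of each of tall1_mid, tall2_mid in the frame of tub above 0.028 m and z of tall2_mid in the frame of tub between 0.08 and 0.092 m and z of short1_mid in the frame of tub between 0.057 and 0.069 m and x of each of short1_mid, short2_mid, short3_mid, short4_mid, short5_mid in the frame of tub below 0.022 m and z of short2_mid in the frame of tub between 0.057 and 0.069 m and z of short3_mid in the frame of tub between 0.057 and 0.069 m and z of short4_mid in the frame of tub between 0.057 and 0.069 m and z of short5_mid in the frame of tub between 0.057 and 0.069 m and horizontal distance between any of short1_mid, short2_mid, short3_mid, short4_mid, short5_mid and tub below 0.016 m and linear speed of each of tall1, tall2, short1, short2, short3, short4, short5, lid below 0.02 m/s); the robot touches nothing.
It fails at once if the clear tape roll is pushed aside (over 30 mm) (distance of tape_roll from where it was at the start of the episode above 0.03 m).
It fails at once if the bottle is pushed aside (over 30 mm) (distance of pump_bottle from where it was at the start of the episode above 0.03 m).
It fails at once if the small carton is pushed aside (over 30 mm) (distance of small_carton from where it was at the start of the episode above 0.03 m).
It fails at once if the handheld terminal is pushed aside (over 30 mm) (distance of handheld from where it was at the start of the episode above 0.03 m).
Of short1, short2, short3, short4, short5 only 3 to 5 are there at a start; the rules pass over those that are not, and their reading is None.
At some moment in a run one of short1, short2, short3, short4, short5 may be knocked a few centimetres aside while the robot is not near it.
It also fails if it takes over 210 s, if anything falls off the work surface, if the arm or the gripper's body presses on something with over 40 N, if the wrist force passes 120 N, or if a joint passes its speed limit or range.

ROBOT

A 6-joint arm with a two-finger parallel gripper is mounted at the origin on the work surface. World frame = base frame: x ahead of the robot, y to its left, z up, the work surface at z = 0. Lengths are in m, angles in rad, forces in N, time in s.
With the tool pointing down it reaches from about 0.35 to 0.775 m from the base axis. Payload 7.3 kg.
Tool frame: the origin (TCP) lies at the very end of the fingers, on their centre line; the grasp point (between the pads) lies 19 mm behind it; x points along the fingers, y is the direction in which the jaws open and shut, and the axes are right-handed (so a half turn about x gives the same grasp; the last joint's range is limited). The gripper opens to 92 mm and grips with 3 to 60 N. Pads are 19 mm wide; open, the fingers measure 130 mm over their backs; the gripper's body (75 mm by 190 mm) begins 47 mm behind the grasp point.
Start: joints at [-1.258, 0.342, 1.524, -0, 1.275, -0.146], TCP at [0.233, -0.471, 0.227] pointing down, gripper open.
Joint ranges: [-2.53, 2.53], [-0.77, 2.02], [0.04, 2.7], [-1, 4.14], [0.28, 2.66], [-3.11, 3.11]. Speed limits (rad/s): [2.57, 2.57, 3.14, 3.14, 3.14, 3.14].

INTERFACE

Orientations are given as [roll, pitch, yaw] about the fixed x, y, z axes, in that order (R = Rz(yaw) Ry(pitch) Rx(roll)).
In Python, from cell import robot gives the robot as it stands.
- The arm moves only by the tool play_rows, never from a script. Its argument "moves" is a list that holds one entry, the list of rows, each a list of 5 numbers: the shift along the tool's x, y, z in m, then the turn about the tool's x in degrees, then the opening, from -1 (shut) to 1 (fully open), so that 0 is half open. A call has exactly 10 rows; each row shifts and turns the pose as measured when the row begins, along the tool's axes as they then stand; what a row does not reach is not made up. A row lasts 1/10 s, in which the tool goes at most 50 mm and 8.59 degrees, less where a joint would pass 70% of its speed; a pose out of reach is approached as far as the arm can. A call with a gripper value outside its range is refused whole. The fingers move at their own pace and stop on an object; "grip_force" is the grip in N (left out, the last holds). Time passes only in rows, so rows that do not move let the fingers close, or fill a call up. It gives the time, the measured TCP pose, the force and the opening at its end, in the units of the state.
- robot.observe(): the state, without advancing time (a new reading comes with each control period).
- robot.read_camera(name): name is "scene" or "top"; returns the picture (400x640x3 uint8, red, green, blue); there is no depth.
- robot.get_calibration(name): a dict with "mtx" (3x3 intrinsics, pixels), "k1" (the pictures are not rectified: a ray, as slopes to the right and down, at radius r is drawn at 1 + k1 r^2 times it, then the intrinsics apply), "view" (4x4, takes a point from world to camera coordinates). Camera axes: x right, y up, looking along -z (the intrinsics and any distortion apply to the point x, -y, -z); pixel columns grow to the right and rows downward; lengths in m; the calibration is good to about 2 mm. A picture is of the moment at which its call begins. get_calibration takes no time and is no camera call.
- robot.hand_in(): hands the job in, once; it reports no verdict.
Trained networks look in the newest picture that a camera, given by its name, has taken for a name from the list of things; names that differ only in an ending like _2 or _b are one class to them, and where a whole thing is asked for, a point or a joint stands for the part that bears it (a point fixed in the world has none). Each returns a list of dicts, best first, with "score" (0 to 1); they miss things now and then, are a little off and sometimes report something else, mostly with a low value. They report only what shows in the picture. A call takes as long as a camera call. They do not tell look-alikes from the thing itself.
- robot.spot_in(camera, label): "point" ([column, row] in pixels, amid what is visible of it).
The state is a dict: "time": time; "qpos": joint angles; "qvel": joint speeds; "joint_efforts": joint torques, N m; "tool_pos": TCP position; "tool_rot": TCP orientation; "contact_force": force on the tool from outside, world axes, zero at the start; "torque": the same for the moment, N m; "opening": finger opening in m.
Only numpy, scipy, OpenCV 4.12 (cv2) and the standard library are available. Lean on these libraries where they do the work, as an engineer would, in place of code of your own. Each camera call takes 0.05 s, during which the arm holds its last target.

## Working session

There is one attempt and no reset: what is moved stays moved. The work goes in short steps, Python scripts to look and compute and a tool call to move; the robot and the scene stay as the last step left them, time stands still between calls to the robot, and variables do not carry over. Pictures are saved under pics/ and viewed, and the job is handed in when it is done.

Besides the shell and the picture viewer there is one more tool, called after "Emit:" as name(argument=value, ...), one argument or row to a line, values as JSON. play_rows: Moves the arm, as the interface text tells. Its arguments: {"type":"object","properties":{"moves":{"type":"array"},"grip_force":{"type":"number"}},"required":["moves"]}

```bash
ls -la; mkdir -p pics; python3 - <<'E'
from cell import robot
import cv2
print(robot.observe())
for n in("scene","top"):
    im=robot.read_camera(n); cv2.imwrite(f"pics/{n}0.png",im[:,:,::-1]); print(robot.get_calibration(n))
E
```

```text
total 12
drwxr-xr-x  3 agent agent 4096 Dec  7 13:56 .
drwxr-xr-x 23 root  root  4096 Dec  7 13:56 ..
drwxr-xr-x  2 agent agent 4096 Dec  7 13:56 pics
{'time': 0.0, 'qpos': array([-1.25800489e+00,  3.42729405e-01,  1.52500806e+00, -1.74746577e-05,
        1.27543107e+00, -1.45961423e-01]), 'qvel': array([-0.00084185,  0.00192914, -0.00080663,  0.00024888,  0.00092897,
        0.00078474]), 'joint_efforts': array([ 4.26207798e-04, -4.31237698e+01, -2.44217741e+01,  7.15392851e-02,
        5.61062491e-02, -1.20130626e-04]), 'tool_pos': array([ 0.23239032, -0.47030296,  0.22604464]), 'tool_rot': array([-1.70615467,  1.56922035,  1.89419594]), 'contact_force': array([-0.27346543,  0.67983315, -0.40416036]), 'torque': array([ 0.04810053,  0.02458577, -0.00519486]), 'opening': 0.09211591482869533}
{'mtx': array([[371.47276779,   0.        , 319.49632801],
       [  0.        , 371.47276779, 204.5013309 ],
       [  0.        ,   0.        ,   1.        ]]), 'k1': 0.009126347895964363, 'view': array([[ 0.71261437,  0.70151232, -0.00782514, -0.42345361],
       [-0.56485283,  0.58033595,  0.58664424,  0.22595532],
       [ 0.41607937, -0.41363106,  0.80980696, -1.5423013 ],
       [ 0.        ,  0.        ,  0.        ,  1.        ]])}
{'mtx': array([[364.23190889,   0.        , 321.80610097],
       [  0.        , 364.23190889, 202.19335189],
       [  0.        ,   0.        ,   1.        ]]), 'k1': -0.01540683109784832, 'view': array([[ 0.02329481, -0.99965626,  0.01202952,  0.05014394],
       [ 0.98535165,  0.02499147,  0.16869369, -0.56043747],
       [-0.16893634,  0.00792362,  0.98559512, -1.04258343],
       [ 0.        ,  0.        ,  0.        ,  1.        ]])}
```

View pics/scene0.png

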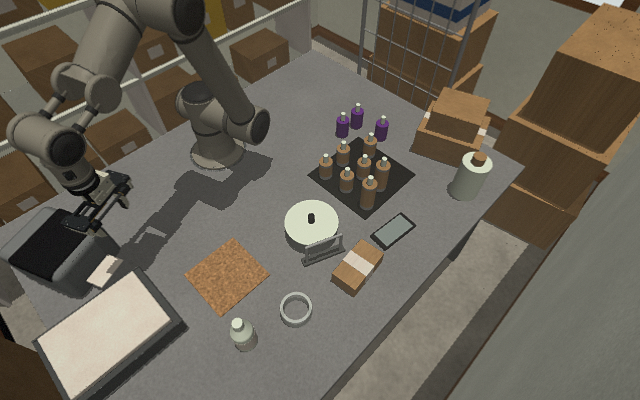

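View pics/top0.png

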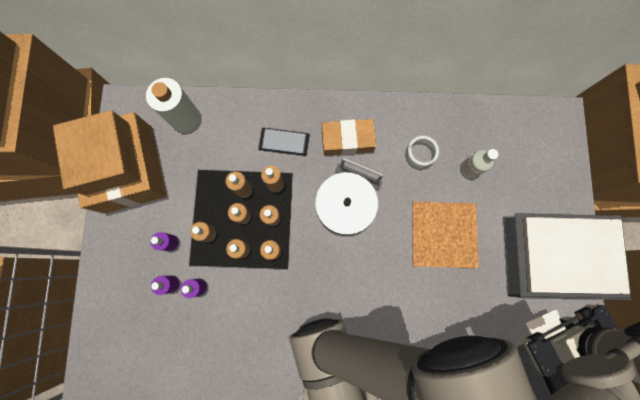

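```bash
cat > h.py <<'E'
import numpy as np, cv2
from scipy.optimize import least_squares
from cell import robot
C={n:robot.get_calibration(n) for n in("scene","top")}
def proj(n,P):
    c=C[n];P=np.atleast_2d(P);q=P@c["view"][:3,:3].T+c["view"][:3,3]
    u=q[:,0]/-q[:,2];v=-q[:,1]/-q[:,2];s=1+c["k1"]*(u*u+v*v);K=c["mtx"]
    return np.c_[K[0,0]*u*s+K[0,2],K[1,1]*v*s+K[1,2]]
def tri(ps,pt):
    f=lambda X:np.r_[proj("scene",X)[0]-ps,proj("top",X)[0]-pt]
    r=least_squares(f,[.5,0,.1]);return r.x,np.abs(r.fun).max()
def plane(n,p,z):
    r=least_squares(lambda x:proj(n,[x[0],x[1],z])[0]-p,[.5,0]);return r.x
def snap(tag,n="top",crop=None,k=1):
    im=robot.read_camera(n)[:,:,::-1].copy()
    cv2.imwrite(f"pics/{tag}_raw.png",im)
    o=im
    if crop: x0,y0,x1,y1=crop;o=im[y0:y1,x0:x1]
    o=cv2.resize(o,None,fx=k,fy=k,interpolation=cv2.INTER_CUBIC);cv2.imwrite(f"pics/{tag}.png",o);return im
E
python3 - <<'E'
from h import *
for n,cr in(("scene",(180,90,430,270)),("top",(140,120,390,300))):
    im=cv2.imread(f"pics/{n}0.png");x0,y0,x1,y1=cr
    cv2.imwrite(f"pics/{n}0c.png",cv2.resize(im[y0:y1,x0:x1],None,fx=3.2,fy=3.2,interpolation=cv2.INTER_CUBIC))
for lab in("tall1_mid","short1_mid","lid_knob","tub","lid_mat","store_mat"):
    for n in C:
        print(lab,n,[(np.round(d["point"],1).tolist(),round(d["score"],2)) for d in robot.spot_in(n,lab)])
E
```

```text
tall1_mid scene [([380.3, 169.8], 0.72)]
tall1_mid top [([237.7, 187.9], 0.91), ([238.8, 226.6], 0.58)]
short1_mid scene [([344.1, 175.6], 0.7), ([327.3, 169.6], 0.61)]
short1_mid top [([267.3, 249.6], 0.77)]
lid_knob scene [([310.5, 220.8], 0.56)]
lid_knob top [([346.7, 202.6], 0.73)]
tub scene [([318.2, 251.1], 0.7), ([359.1, 179.9], 0.42)]
tub top [([357.8, 176.4], 0.93)]
lid_mat scene [([223.9, 275.3], 0.92), ([324.5, 169.1], 0.5)]
lid_mat top [([446.2, 236.4], 0.59)]
store_mat scene [([357.9, 183.0], 0.58)]
store_mat top [([239.8, 226.9], 0.88)]
```

View pics/scene0c.png

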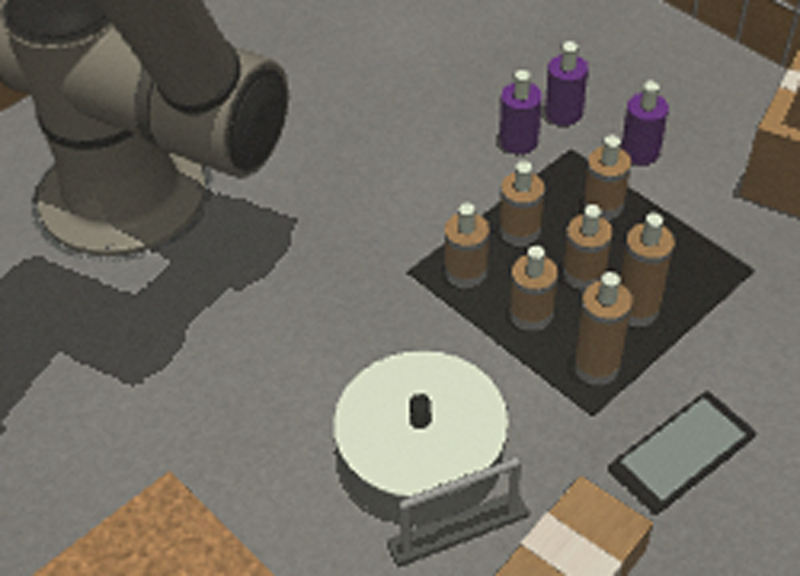

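View pics/top0c.png

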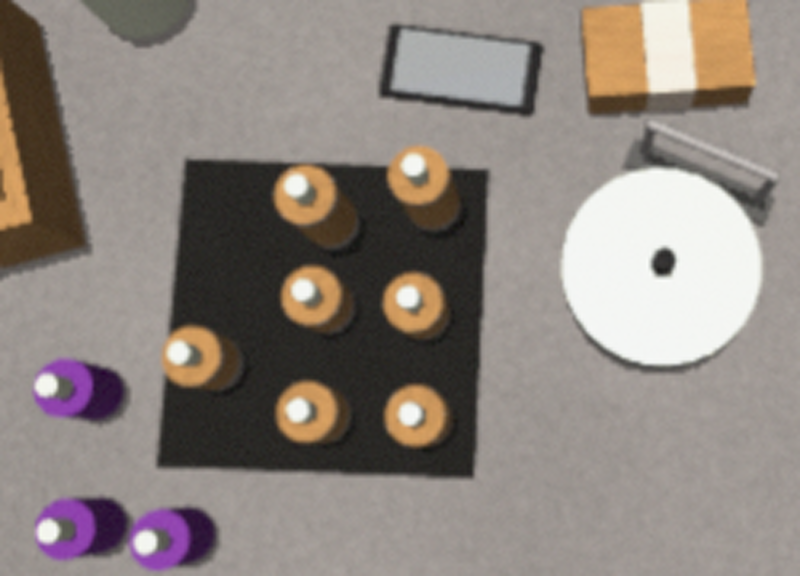

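```bash
python3 - <<'E'
from h import *
S=lambda x,y:np.array([x/3.2+180,y/3.2+90]);T=lambda x,y:np.array([x/3.2+140,y/3.2+120])
pts={"knobtop":(S(420,398),T(662,255)),"tallA(R)":(S(609,279),T(414,165)),"tallB(L)":(S(654,220),T(296,186)),
"s1":(S(591,211),T(304,290)),"s2":(S(536,254),T(408,296)),"s3":(S(611,144),T(180,352)),"s4":(S(523,168),T(298,410)),"s5":(S(467,210),T(410,413)),
"barL":(S(518,464),T(652,127)),"barR":(S(403,505),T(773,182))}
for k,(a,b) in pts.items():
    X,e=tri(a,b);z={"k":.094,"t":.164,"s":.118,"b":.11}[k[0]];print(k,np.round(X,3),round(e,1),"z",z,"top",np.round(plane("top",b,z),3),"scene",np.round(plane("scene",a,z),3))
# auto refine: white blobs in top image
im=cv2.imread("pics/top0.png").astype(int)
w=((im.min(2)>200)).astype(np.uint8)
n,l,st,ce=cv2.connectedComponentsWithStats(w)
for i in range(1,n):
    if 8<st[i,4]<4000: print(st[i,4],np.round(ce[i],1))
for n in C:
    for d in robot.spot_in(n,"lid_mat")[:1]+robot.spot_in(n,"store_mat")[:1]: print(n,np.round(plane(n,d["point"],.004),3))
E
```

```text
knobtop [ 0.56  -0.006  0.103] 0.7 z 0.094 top [ 0.56  -0.008] scene [0.556 0.001]
tallA(R) [0.622 0.211 0.159] 1.0 z 0.164 top [0.619 0.208] scene [0.626 0.211]
tallB(L) [0.602 0.31  0.157] 1.1 z 0.164 top [0.599 0.307] scene [0.607 0.308]
s1 [0.519 0.308 0.112] 1.0 z 0.118 top [0.517 0.305] scene [0.525 0.307]
s2 [0.517 0.217 0.11 ] 1.0 z 0.118 top [0.514 0.214] scene [0.523 0.215]
s3 [0.463 0.413 0.107] 0.8 z 0.118 top [0.461 0.408] scene [0.471 0.407]
s4 [0.415 0.307 0.11 ] 1.0 z 0.118 top [0.414 0.304] scene [0.422 0.304]
s5 [0.415 0.211 0.111] 1.2 z 0.118 top [0.413 0.208] scene [0.422 0.21 ]
barL [0.681 0.007 0.097] 1.7 z 0.11 top [0.674 0.004] scene [0.689 0.005]
barR [ 0.632 -0.104  0.095] 1.5 z 0.11 top [ 0.626 -0.105] scene [ 0.641 -0.106]
591 [164.3  95.3]
387 [348.4 133.6]
101 [427.7 143.7]
59 [416.1 158.5]
77 [492.7 153.6]
31 [268.6 171.3]
2921 [346.2 203. ]
32 [232.  177.5]
92 [113.5 193.9]
31 [234.2 210.2]
31 [266.9 212.3]
30 [195.4 229.6]
35 [153.9 239.9]
32 [232.5 247.7]
32 [267.5 248.9]
33 [154.4 285.6]
37 [185. 289.]
275 [548.4 321.5]
21 [556.8 331.2]
62 [572.1 346.2]
scene [ 0.478 -0.324]
scene [0.535 0.27 ]
top [ 0.469 -0.322]
top [0.483 0.313]
```

```bash
cat >> h.py <<'E'
from scipy.spatial.transform import Rotation as Ro
def pose():
    o=robot.observe();R=Ro.from_euler("xyz",o["tool_rot"]).as_matrix();return o,np.array(o["tool_pos"]),R
def phi(R): return np.degrees(np.arctan2(R[1,1],R[0,1]))
def go(target,ph=None):
    o,p,R=pose();d=np.array(target)-p;loc=R.T@d
    s="t %.2f pos %s tilt %.2f phi %.1f open %.1f F %s"%(o["time"],np.round(p,4),np.degrees(np.arccos(-R[2,0])),phi(R),o["opening"]*1e3,np.round(o["contact_force"],1))
    print(s)
    th=0
    if ph is not None:
        a=(ph-phi(R)+90)%180-90; th=-a
        # check the joint limit manually
    print("  tool shift mm",np.round(loc*1e3,1),"turn deg %.1f"%th,"q6 %.2f"%o["qpos"][5], "after-turn mm",np.round(Ro.from_euler("x",th,degrees=True).as_matrix().T@loc*1e3,1))
def wc(im,n,p,r=5):
    """white centroid near pixel p (weighted)"""
    x,y=int(round(p[0])),int(round(p[1]));w=im[y-r:y+r+1,x-r:x+r+1].min(2).astype(float);w=np.clip(w-150,0,None)
    g=np.mgrid[-r:r+1,-r:r+1];return np.array([x+(g[1]*w).sum()/w.sum(),y+(g[0]*w).sum()/w.sum()])
E
python3 - <<'E'
from h import *
t=cv2.imread("pics/top0.png");s=cv2.imread("pics/scene0.png")
w=(t.min(2)>170).astype(np.uint8)
cs,_=cv2.findContours(w,cv2.RETR_EXTERNAL,cv2.CHAIN_APPROX_NONE)
c=max([c for c in cs if cv2.pointPolygonTest(c,(330,203),False)>0],key=len)
X=np.array([plane("top",p[0],.066) for p in c.astype(float)])
f=least_squares(lambda q:np.hypot(X[:,0]-q[0],X[:,1]-q[1])-q[2],[.55,0,.09]);print("lid top cam",np.round(f.x,4))
w=((s.min(2)>165)).astype(np.uint8)
cs,_=cv2.findContours(w,cv2.RETR_EXTERNAL,cv2.CHAIN_APPROX_NONE)
for c in cs:
    if cv2.contourArea(c)>500 and cv2.pointPolygonTest(c,(300,230),False)>0:
        X=np.array([plane("scene",p[0],.066) for p in c.astype(float)])
        f=least_squares(lambda q:np.hypot(X[:,0]-q[0],X[:,1]-q[1])-q[2],[.55,0,.09]);print("lid scene",np.round(f.x,4),np.std(f.fun))
# knob top
k=(t[190:215,335:360].max(2)<90); ys,xs=np.nonzero(k);print("knob blob top",xs.mean()+335,ys.mean()+190, ys.min()+190,ys.max()+190)
print("pred knob top/base px for lid centre", proj("top",[.56,-.008,.1]),proj("top",[.56,-.008,.066]))
print(s[165,175],[ (s[int(90+y/3.2),int(180+x/3.2)]).tolist() for x,y in((609,279),(467,210))])
go([.556,-.006,.2],66)
E
```

```text
lid top cam [ 0.557  -0.0082  0.0913]
lid scene [ 0.5587 -0.0052  0.0879] 0.002975728532914632
knob blob top 346.8421052631579 201.5263157894737 198 205
pred knob top/base px for lid centre [[347.18848717 199.37812122]] [[346.2564175  201.41435971]]
[117 123 125] [[198, 222, 217], [196, 220, 217]]
t 0.90 pos [ 0.2325 -0.4707  0.2267] tilt 0.01 phi -63.7 open 91.6 F [ 0.8 -0.1 -0.3]
  tool shift mm [  26.7 -273.4 -495.8] turn deg 50.3 q6 -0.15 after-turn mm [  26.7 -556.1 -106.5]
```

Emit:
play_rows(
  moves=[
    [[0,-0.024,-0.0435,0,0],[0,-0.024,-0.0435,0,0],[0,-0.024,-0.0435,0,0],[0,-0.024,-0.0435,0,0],[0,-0.024,-0.0435,0,0],[0,-0.024,-0.0435,0,0],[0,-0.024,-0.0435,0,0],[0,-0.024,-0.0435,0,0],[0,-0.024,-0.0435,0,0],[0,-0.024,-0.0435,0,0]],
  ],
  grip_force=30,
)

```text
time: 1.9
tool_pos: [0.519, -0.0634, 0.2267]
tool_rot: [1.774, 1.565, -0.921]
contact_force: [0.7, -0.9, -0.2]
opening: 0.0461
```

```bash
python3 -c "
from h import *
go([.557,-.007,.16],66)"
```

```text
t 1.90 pos [ 0.519  -0.0634  0.2267] tilt 0.35 phi -64.4 open 46.1 F [ 0.7 -0.9 -0.2]
  tool shift mm [ 66.6 -34.9 -58.5] turn deg 49.6 q6 0.86 after-turn mm [ 66.6 -67.2 -11.4]
```

Emit:
play_rows(
  moves=[
    [[0.006,-0.008,-0.009,7.1,0],[0.006,-0.007,-0.009,7.1,0],[0.006,-0.007,-0.009,7.1,0],[0.006,-0.008,-0.007,7.1,0],[0.006,-0.009,-0.006,7.1,0],[0.006,-0.01,-0.005,7.1,0],[0,-0.01,-0.004,7.1,0],[0,0,0,0,0],[0,0,0,0,0],[0,0,0,0,0]],
  ],
)

```text
time: 2.9
tool_pos: [0.5686, 0.0096, 0.1886]
tool_rot: [2.853, 1.565, -0.727]
contact_force: [-0.1, -0.0, -0.5]
opening: 0.046
```

```bash
python3 -c "
from h import *
go([.557,-.007,.071],66)
for n in C: snap('a_'+n,n,(250,120,450,270) if n=='top' else (230,140,430,290),4)"
```

```text
t 2.90 pos [0.5686 0.0096 0.1886] tilt 0.34 phi -115.2 open 46.0 F [-0.1 -0.  -0.5]
  tool shift mm [117.6  19.7   4.1] turn deg -1.2 q6 1.90 after-turn mm [117.6  19.6   4.5]
```

View pics/a_top.png

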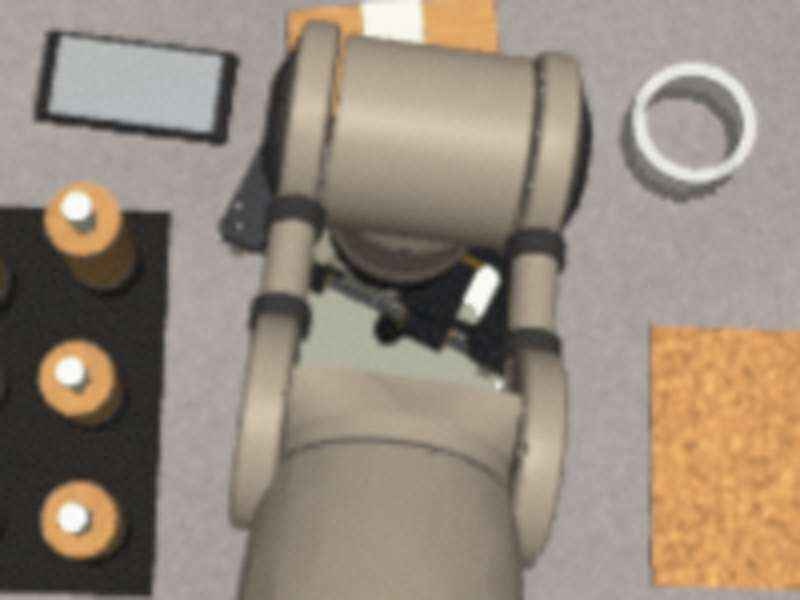

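View pics/a_scene.png

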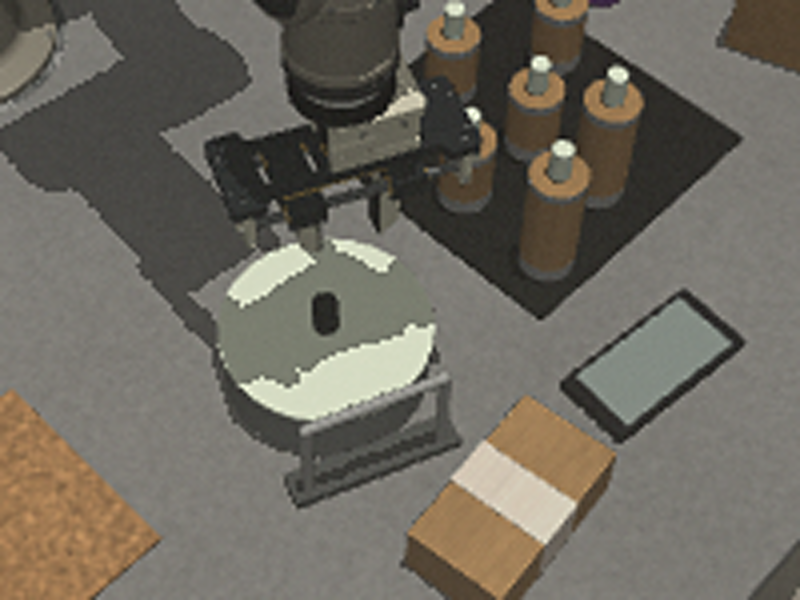

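Emit:
play_rows(
  moves=[
    [[0.01,0.01,0.003,-1.2,0],[0.02,0.01,0.0015,0,0],[0.03,0,0,0,0],[0.02,0,0,0,0],[0.02,0,0,0,0],[0.013,0,0,0,0],[0.003,0,0,0,0],[0,0,0,0,0],[0,0,0,0,0],[0,0,0,0,0]],
  ],
)

```text
time: 4.0
tool_pos: [0.5579, -0.0115, 0.0735]
tool_rot: [-3.138, 1.556, -0.409]
contact_force: [-0.3, -0.3, 0.2]
opening: 0.0462
```

```bash
python3 -c "
from h import *
go([.557,-.007,.071],66)
snap('b_scene','scene',(230,140,430,290),4)"
```

```text
t 4.00 pos [ 0.5579 -0.0115  0.0735] tilt 0.83 phi -113.6 open 46.2 F [-0.3 -0.3  0.2]
  tool shift mm [ 2.5 -3.8  2.6] turn deg 0.4 q6 1.83 after-turn mm [ 2.5 -3.8  2.7]
```

View pics/b_scene.png

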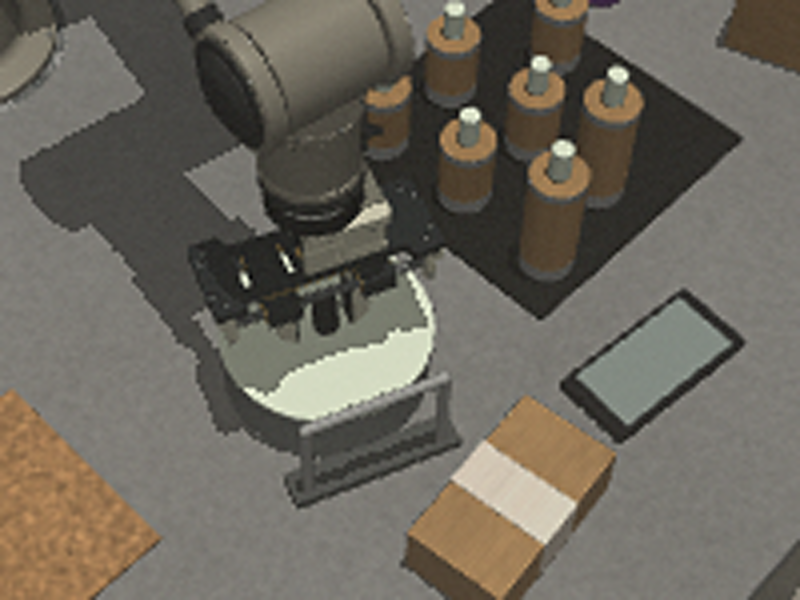

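Emit:
play_rows(
  moves=[
    [[0.002,-0.003,0.002,0,0],[0,0,0,0,0],[0,0,0,0,-1],[0,0,0,0,-1],[0,0,0,0,-1],[0,0,0,0,-1],[0,0,0,0,-1],[0,0,0,0,-1],[0,0,0,0,-1],[0,0,0,0,-1]],
  ],
)

```text
time: 5.05
tool_pos: [0.5581, -0.0075, 0.0729]
tool_rot: [-3.085, 1.553, -0.355]
contact_force: [0.0, -0.0, 0.9]
opening: 0.0212
```

```bash
python3 -c "
from h import *
go([.557,-.007,.15],66)
snap('c_scene','scene',(230,140,430,290),4)
print(pose()[2][:,0])"
```

```text
t 5.05 pos [ 0.5581 -0.0075  0.0729] tilt 1.00 phi -113.6 open 21.2 F [ 0.  -0.   0.9]
  tool shift mm [-77.1  -0.1  -0.1] turn deg 0.4 q6 1.84 after-turn mm [-77.1  -0.1  -0.1]
[ 0.01629956 -0.00606648 -0.99984875]
```

View pics/c_scene.png

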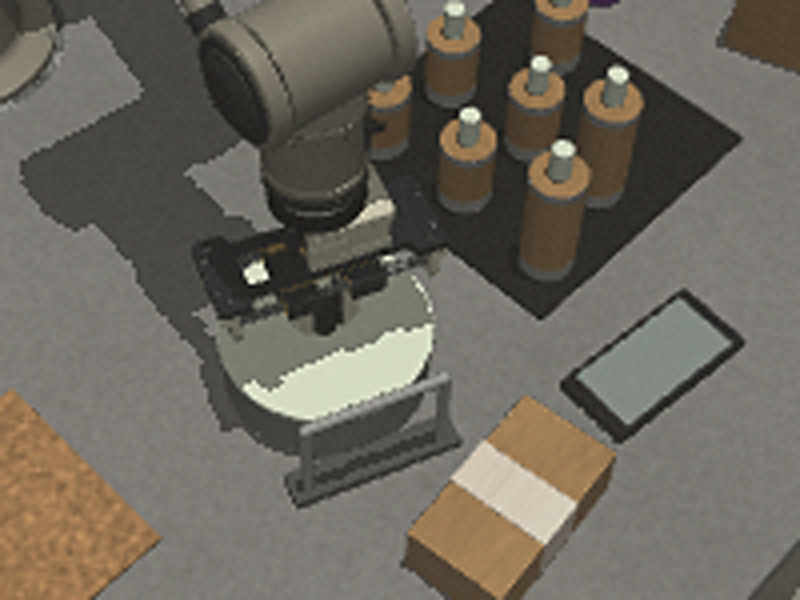

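Emit:
play_rows(
  moves=[
    [[-0.01,0,0,0,-1],[-0.02,0,0,0,-1],[-0.02,0,0,0,-1],[0,0,0,0,-1],[0,0,0,0,-1],[0,0,0,0,-1],[0,0,0,0,-1],[0,0,0,0,-1],[0,0,0,0,-1],[0,0,0,0,-1]],
  ],
)

```text
time: 6.1
tool_pos: [0.5544, -0.007, 0.1215]
tool_rot: [2.972, 1.562, -0.582]
contact_force: [-1.1, 0.2, -2.0]
opening: 0.0216
```

```bash
sed -i 's/    print(s)/    print(s,"xax",np.round(R[:,0],3))/' h.py; python3 -c "
from h import *
go([.473,-.323,.12])
snap('d_scene','scene',(230,140,430,290),4)"
```

```text
t 6.10 pos [ 0.5544 -0.007   0.1215] tilt 0.52 phi -113.6 open 21.6 F [-1.1  0.2 -2. ] xax [ 0.008 -0.005 -1.   ]
  tool shift mm [  2.5 322.1 -52. ] turn deg 0.0 q6 1.84 after-turn mm [  2.5 322.1 -52. ]
```

View pics/d_scene.png

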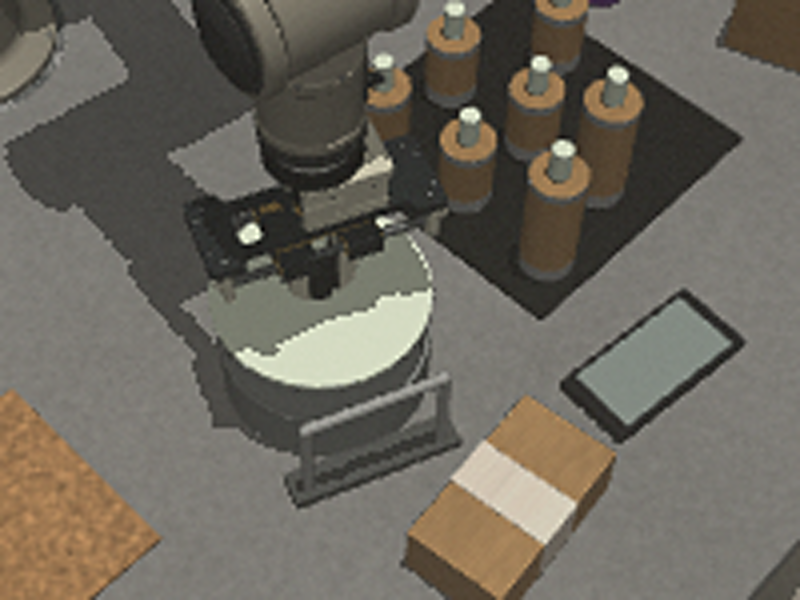

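Emit:
play_rows(
  moves=[
    [[0,0.02,-0.003,0,-1],[0,0.035,-0.006,0,-1],[0,0.04,-0.006,0,-1],[0,0.04,-0.006,0,-1],[0,0.04,-0.006,0,-1],[0,0.04,-0.006,0,-1],[0,0.04,-0.007,0,-1],[0,0.035,-0.006,0,-1],[0,0.03,-0.006,0,-1],[0,0,0,0,-1]],
  ],
)

```text
time: 7.15
tool_pos: [0.472, -0.3327, 0.1219]
tool_rot: [2.97, 1.559, -0.58]
contact_force: [0.3, 0.1, -1.0]
opening: 0.0213
```

```bash
python3 -c "
from h import *
go([.473,-.323,.018])
snap('e_scene','scene',(150,180,350,330),4)
snap('e_top','top')"
```

```text
t 7.15 pos [ 0.472  -0.3327  0.1219] tilt 0.68 phi -113.4 open 21.3 F [ 0.3  0.1 -1. ] xax [ 0.01  -0.006 -1.   ]
  tool shift mm [103.8  -9.5   4.2] turn deg 0.0 q6 1.23 after-turn mm [103.8  -9.5   4.2]
```

View pics/e_scene.png

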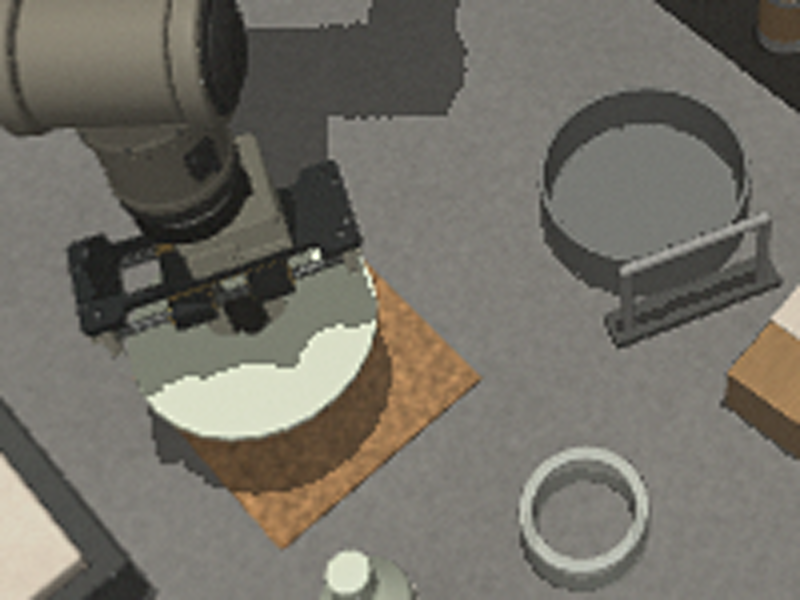

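View pics/e_top.png

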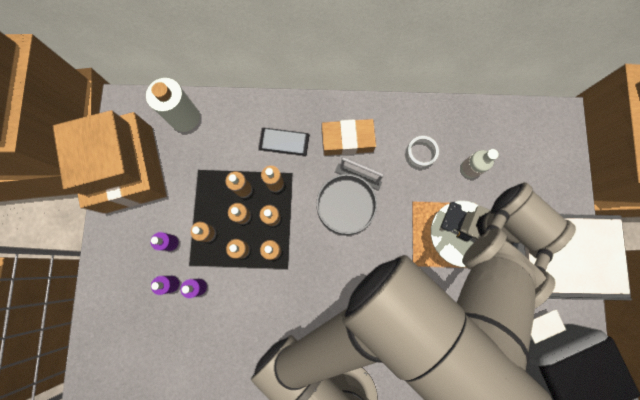

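Emit:
play_rows(
  moves=[
    [[0.01,-0.007,0.003,0,-1],[0.015,-0.002,0.003,0,-1],[0.02,0,0,0,-1],[0.02,0,0,0,-1],[0.018,0,0,0,-1],[0.01,0,0,0,-1],[0.005,0,0,0,-1],[0,0,0,0,-1],[0,0,0,0,-1],[0,0,0,0,-1]],
  ],
)

```text
time: 8.25
tool_pos: [0.4744, -0.3044, 0.0187]
tool_rot: [-2.807, 1.562, -0.058]
contact_force: [-0.6, -0.3, -2.4]
opening: 0.0213
```

```bash
python3 -c "
from h import *
go([.473,-.323,.018])"
```

```text
t 8.25 pos [ 0.4744 -0.3044  0.0187] tilt 0.49 phi -112.5 open 21.3 F [-0.6 -0.3 -2.4] xax [ 0.008 -0.    -1.   ]
  tool shift mm [ 0.7 17.7 -5.9] turn deg 0.0 q6 1.25 after-turn mm [ 0.7 17.7 -5.9]
```

Emit:
play_rows(
  moves=[
    [[-0.003,0,0,0,-1],[0,0.008,-0.003,0,-1],[0,0.008,-0.002,0,-1],[0,0,0,0,-1],[0.003,0,0,0,-1],[0.001,0,0,0,-1],[0,0,0,0,-1],[0,0,0,0,0],[0,0,0,0,0],[0,0,0,0,0]],
  ],
)

```text
time: 9.25
tool_pos: [0.4735, -0.3241, 0.0197]
tool_rot: [-3.018, 1.559, -0.27]
contact_force: [-0.3, 0.1, 0.5]
opening: 0.0406
```

```bash
python3 -c "
from h import *
go([.473,-.323,.13])
snap('f_scene','scene',(150,180,350,330),4)"
```

```text
t 9.25 pos [ 0.4735 -0.3241  0.0197] tilt 0.69 phi -112.6 open 40.6 F [-0.3  0.1  0.5] xax [ 0.012 -0.003 -1.   ]
  tool shift mm [-110.3   -1.    -0.5] turn deg 0.0 q6 1.22 after-turn mm [-110.3   -1.    -0.5]
```

View pics/f_scene.png

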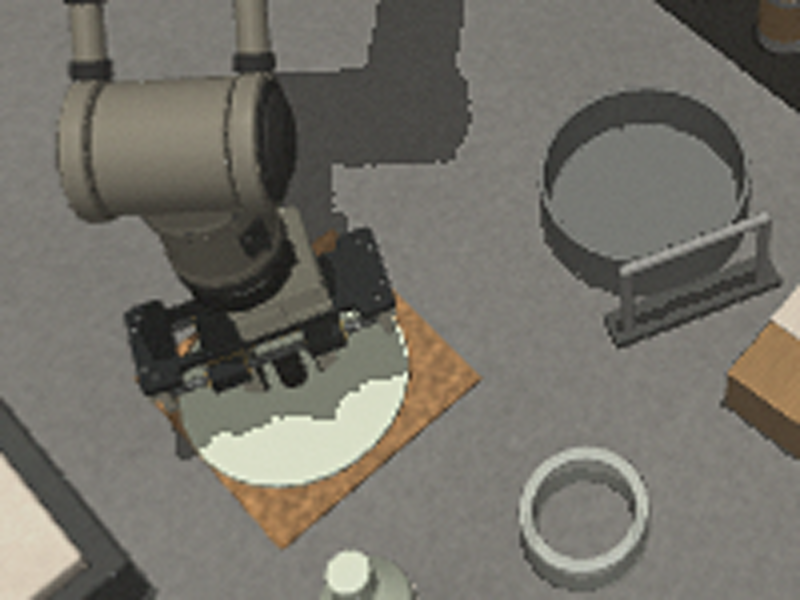

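Emit:
play_rows(
  moves=[
    [[-0.01,0,0,0,0],[-0.03,0,0,0,0],[-0.04,0,0,0,0],[-0.04,0,0,0,0],[-0.04,0,0,0,0],[-0.03,0,0,0,0],[-0.01,0,0,0,0],[0,0,0,0,0],[0,0,0,0,0],[0,0,0,0,0]],
  ],
)

```text
time: 10.3
tool_pos: [0.47, -0.3219, 0.23]
tool_rot: [-2.979, 1.56, -0.231]
contact_force: [-0.0, -0.3, 1.0]
opening: 0.0459
```

```bash
python3 -c "
from h import *
go([.619,.209,.21],66)
snap('g_scene','scene',(150,180,350,330),4)
im=snap('g_top','top',(300,140,400,250),6)
cv2.imwrite('pics/g_scene2.png',cv2.resize(cv2.imread('pics/g_scene_raw.png')[190:275,270:355],None,fx=7,fy=7,interpolation=cv2.INTER_CUBIC))"
```

```text
t 10.30 pos [ 0.47   -0.3219  0.23  ] tilt 0.64 phi -112.5 open 45.9 F [-0.  -0.3  1. ] xax [ 0.011 -0.003 -1.   ]
  tool shift mm [  20.2 -547.4   66.1] turn deg 1.5 q6 1.22 after-turn mm [  20.2 -545.6   80.1]
```

View pics/g_scene2.png

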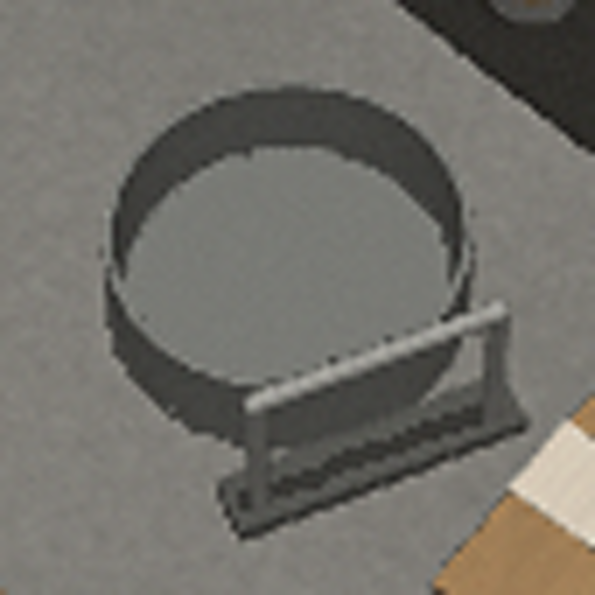

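View pics/g_top.png

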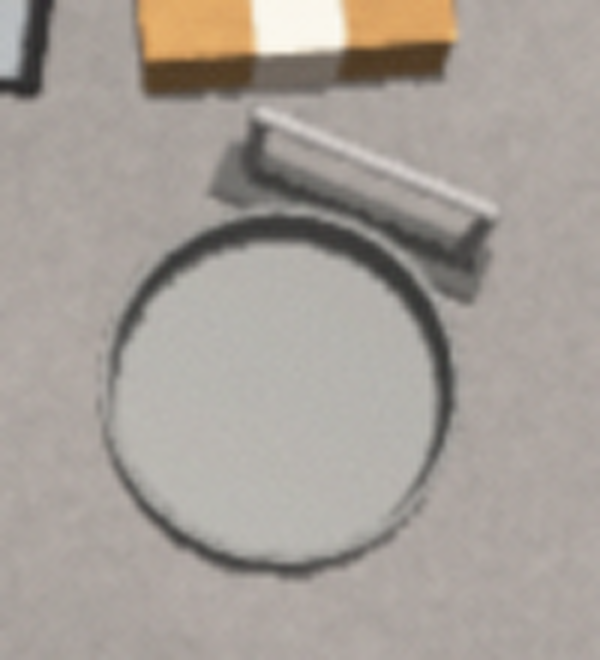

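View pics/g_scene.png

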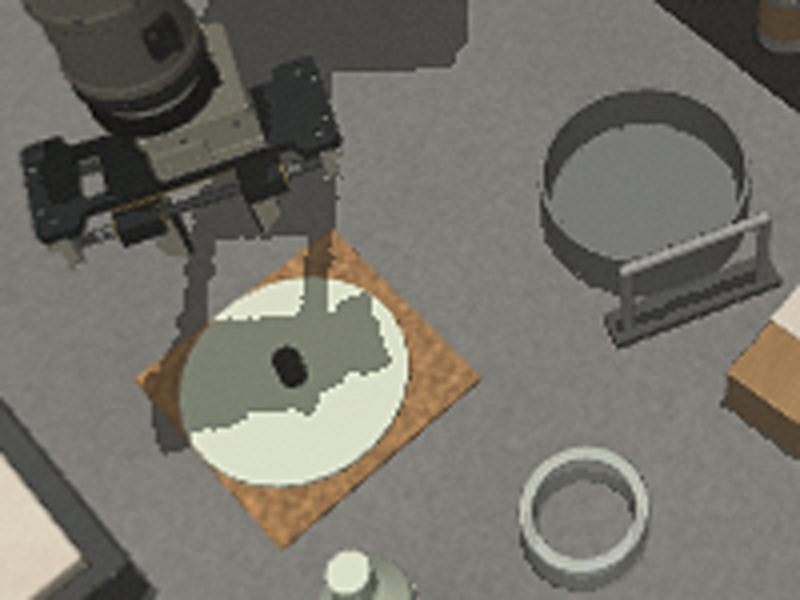

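```bash
cat >> h.py <<'E'
def overlay(src,dst,n,cx,cy,ang,crop,k,shift=(0,0)):
    im=cv2.imread(src);x0,y0,x1,y1=crop
    o=cv2.resize(im[y0:y1,x0:x1],None,fx=k,fy=k,interpolation=cv2.INTER_CUBIC)
    def dr(P,col,closed):
        p=(proj(n,P)+np.array(shift)-[x0,y0]+.5)*k-.5
        cv2.polylines(o,[np.round(p*16).astype(np.int32).reshape(-1,1,2)],closed,col,1,cv2.LINE_AA,4)
    t=np.linspace(0,2*np.pi,90)[:-1];c,s=np.cos(t),np.sin(t)
    for r,z,col in((.085,.006,(0,0,255)),(.085,.06,(0,255,0)),(.09,.06,(255,0,0)),(.09,0,(0,255,255))):
        dr(np.c_[cx+r*c,cy+r*s,0*c+z],col,True)
    a=np.radians(ang);ux=np.array([np.cos(a),np.sin(a)]);uy=np.array([-ux[1],ux[0]]);b=np.array([cx,cy])+.108*ux
    dr(np.array([np.r_[b+.06*uy,0.0],np.r_[b+.06*uy,.11],np.r_[b-.06*uy,.11],np.r_[b-.06*uy,0]]),(255,0,255),False)
    cv2.imwrite(dst,o)
E
python3 -c "
from h import *
overlay('pics/g_top_raw.png','pics/ov_t1.png','top',.556,-.0075,-24,(300,140,400,250),7)
overlay('pics/g_scene_raw.png','pics/ov_s1.png','scene',.556,-.0075,-24,(270,190,355,275),7)"
```

```text
(no output)
```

View pics/ov_t1.png

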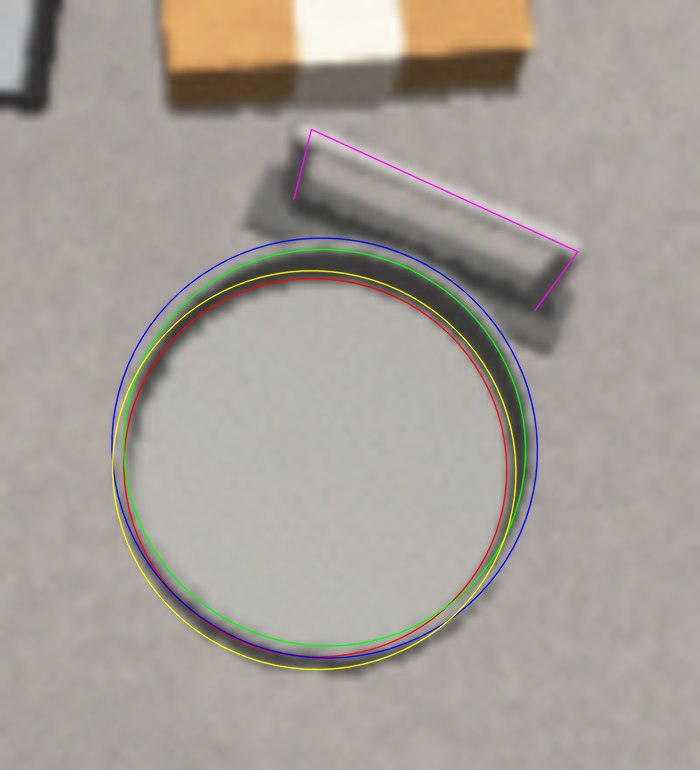

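View pics/ov_s1.png

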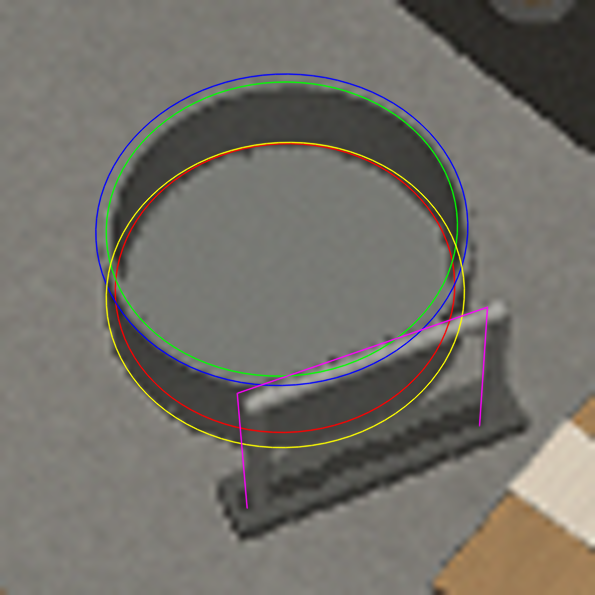

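Emit:
play_rows(
  moves=[
    [[0,-0.03,0.004,0,0],[0,-0.045,0.006,0,0],[0,-0.0495,0.007,0,0],[0,-0.0495,0.007,0,0],[0,-0.0495,0.007,0,0],[0,-0.0495,0.007,0,0],[0,-0.0495,0.007,0,0],[0,-0.0495,0.007,0,0],[0,-0.0495,0.007,0,0],[0,-0.0495,0.007,0,0]],
  ],
)

```text
time: 11.4
tool_pos: [0.5878, 0.1379, 0.2175]
tool_rot: [0.189, 1.561, 2.924]
contact_force: [-0.4, -1.2, 0.6]
opening: 0.0462
```

```bash
python3 -c "
from h import *
go([.619,.209,.21],-24)"
```

```text
t 11.40 pos [0.5878 0.1379 0.2175] tilt 0.57 phi -113.3 open 46.2 F [-0.4 -1.2  0.6] xax [-0.01   0.002 -1.   ]
  tool shift mm [  7.3 -77.7  -0.6] turn deg -89.3 q6 2.08 after-turn mm [  7.3  -0.4 -77.7]
```

Emit:
play_rows(
  moves=[
    [[0,-0.03,0,-5,0],[0,-0.02,0,-8.5,0],[0,0,0,-8.5,0],[0,0,0,-8.5,0],[0,0,0,-8.5,0],[0,0,0,-8.5,0],[0,0,0,-8.5,0],[0,0,0,-8.5,0],[0,0,0,-8.5,0],[0,0,0,-8.5,0]],
  ],
)

```text
time: 12.4
tool_pos: [0.6018, 0.1954, 0.2003]
tool_rot: [-1.011, 1.536, -3.116]
contact_force: [-0.1, 1.4, -0.7]
opening: 0.0459
```

```bash
python3 -c "
from h import *
go([.619,.209,.21],-24)"
```

```text
t 12.40 pos [0.6018 0.1954 0.2003] tilt 2.00 phi -30.6 open 45.9 F [-0.1  1.4 -0.7] xax [-0.035 -0.001 -0.999]
  tool shift mm [-10.3   7.6 -20.3] turn deg -6.6 q6 0.72 after-turn mm [-10.3   9.9 -19.3]
```

Emit:
play_rows(
  moves=[
    [[0,0.003,-0.01,-4,0],[0,0.003,-0.01,-2.6,0],[0,0.003,0,0,0],[0,0,0,0,0],[0,0,0,0,0],[0,0,0,0,0],[0,0,0,0,0],[0,0,0,0,0],[0,0,0,0,0],[0,0,0,0,0]],
  ],
)

```text
time: 13.4
tool_pos: [0.6171, 0.2073, 0.1932]
tool_rot: [-1.076, 1.524, -3.062]
contact_force: [0.0, 0.1, 0.5]
opening: 0.0458
```

```bash
python3 -c "
from h import *
go([.619,.209,.142],-24)
snap('i_scene','scene',(300,100,430,220),6)"
```

```text
t 13.40 pos [0.6171 0.2073 0.1932] tilt 2.66 phi -23.8 open 45.8 F [0.  0.1 0.5] xax [-0.046 -0.004 -0.999]
  tool shift mm [51.1  3.2 -3.4] turn deg 0.2 q6 0.62 after-turn mm [51.1  3.2 -3.5]
```

View pics/i_scene.png

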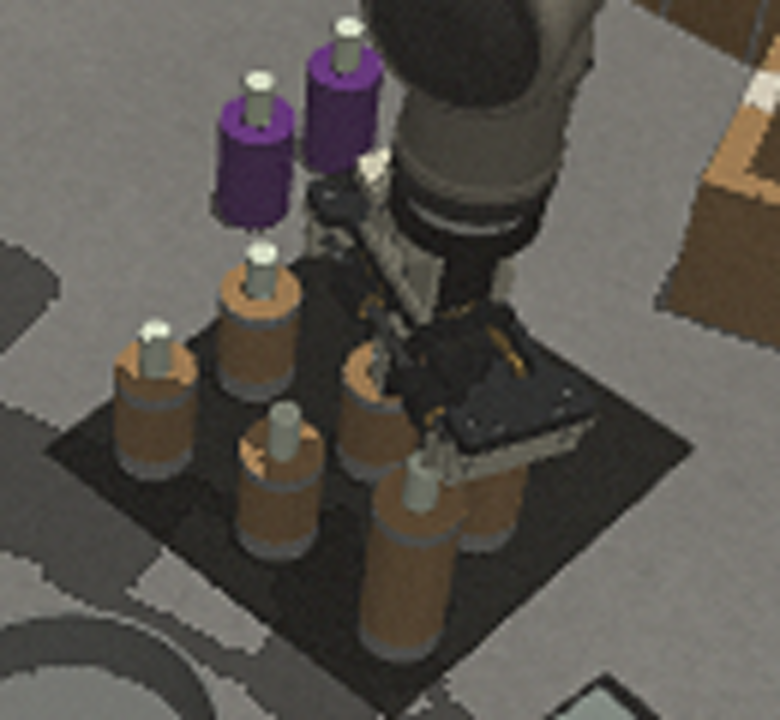

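Emit:
play_rows(
  moves=[
    [[0.01,0.003,-0.003,0,0],[0.02,0,0,0,0],[0.013,0,0,0,0],[0.003,0,0,0,0],[0,0,0,0,-1],[0,0,0,0,-1],[0,0,0,0,-1],[0,0,0,0,-1],[0,0,0,0,-1],[0,0,0,0,-1]],
  ],
  grip_force=8,
)

```text
time: 14.45
tool_pos: [0.6205, 0.2093, 0.1451]
tool_rot: [-1.085, 1.527, -3.07]
contact_force: [0.0, 0.6, -3.4]
opening: 0.0198
```

```bash
python3 -c "
from h import *
go([.619,.209,.142],-24)
snap('j_scene','scene',(300,100,430,220),6)"
```

```text
t 14.45 pos [0.6205 0.2093 0.1451] tilt 2.51 phi -23.8 open 19.8 F [ 0.   0.6 -3.4] xax [-0.044 -0.003 -0.999]
  tool shift mm [ 3.1 -1.1  0.8] turn deg 0.2 q6 0.62 after-turn mm [ 3.1 -1.1  0.8]
```

View pics/j_scene.png

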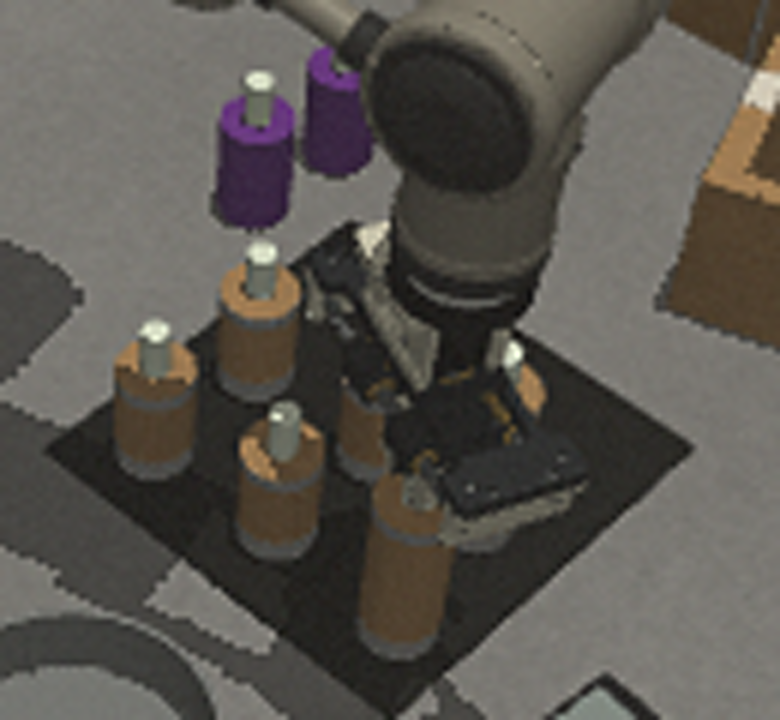

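Emit:
play_rows(
  moves=[
    [[0,0,0,0,0],[0,0,0,0,0],[-0.008,0,0,0,0],[-0.001,0,0,8,0],[-0.001,0,0,8,0],[-0.001,0,0,8,0],[-0.001,0,0,8,0],[-0.001,0,0,8,0],[-0.001,0,0,8,0],[-0.001,0,0,8,0]],
  ],
)

```text
time: 15.5
tool_pos: [0.6236, 0.2099, 0.1681]
tool_rot: [-0.107, 1.536, -3.107]
contact_force: [0.3, -0.4, 0.3]
opening: 0.0456
```

```bash
python3 -c "
from h import *
go([.6205,.2093,.145],66)"
```

```text
t 15.50 pos [0.6236 0.2099 0.1681] tilt 2.00 phi -81.9 open 45.6 F [ 0.3 -0.4  0.3] xax [-0.035 -0.001 -0.999]
  tool shift mm [23.2  0.2  2.3] turn deg 32.1 q6 1.63 after-turn mm [23.2  1.4  1.8]
```

Emit:
play_rows(
  moves=[
    [[0,0,0.001,8,0],[0,0,0,8,0],[0,0,0,8,0],[0,0,0,8,0],[0.008,0,0,0,0],[0.01,0,0,0,0],[0.004,0,0,0,0],[0,0,0,0,0],[0,0,0,0,0],[0,0,0,0,0]],
  ],
)

```text
time: 16.5
tool_pos: [0.6236, 0.2101, 0.1498]
tool_rot: [0.423, 1.543, 3.132]
contact_force: [0.2, 0.1, -0.6]
opening: 0.046
```

```bash
python3 -c "
from h import *
go([.6205,.2093,.143],66)"
```

```text
t 16.50 pos [0.6236 0.2101 0.1498] tilt 1.62 phi -114.7 open 46.0 F [ 0.2  0.1 -0.6] xax [-0.028  0.    -1.   ]
  tool shift mm [6.9 1.9 2.3] turn deg -0.7 q6 2.21 after-turn mm [6.9 1.9 2.3]
```

Emit:
play_rows(
  moves=[
    [[0.004,0.001,0.002,0,0],[0.003,0.001,0,0,0],[0,0,0,0,0],[0,0,0,0,-1],[0,0,0,0,-1],[0,0,0,0,-1],[0,0,0,0,-1],[0,0,0,0,-1],[0,0,0,0,-1],[0,0,0,0,-1]],
  ],
  grip_force=30,
)

```text
time: 17.5
tool_pos: [0.6208, 0.2092, 0.1428]
tool_rot: [0.408, 1.544, 3.119]
contact_force: [-0.9, 0.1, -0.6]
opening: 0.0194
```

```bash
python3 -c "
from h import *
go([.6205,.2093,.143],66)"
```

```text
t 17.50 pos [0.6208 0.2092 0.1428] tilt 1.56 phi -114.7 open 19.4 F [-0.9  0.1 -0.6] xax [-0.027  0.001 -1.   ]
  tool shift mm [-0.2  0.   0.3] turn deg -0.7 q6 2.20 after-turn mm [-0.2  0.   0.3]
```

Emit:
play_rows(
  moves=[
    [[-0.01,0,0,0,-1],[-0.02,0,0,0,-1],[-0.025,0,0,0,-1],[-0.025,0,0,0,-1],[-0.01,0,0,0,-1],[0,0,0,0,-1],[0,0,0,0,-1],[0,0,0,0,-1],[0,0,0,0,-1],[0,0,0,0,-1]],
  ],
)

```text
time: 18.5
tool_pos: [0.6208, 0.2085, 0.232]
tool_rot: [0.479, 1.533, -3.094]
contact_force: [0.1, -0.9, -2.8]
opening: 0.0193
```

```bash
python3 -c "
from h import *
go([.5855,-.0533,.235],66)
t=cv2.imread('pics/g_top_raw.png');print(plane('top',wc(t,'top',(268.6,171.3)),.164))
snap('k_scene','scene',(270,100,430,220),5)"
```

```text
t 18.50 pos [0.6208 0.2085 0.232 ] tilt 2.18 phi -114.7 open 19.3 F [ 0.1 -0.9 -2.8] xax [-0.038 -0.002 -0.999]
  tool shift mm [ -1.2 252.6 -77.2] turn deg -0.7 q6 2.21 after-turn mm [ -1.2 253.5 -74.2]
[0.62078204 0.21042176]
```

View pics/k_scene.png

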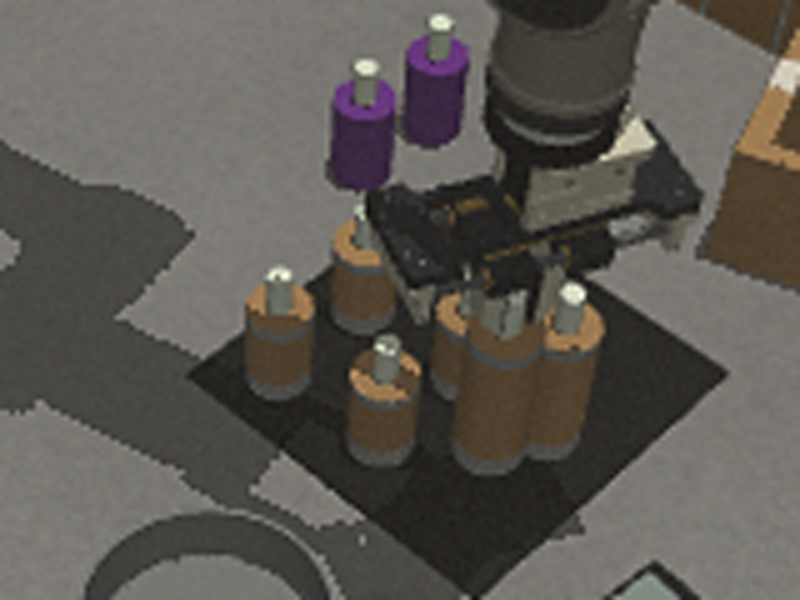

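```bash
cat > tubfit.py <<'E'
from h import *
im=cv2.imread('pics/g_top_raw.png');g=cv2.cvtColor(im,cv2.COLOR_BGR2GRAY).astype(np.float32)
c0=proj("top",[.5565,-.008,.03])[0]
obs=[]
for a in np.radians(np.arange(0,360,6)):
    d=np.array([np.cos(a),np.sin(a)]);r=np.arange(18,38,.1)
    P=(c0+r[:,None]*d).astype(np.float32)
    v=cv2.remap(g,P[None,:,0],P[None,:,1],cv2.INTER_LINEAR)[0]
    i=np.argmin(v)
    if v[i]>110: continue
    lo=v[:i][::-1];
    ins=v[60:i].max() if i>60 else 180
    def cross(vals,rr,):
        vmax=max(vals[:25].max(),150);th=(v[i]+vmax)/2;k=np.argmax(vals>th);return rr[k]
    ri=cross(v[:i][::-1],r[:i][::-1]); ro=cross(v[i:],r[i:])
    obs.append((a,ri,ro,v[i]))
obs=np.array(obs)
def model(q):
    cx,cy=q[:2];res=[]
    t=np.linspace(0,2*np.pi,721)
    def rad(r,z):
        p=proj("top",np.c_[cx+r*np.cos(t),cy+r*np.sin(t),0*t+z])-c0
        aa=np.arctan2(p[:,1],p[:,0]);o=np.argsort(aa);return lambda a:np.interp((a+np.pi)%(2*np.pi)-np.pi,aa[o],np.hypot(*p.T)[o],period=2*np.pi)
    F,I,O,B=rad(.085,.006),rad(.085,.06),rad(.09,.06),rad(.09,0.)
    for a,ri,ro,_ in obs:
        if np.sin(a)<-.5: res+=[F(a)-ri,I(a)-ro]    # image up = back
        elif np.sin(a)>.6: res+=[O(a)-ri,B(a)-ro]
    return np.array(res)
f=least_squares(model,[.556,-.008],loss="soft_l1",f_scale=.3)
print(f.x,np.round(model(f.x),1))
E
python3 tubfit.py
python3 - <<'E'
from h import *
# bar direction top cam
p=[np.array([255,113])/6+[300,140],np.array([494,213])/6+[300,140]]
A,B=[plane("top",q,.11) for q in p];d=A-B;print(A,B,np.hypot(*d),np.degrees(np.arctan2(d[1],d[0]))-90)
E
```

```text
[ 0.55541677 -0.0104145 ] [ 0.9 -0.7  0.7 -0.4  0.7 -0.5  0.4 -0.5  0.5  0.1  0.6  0.   0.5 -0.2
  0.4 -0.3  0.5 -0.1  0.4 -0.1  0.4 -0.1  0.4  0.   0.3 -0.1  0.9 -0.4
  0.5 -0.3  0.3 -0.3  0.3 -0.2  0.4 -0.2  0.3 -0.1  0.1 -0.1  0.1  0.
  0.4 -0.   0.  -0.   0.1 -0.1 -0.   0.1 -0.2 -0.1  0.   0.2  0.1  0.2
 -0.1  0.2 -0.1  0.2  0.   0.3  0.1  0.3 -0.1  0.5 -0.   0.2]
[0.67643696 0.00764729] [ 0.630152   -0.10704784] 0.12368213461210598 -21.976425867586556
```

Emit:
play_rows(
  moves=[
    [[0,0.02,-0.006,0,-1],[0,0.035,-0.01,0,-1],[0,0.04,-0.012,0,-1],[0,0.04,-0.012,0,-1],[0,0.04,-0.012,0,-1],[0,0.035,-0.011,0,-1],[0,0.02,-0.006,0,-1],[0,0.01,-0.002,0,-1],[0,0,0,0,-1],[0,0,0,0,-1]],
  ],
)

```text
time: 19.55
tool_pos: [0.5827, -0.0459, 0.2294]
tool_rot: [0.442, 1.527, -3.127]
contact_force: [-0.6, 1.3, -2.2]
opening: 0.0192
```

```bash
python3 -c "
from h import *
go([.5843,-.0553,.235],67)"
```

```text
t 19.55 pos [ 0.5827 -0.0459  0.2294] tilt 2.49 phi -114.5 open 19.2 F [-0.6  1.3 -2.2] xax [-0.043 -0.001 -0.999]
  tool shift mm [-5.7  8.  -5.1] turn deg -1.5 q6 1.80 after-turn mm [-5.7  8.2 -4.9]
```

Emit:
play_rows(
  moves=[
    [[0,0.006,-0.004,-1.5,-1],[0,0.003,-0.002,0,-1],[0,0,0,0,-1],[0,0,0,0,-1],[0,0,0,0,-1],[0,0,0,0,-1],[0,0,0,0,-1],[0,0,0,0,-1],[0,0,0,0,-1],[0,0,0,0,-1]],
  ],
)

```text
time: 20.55
tool_pos: [0.5853, -0.0501, 0.229]
tool_rot: [0.366, 1.527, 3.112]
contact_force: [-0.4, -0.1, -2.7]
opening: 0.0191
```

```bash
python3 -c "
from h import *
go([.5843,-.0553,.146],67)
snap('l_scene','scene',(230,140,390,260),5)"
```

```text
t 20.55 pos [ 0.5853 -0.0501  0.229 ] tilt 2.51 phi -112.6 open 19.1 F [-0.4 -0.1 -2.7] xax [-0.044  0.001 -0.999]
  tool shift mm [83.   3.9 -4.5] turn deg 0.4 q6 1.76 after-turn mm [83.   3.8 -4.5]
```

View pics/l_scene.png

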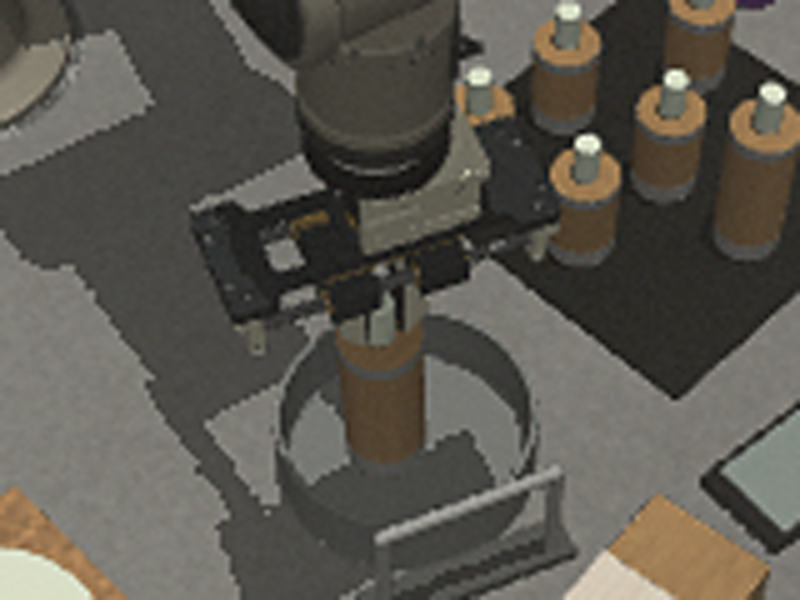

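Emit:
play_rows(
  moves=[
    [[0.005,0.003,-0.003,0,-1],[0.01,0.001,-0.001,0,-1],[0.015,0,0,0,-1],[0.015,0,0,0,-1],[0.012,0,0,0,-1],[0.005,0,0,0,-1],[0,0,0,0,-1],[0,0,0,0,-1],[0,0,0,0,-1],[0,0,0,0,-1]],
  ],
)

```text
time: 21.6
tool_pos: [0.5846, -0.0571, 0.1616]
tool_rot: [0.368, 1.526, 3.112]
contact_force: [-0.2, -1.0, -2.6]
opening: 0.0192
```

```bash
python3 -c "
from h import *
go([.5843,-.0553,.146],67)
snap('m_scene','scene',(230,140,390,260),5)"
```

```text
t 21.60 pos [ 0.5846 -0.0571  0.1616] tilt 2.55 phi -112.7 open 19.2 F [-0.2 -1.  -2.6] xax [-0.044  0.001 -0.999]
  tool shift mm [15.6 -1.8  0.3] turn deg 0.3 q6 1.75 after-turn mm [15.6 -1.8  0.3]
```

View pics/m_scene.png

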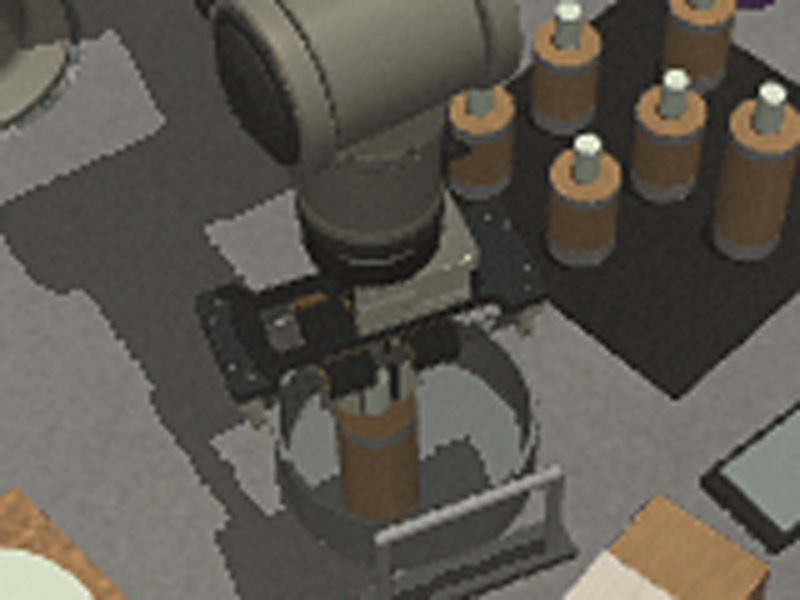

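Emit:
play_rows(
  moves=[
    [[0.006,-0.001,0,0,-1],[0.006,0,0,0,-1],[0.003,0,0,0,-1],[0.001,0,0,0,-1],[0,0,0,0,-1],[0,0,0,0,-1],[0,0,0,0,-1],[0,0,0,0,-1],[0,0,0,0,-1],[0,0,0,0,-1]],
  ],
)

```text
time: 22.65
tool_pos: [0.5848, -0.0561, 0.1452]
tool_rot: [0.376, 1.528, 3.121]
contact_force: [0.4, 0.8, -2.0]
opening: 0.019
```

```bash
python3 -c "
from h import *
go([.5843,-.0553,.146],67)"
```

```text
t 22.65 pos [ 0.5848 -0.0561  0.1452] tilt 2.44 phi -112.7 open 19.0 F [ 0.4  0.8 -2. ] xax [-0.042  0.001 -0.999]
  tool shift mm [-0.8 -0.5  0.8] turn deg 0.3 q6 1.75 after-turn mm [-0.8 -0.5  0.8]
```

Nearly seated; last millimetre, release, then rise.

Emit:
play_rows(
  moves=[
    [[0.001,0,0,0,-1],[0.0005,0,0,0,-1],[0,0,0,0,0],[0,0,0,0,0],[0,0,0,0,0],[-0.02,0,0,0,0],[-0.03,0,0,0,0],[-0.02,0,0,0,0],[0,0,0,0,0],[0,0,0,0,0]],
  ],
)

```text
time: 23.65
tool_pos: [0.5878, -0.0562, 0.2155]
tool_rot: [0.376, 1.528, 3.121]
contact_force: [-0.2, -0.1, -0.2]
opening: 0.0458
```

```bash
python3 -c "
from h import *
t=cv2.imread('pics/g_top_raw.png');tb=plane('top',wc(t,'top',(232,177.5)),.164);print(tb)
go([tb[0],tb[1]-.001,.21],66)
snap('n_scene','scene',(230,140,390,260),5)"
```

```text
[0.60051651 0.30808319]
t 23.65 pos [ 0.5878 -0.0562  0.2155] tilt 2.43 phi -112.7 open 45.8 F [-0.2 -0.1 -0.2] xax [-0.042  0.001 -0.999]
  tool shift mm [   5.2 -340.1  128.4] turn deg 1.3 q6 1.75 after-turn mm [   5.2 -337.1  136. ]
```

View pics/n_scene.png

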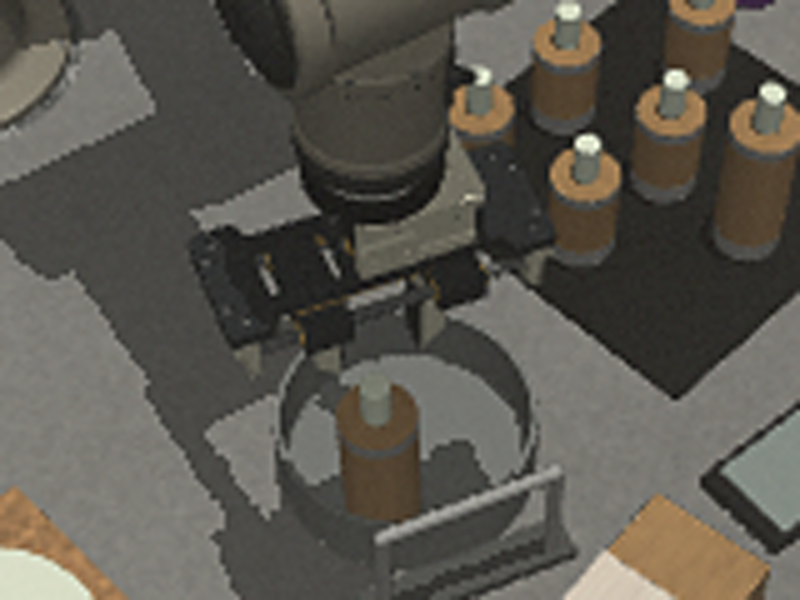

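Emit:
play_rows(
  moves=[
    [[0,-0.025,0.009,0,0],[0,-0.045,0.017,0,0],[0,-0.046,0.0175,0,0],[0,-0.046,0.0175,0,0],[0,-0.046,0.0175,0,0],[0,-0.046,0.0175,0,0],[0,-0.045,0.017,0,0],[0,-0.03,0.012,0,0],[0,-0.01,0.005,0,0],[0,0,0,0,0]],
  ],
)

```text
time: 24.7
tool_pos: [0.5946, 0.3165, 0.1975]
tool_rot: [0.462, 1.506, -3.082]
contact_force: [-0.2, -0.3, -0.1]
opening: 0.0458
```

```bash
python3 -c "
from h import *
go([.6005,.307,.205],66)
im=snap('o_top','top',(300,140,400,250),6)
p=wc(im,'top',proj('top',[.5848,-.056,.166])[0]);print(p,plane('top',p,.166))"; sed 's/g_top_raw/o_top_raw/' tubfit.py >tf2.py
```

```text
t 24.70 pos [0.5946 0.3165 0.1975] tilt 3.73 phi -113.0 open 45.8 F [-0.2 -0.3 -0.1] xax [-0.065 -0.004 -0.998]
  tool shift mm [-7.8  6.6 -8.7] turn deg 1.0 q6 2.34 after-turn mm [-7.8  6.5 -8.8]
[366.80751483 188.22940013] [ 0.5797854  -0.05515744]
```

View pics/o_top.png

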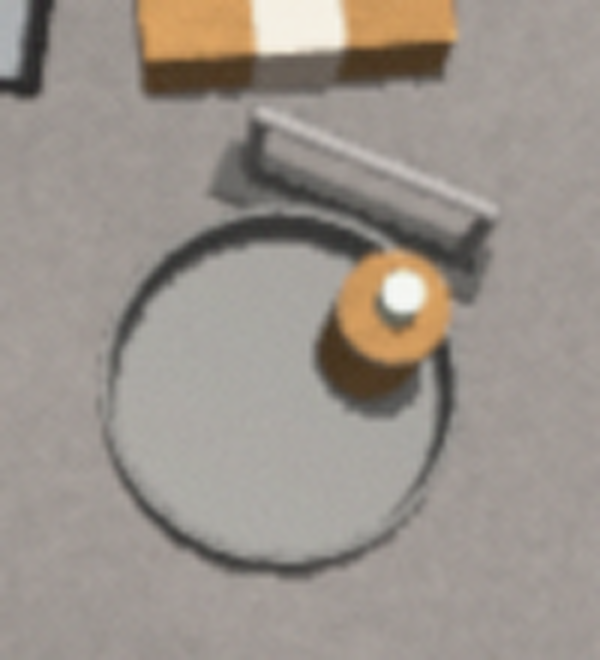

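Emit:
play_rows(
  moves=[
    [[-0.004,0.003,-0.004,0,0],[-0.002,0.003,-0.004,0,0],[0,0,0,0,0],[0,0,0,0,0],[0,0,0,0,0],[0,0,0,0,0],[0,0,0,0,0],[0,0,0,0,0],[0,0,0,0,0],[0,0,0,0,0]],
  ],
)

```text
time: 25.75
tool_pos: [0.6023, 0.2987, 0.2042]
tool_rot: [0.491, 1.505, -3.062]
contact_force: [0.3, 0.5, -0.2]
opening: 0.0464
```

```bash
python3 -c "
from h import *
go([.6005,.307,.143],66)"
```

```text
t 25.75 pos [0.6023 0.2987 0.2042] tilt 3.74 phi -113.5 open 46.4 F [ 0.3  0.5 -0.2] xax [-0.065 -0.005 -0.998]
  tool shift mm [61.2 -8.8  1.4] turn deg 0.5 q6 2.32 after-turn mm [61.2 -8.7  1.5]
```

Emit:
play_rows(
  moves=[
    [[0.006,-0.005,0.001,0,0],[0.015,-0.003,0,0,0],[0.018,0,0,0,0],[0.012,0,0,0,0],[0.004,0,0,0,0],[0,0,0,0,0],[0,0,0,0,0],[0,0,0,0,0],[0,0,0,0,0],[0,0,0,0,0]],
  ],
)

```text
time: 26.75
tool_pos: [0.6019, 0.3088, 0.1482]
tool_rot: [0.465, 1.509, -3.086]
contact_force: [-0.5, -0.4, 0.3]
opening: 0.0456
```

```bash
python3 -c "
from h import *
go([.6005,.307,.144],66)
snap('p_scene','scene',(290,100,450,220),5)"
```

```text
t 26.75 pos [0.6019 0.3088 0.1482] tilt 3.53 phi -113.4 open 45.6 F [-0.5 -0.4  0.3] xax [-0.061 -0.003 -0.998]
  tool shift mm [4.2 2.1 0.4] turn deg 0.6 q6 2.33 after-turn mm [4.2 2.1 0.3]
```

View pics/p_scene.png

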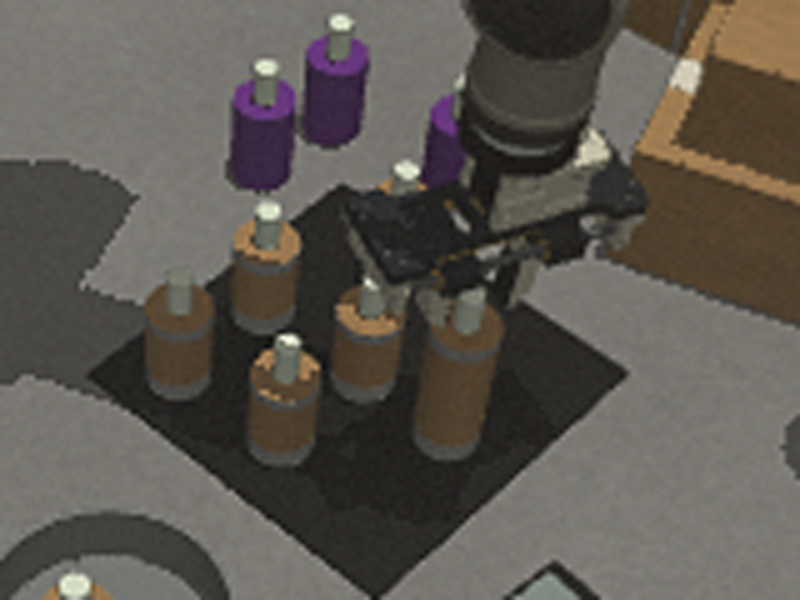

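Emit:
play_rows(
  moves=[
    [[0.004,0.001,0.001,0,0],[0,0,0,0,0],[0,0,0,0,-1],[0,0,0,0,-1],[0,0,0,0,-1],[0,0,0,0,-1],[0,0,0,0,-1],[0,0,0,0,-1],[0,0,0,0,-1],[0,0,0,0,-1]],
  ],
)

```text
time: 27.8
tool_pos: [0.6003, 0.3081, 0.1441]
tool_rot: [0.463, 1.51, -3.089]
contact_force: [0.2, -0.4, -0.5]
opening: 0.019
```

```bash
python3 -c "
from h import *
go([.5995,.307,.144],66)"
```

```text
t 27.80 pos [0.6003 0.3081 0.1441] tilt 3.51 phi -113.5 open 19.0 F [ 0.2 -0.4 -0.5] xax [-0.061 -0.003 -0.998]
  tool shift mm [0.2 1.4 0.3] turn deg 0.5 q6 2.33 after-turn mm [0.2 1.4 0.3]
```

Emit:
play_rows(
  moves=[
    [[-0.01,0,0,0,-1],[-0.02,0,0,0,-1],[-0.025,0,0,0,-1],[-0.025,0,0,0,-1],[-0.01,0,0,0,-1],[0,0.01,-0.003,0,-1],[0,0.025,-0.007,0,-1],[0,0.03,-0.01,0,-1],[0,0.03,-0.01,0,-1],[0,0.03,-0.01,0,-1]],
  ],
)

```text
time: 28.8
tool_pos: [0.589, 0.175, 0.2338]
tool_rot: [0.486, 1.5, -3.059]
contact_force: [0.4, -0.4, -1.7]
opening: 0.0191
```

```bash
python3 -c "
from h import *
c=np.array([.5555,-.0105]);ux=np.array([.9205,-.3907]);uy=np.array([.3907,.9205])
T=c+.044*ux+.0275*uy;print(T)
go([T[0],T[1],.235],67)"
```

```text
[ 0.60674625 -0.00237705]
t 28.80 pos [0.589  0.175  0.2338] tilt 4.06 phi -113.1 open 19.1 F [ 0.4 -0.4 -1.7] xax [-0.071 -0.006 -0.997]
  tool shift mm [ -1.5 156.2 -85.9] turn deg -0.1 q6 2.13 after-turn mm [ -1.5 156.3 -85.7]
```

Emit:
play_rows(
  moves=[
    [[0,0.03,-0.016,0,-1],[0,0.03,-0.018,0,-1],[0,0.03,-0.018,0,-1],[0,0.025,-0.015,0,-1],[0,0.02,-0.012,0,-1],[0,0.01,-0.006,0,-1],[0,0.005,-0.003,0,-1],[0,0,0,0,-1],[0,0,0,0,-1],[0,0,0,0,-1]],
  ],
)

```text
time: 29.8
tool_pos: [0.6031, -0.0102, 0.224]
tool_rot: [0.466, 1.483, -3.083]
contact_force: [-0.2, 0.6, -2.2]
opening: 0.0192
```

```bash
python3 -c "
from h import *
go([.6115,-.0038,.146],67)
snap('q_scene','scene',(230,140,390,260),5)"
```

```text
t 29.80 pos [ 0.6031 -0.0102  0.224 ] tilt 5.02 phi -113.3 open 19.2 F [-0.2  0.6 -2.2] xax [-0.087 -0.005 -0.996]
  tool shift mm [ 76.9 -12.3 -11.2] turn deg -0.3 q6 1.85 after-turn mm [ 76.9 -12.2 -11.2]
```

View pics/q_scene.png

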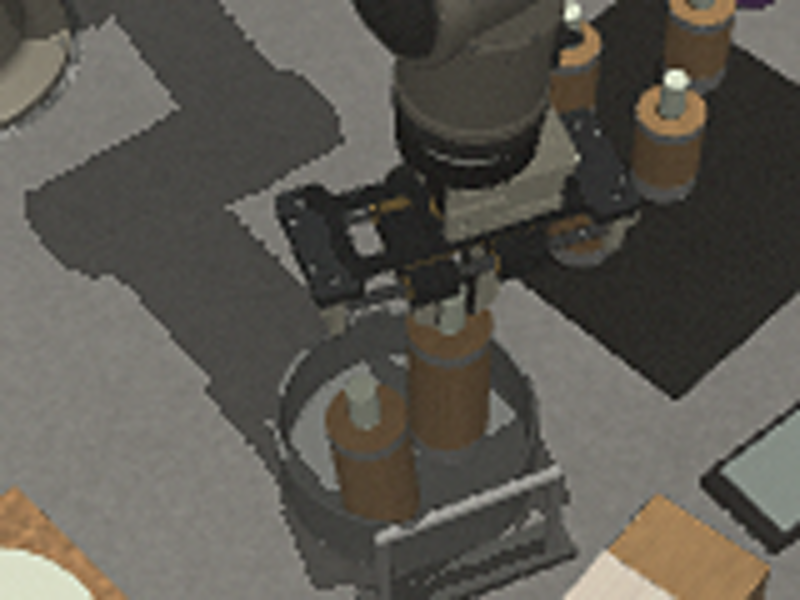

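Emit:
play_rows(
  moves=[
    [[0,-0.01,-0.004,0,-1],[0,-0.006,-0.004,0,-1],[0,0,-0.003,0,-1],[0,0,0,0,-1],[0,0,0,0,-1],[0,0,0,0,-1],[0,0,0,0,-1],[0,0,0,0,-1],[0,0,0,0,-1],[0,0,0,0,-1]],
  ],
)

```text
time: 30.85
tool_pos: [0.6209, 0.0029, 0.2225]
tool_rot: [0.474, 1.483, -3.073]
contact_force: [0.6, 0.5, -2.4]
opening: 0.0183
```

```bash
python3 -c "
from h import *
go([.6115,-.0038,.146],67)
snap('r_scene','scene',(230,140,390,260),5)"
```

```text
t 30.85 pos [0.6209 0.0029 0.2225] tilt 5.02 phi -113.1 open 18.3 F [ 0.6  0.5 -2.4] xax [-0.087 -0.006 -0.996]
  tool shift mm [77.1  6.8  0. ] turn deg -0.1 q6 1.87 after-turn mm [77.1  6.8  0. ]
```

View pics/r_scene.png

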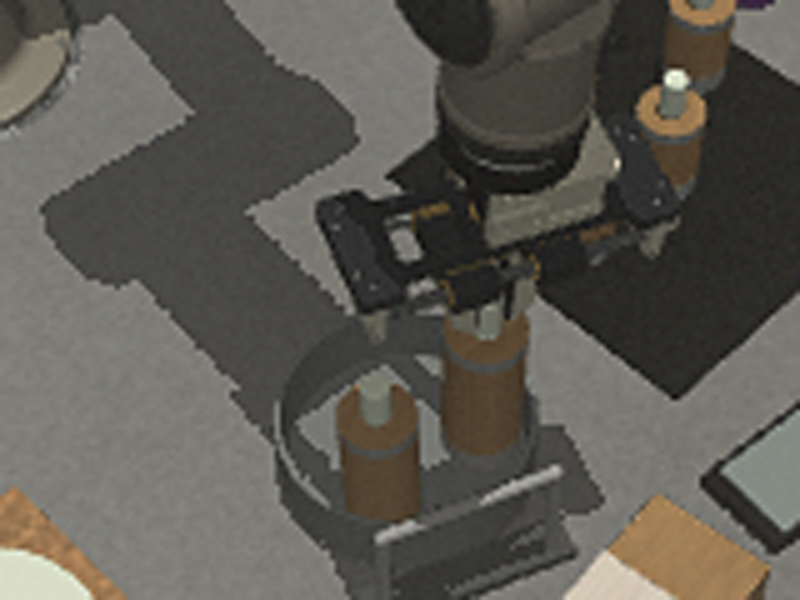

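Emit:
play_rows(
  moves=[
    [[0.008,0.002,0,0,-1],[0.014,0.002,0,0,-1],[0.014,0,0,0,-1],[0.012,0,0,0,-1],[0.006,0,0,0,-1],[0,0,0,0,-1],[0,0,0,0,-1],[0,0,0,0,-1],[0,0,0,0,-1],[0,0,0,0,-1]],
  ],
)

```text
time: 31.9
tool_pos: [0.6211, -0.0025, 0.1894]
tool_rot: [0.594, 1.518, -2.952]
contact_force: [-1.4, 0.1, 5.1]
opening: 0.0194
```

```bash
python3 -c "
from h import *
go([.6115,-.0038,.146],67)
snap('s_scene','scene',(230,140,390,260),5)"
```

```text
t 31.90 pos [ 0.6211 -0.0025  0.1894] tilt 3.00 phi -113.2 open 19.4 F [-1.4  0.1  5.1] xax [-0.051 -0.01  -0.999]
  tool shift mm [43.8  3.7  6.4] turn deg -0.2 q6 1.86 after-turn mm [43.8  3.7  6.4]
```

View pics/s_scene.png

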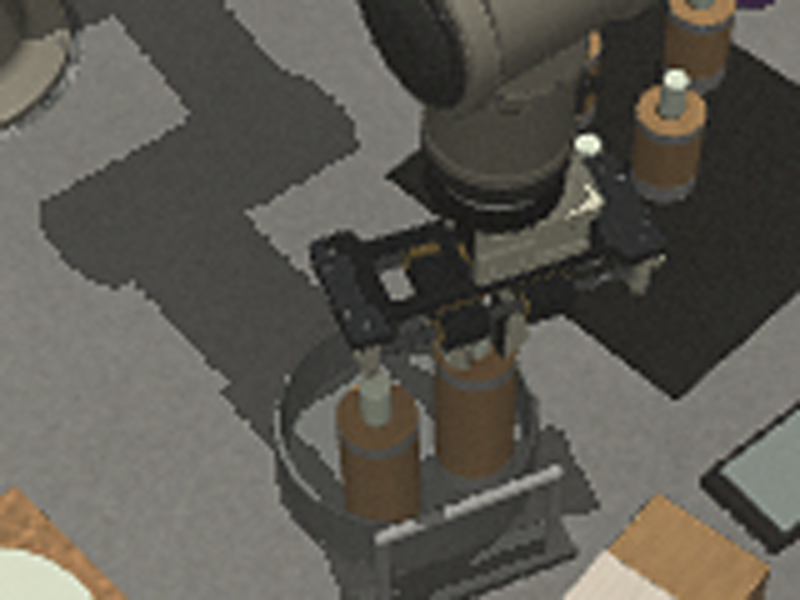

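Emit:
play_rows(
  moves=[
    [[-0.008,0,0.002,0,-1],[-0.008,0,0.003,0,-1],[0,0.001,0.004,0,-1],[0,0,0.002,0,-1],[0,0,0,0,-1],[0,0,0,0,-1],[0,0,0,0,-1],[0,0,0,0,-1],[0,0,0,0,-1],[0,0,0,0,-1]],
  ],
)

```text
time: 32.95
tool_pos: [0.6098, 0.0015, 0.2048]
tool_rot: [0.572, 1.514, -2.974]
contact_force: [-0.5, -0.3, -1.5]
opening: 0.0192
```

```bash
python3 -c "
from h import *
go([.6115,-.0038,.146],67)
snap('s2_scene','scene',(230,140,390,260),5)"
```

```text
t 32.95 pos [0.6098 0.0015 0.2048] tilt 3.24 phi -113.2 open 19.2 F [-0.5 -0.3 -1.5] xax [-0.056 -0.009 -0.998]
  tool shift mm [58.6  2.4 -6.5] turn deg -0.2 q6 1.86 after-turn mm [58.6  2.4 -6.5]
```

View pics/s2_scene.png

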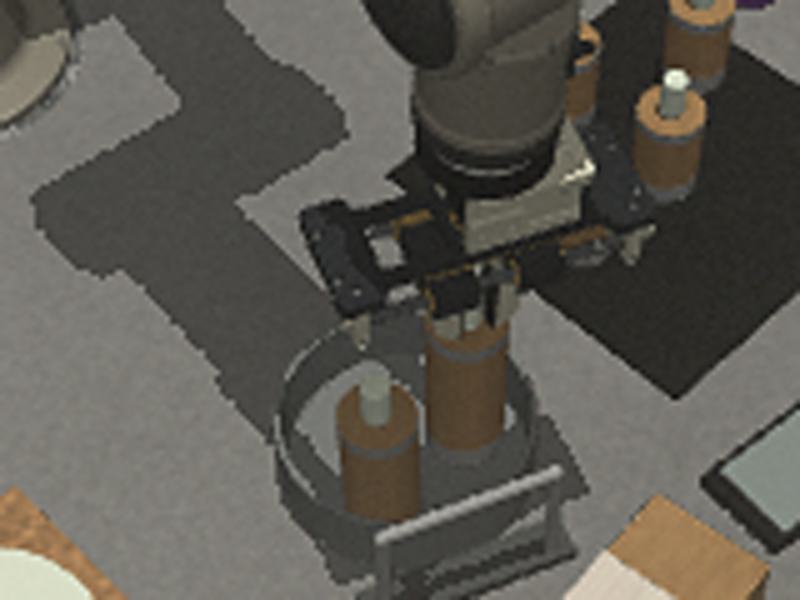

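Emit:
play_rows(
  moves=[
    [[0.006,0.002,-0.001,0,-1],[0.012,0,-0.001,0,-1],[0.012,0,0,0,-1],[0.01,0,0,0,-1],[0.006,0,0,0,-1],[0.003,0,0,0,-1],[0,0,0,0,-1],[0,0,0,0,-1],[0,0,0,0,-1],[0,0,0,0,-1]],
  ],
)

```text
time: 34.0
tool_pos: [0.6075, -0.0019, 0.1505]
tool_rot: [0.564, 1.513, -2.982]
contact_force: [1.3, 0.1, -1.6]
opening: 0.0196
```

```bash
python3 -c "
from h import *
go([.610,-.0038,.146],67)
snap('s3_scene','scene',(230,140,390,260),5)"
```

```text
t 34.00 pos [ 0.6075 -0.0019  0.1505] tilt 3.32 phi -113.2 open 19.6 F [ 1.3  0.1 -1.6] xax [-0.057 -0.009 -0.998]
  tool shift mm [ 4.4  0.6 -3.2] turn deg -0.2 q6 1.86 after-turn mm [ 4.4  0.6 -3.2]
```

View pics/s3_scene.png

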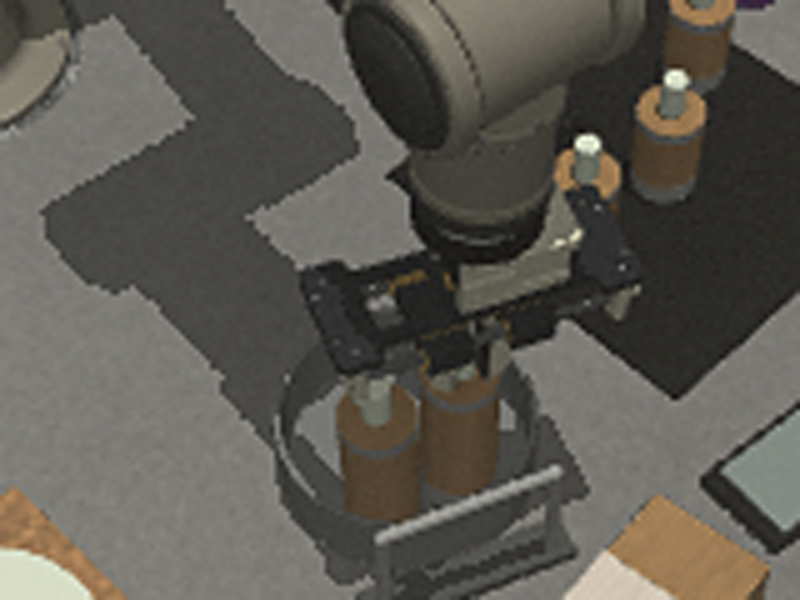

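Emit:
play_rows(
  moves=[
    [[0.003,0,-0.001,0,-1],[0.003,0,-0.001,0,-1],[0.001,0,-0.001,0,-1],[0,0,-0.001,0,-1],[0,0,0,0,-1],[0,0,0,0,-1],[0,0,0,0,-1],[0,0,0,0,-1],[0,0,0,0,-1],[0,0,0,0,-1]],
  ],
)

```text
time: 35.05
tool_pos: [0.6115, -0.0037, 0.1433]
tool_rot: [0.57, 1.514, -2.976]
contact_force: [-0.3, -0.4, -2.0]
opening: 0.0189
```

```bash
python3 -c "
from h import *
go([.610,-.0038,.146],67)"
```

```text
t 35.05 pos [ 0.6115 -0.0037  0.1433] tilt 3.25 phi -113.2 open 18.9 F [-0.3 -0.4 -2. ] xax [-0.056 -0.009 -0.998]
  tool shift mm [-2.6  0.7  1.4] turn deg -0.2 q6 1.86 after-turn mm [-2.6  0.7  1.4]
```

Emit:
play_rows(
  moves=[
    [[0.002,0,0,0,-1],[0.002,0,0,0,-1],[0.002,0,0,0,-1],[0,0,0,0,-1],[0,0,0,0,-1],[0,0,0,0,-1],[0,0,0,0,-1],[0,0,0,0,-1],[0,0,0,0,-1],[0,0,0,0,-1]],
  ],
)

```text
time: 36.05
tool_pos: [0.6111, -0.0038, 0.1368]
tool_rot: [0.571, 1.514, -2.976]
contact_force: [-0.4, -0.3, -1.5]
opening: 0.0194
```

```bash
python3 -c "
from h import *
go([.610,-.0038,.146],67)
snap('s4_scene','scene',(230,140,390,260),5)"
```

```text
t 36.05 pos [ 0.6111 -0.0038  0.1368] tilt 3.25 phi -113.2 open 19.4 F [-0.4 -0.3 -1.5] xax [-0.056 -0.009 -0.998]
  tool shift mm [-9.1  0.7  1.4] turn deg -0.2 q6 1.86 after-turn mm [-9.1  0.7  1.4]
```

View pics/s4_scene.png

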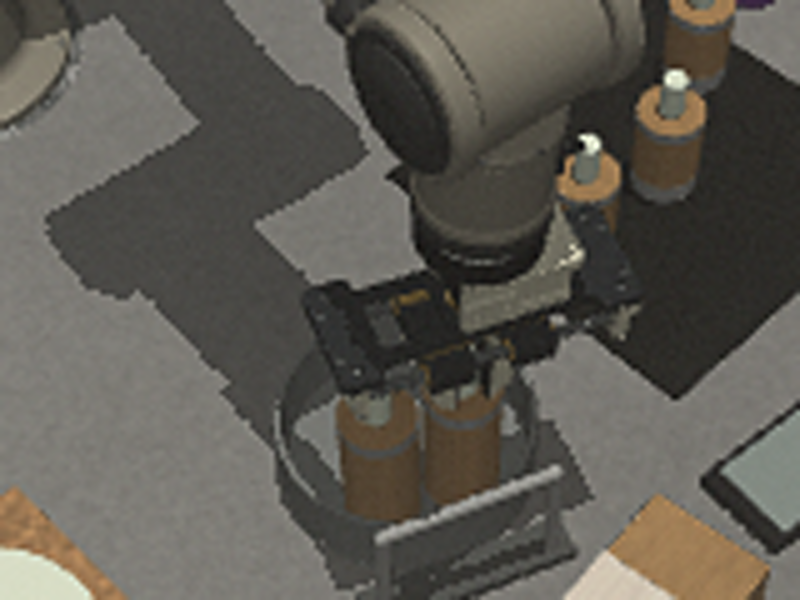

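Emit:
play_rows(
  moves=[
    [[0.001,0,0,0,-1],[0.001,0,0,0,-1],[0,0,0,0,-0.2],[0,0,0,0,-0.2],[0,0,0,0,-0.2],[-0.01,0,0,0,-0.2],[-0.02,0,0,0,-0.2],[-0.02,0,0,0,-0.2],[-0.02,0,0,0,-0.2],[0,0,0,0,-0.2]],
  ],
)

```text
time: 37.1
tool_pos: [0.6157, -0.0031, 0.2104]
tool_rot: [0.585, 1.517, -2.962]
contact_force: [0.3, 0.2, -0.1]
opening: 0.0368
```

```bash
python3 -c "
from h import *
go([.514,.215,.21],67)
snap('u_scene','scene',(230,140,390,260),5)"
```

```text
t 37.10 pos [ 0.6157 -0.0031  0.2104] tilt 3.10 phi -113.2 open 36.8 F [ 0.3  0.2 -0.1] xax [-0.053 -0.01  -0.999]
  tool shift mm [   3.7 -160.5  179.3] turn deg -0.2 q6 1.86 after-turn mm [   3.7 -161.   178.9]
```

View pics/u_scene.png

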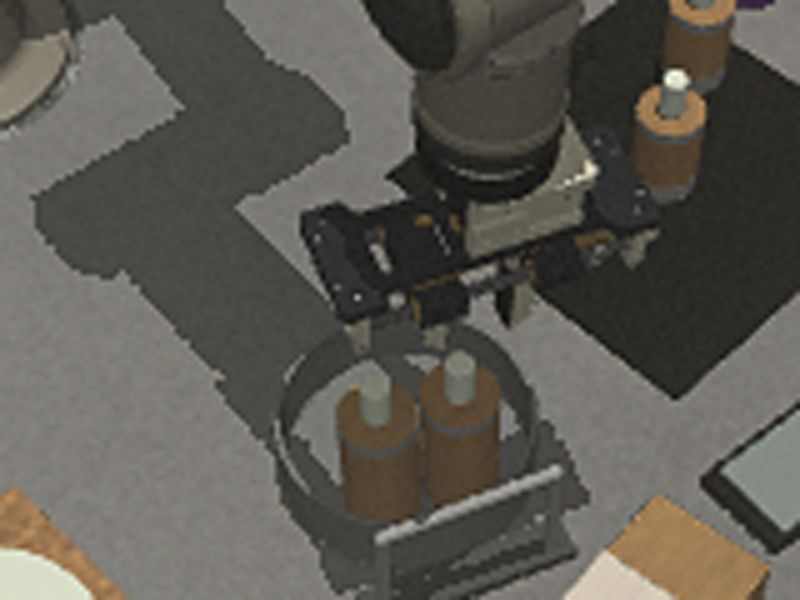

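Emit:
play_rows(
  moves=[
    [[0,-0.01,0.012,0,0],[0,-0.02,0.022,0,0],[0,-0.02,0.022,0,0],[0,-0.02,0.022,0,0],[0,-0.02,0.022,0,0],[0,-0.02,0.022,0,0],[0,-0.02,0.022,0,0],[0,-0.01,0.012,0,0],[0,-0.005,0.005,0,0],[0,0,0,0,0]],
  ],
)

```text
time: 38.15
tool_pos: [0.5098, 0.2057, 0.2015]
tool_rot: [0.53, 1.493, -3.016]
contact_force: [-0.7, -0.3, 0.6]
opening: 0.0459
```

```bash
python3 -c "
from h import *
go([.514,.215,.21],67)
im=snap('v_top','top',(300,140,400,250),6)
for e in((.585,-.056),(.611,-.004)):
  p=wc(im,'top',proj('top',[*e,.166])[0]);print(p,plane('top',p,.166))"
```

```text
t 38.15 pos [0.5098 0.2057 0.2015] tilt 4.45 phi -113.1 open 45.9 F [-0.7 -0.3  0.6] xax [-0.077 -0.01  -0.997]
  tool shift mm [-8.9 -9.8  0.4] turn deg -0.1 q6 2.21 after-turn mm [-8.9 -9.8  0.4]
[366.8096021  188.21966458] [ 0.57981224 -0.05516299]
[348.94740391 178.24612272] [ 0.60601823 -0.00688669]
```

View pics/v_top.png

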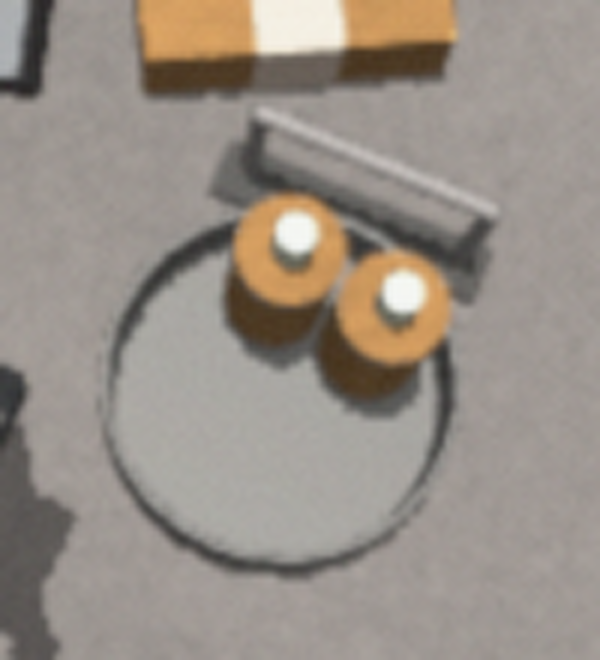

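```bash
cat >> h.py <<'E'
def cyl(src,dst,n,items,crop,k,tub=None):
    im=cv2.imread(src);x0,y0,x1,y1=crop
    o=cv2.resize(im[y0:y1,x0:x1],None,fx=k,fy=k,interpolation=cv2.INTER_CUBIC)
    t=np.linspace(0,2*np.pi,90)[:-1]
    L=[]
    for x,y,h,z in items: L+=[(x,y,.026,z,(255,0,0)),(x,y,.026,z+h-.034,(0,255,0)),(x,y,.01,z+h,(0,0,255))]
    if tub is not None: L+=[(*tub,.085,.006,(0,0,255)),(*tub,.085,.06,(0,255,0)),(*tub,.09,.06,(255,0,0)),(*tub,.09,.0,(0,255,255))]
    for x,y,r,z,c in L:
        p=(proj(n,np.c_[x+r*np.cos(t),y+r*np.sin(t),0*t+z])-[x0,y0]+.5)*k-.5
        cv2.polylines(o,[np.round(p*16).astype(np.int32).reshape(-1,1,2)],True,c,1,cv2.LINE_AA,4)
    cv2.imwrite(dst,o)
E
python3 -c "
from h import *
cyl('pics/v_top_raw.png','pics/v_ov.png','top',[(.5798,-.0552,.16,.006),(.606,-.0069,.16,.006)],(300,140,400,250),7,(.5554,-.0104))"
```

```text
(no output)
```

View pics/v_ov.png

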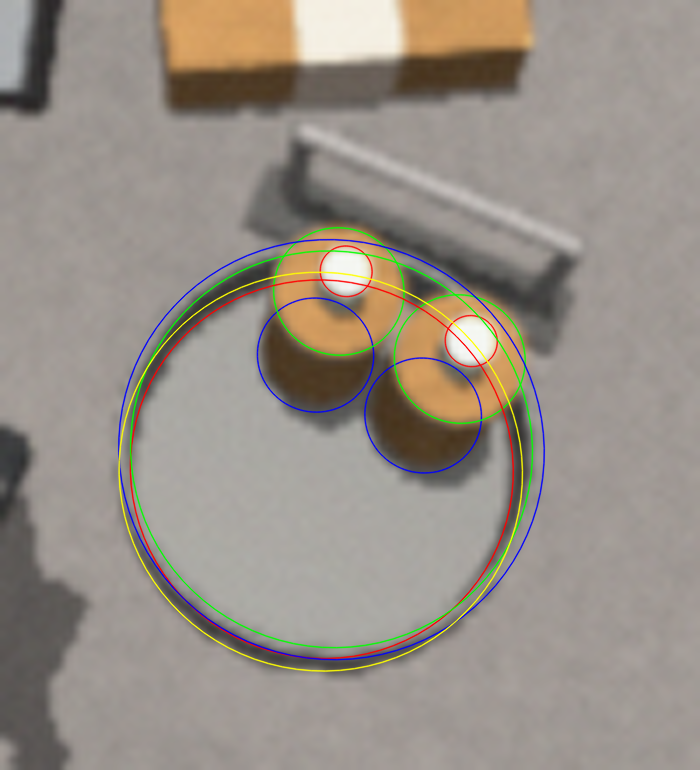

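Emit:
play_rows(
  moves=[
    [[0,0,0,8.5,0],[0,0,0,8.5,0],[0,0,0,8.5,0],[0,0,0,8.5,0],[0,0,0,0,0],[0,0,0,0,0],[0,0,0,0,0],[0,0,0,0,0],[0,0,0,0,0],[0,0,0,0,0]],
  ],
)

```text
time: 39.2
tool_pos: [0.5141, 0.1971, 0.2]
tool_rot: [1.159, 1.493, -2.99]
contact_force: [-0.5, -0.4, 0.2]
opening: 0.0459
```

```bash
python3 -c "
from h import *
go([.514,.215,.21],67)"
```

```text
t 39.20 pos [0.5141 0.1971 0.2   ] tilt 4.47 phi -147.6 open 45.9 F [-0.5 -0.4  0.2] xax [-0.077 -0.012 -0.997]
  tool shift mm [-10.1  -8.8  15.5] turn deg -34.6 q6 2.80 after-turn mm [-10.1 -16.    7.8]
```

Emit:
play_rows(
  moves=[
    [[0,0,0,-3.5,0],[0,0,0,-3.5,0],[0,0,0,-3.5,0],[0,0,0,-3.5,0],[0,0,0,-3.5,0],[0,0,0,-3.5,0],[0,0,0,-3.5,0],[0,0,0,-3.5,0],[0,0,0,-3.5,0],[0,0,0,-3.5,0]],
  ],
)

```text
time: 40.2
tool_pos: [0.5137, 0.1982, 0.2003]
tool_rot: [0.519, 1.493, -2.987]
contact_force: [0.2, 0.7, 0.2]
opening: 0.0459
```

```bash
python3 -c "
from h import *
go([.514,.215,.21],67)"
```

```text
t 40.20 pos [0.5137 0.1982 0.2003] tilt 4.44 phi -110.8 open 45.9 F [0.2 0.7 0.2] xax [-0.076 -0.012 -0.997]
  tool shift mm [ -9.9 -15.4   6.4] turn deg 2.2 q6 2.16 after-turn mm [ -9.9 -15.2   7. ]
```

Emit:
play_rows(
  moves=[
    [[-0.012,0,0,0,0],[-0.012,0,0,0,0],[-0.012,0,0,0,0],[-0.012,0,0,0,0],[-0.012,0,0,0,0],[-0.012,0,0,0,0],[-0.012,0,0,0,0],[-0.012,0,0,0,0],[-0.012,0,0,0,0],[-0.005,0,0,0,0]],
  ],
)

```text
time: 41.2
tool_pos: [0.5228, 0.2005, 0.3257]
tool_rot: [0.526, 1.499, -2.991]
contact_force: [-0.7, -0.1, 0.1]
opening: 0.0462
```

```bash
python3 -c "
from h import *
go([.514,.215,.21],67)"
```

```text
t 41.20 pos [0.5228 0.2005 0.3257] tilt 4.10 phi -111.4 open 46.2 F [-0.7 -0.1  0.1] xax [-0.071 -0.011 -0.997]
  tool shift mm [115.9 -14.5   6.3] turn deg 1.6 q6 2.17 after-turn mm [115.9 -14.3   6.7]
```

Emit:
play_rows(
  moves=[
    [[0.045,0,0,0,0],[0.045,0,0,0,0],[0,0,0,0,0],[0,0,0,0,0],[0,0,0,0,0],[0,0,0,0,0],[0,0,0,0,0],[0,0,0,0,0],[0,0,0,0,0],[0,0,0,0,0]],
  ],
)

```text
time: 42.2
tool_pos: [0.5217, 0.2009, 0.2465]
tool_rot: [0.5, 1.52, -3.021]
contact_force: [0.7, 0.2, 0.5]
opening: 0.046
```

```bash
python3 -c "
from h import *
go([.514,.215,.21],67)"
```

```text
t 42.20 pos [0.5217 0.2009 0.2465] tilt 2.92 phi -111.7 open 46.0 F [0.7 0.2 0.5] xax [-0.051 -0.006 -0.999]
  tool shift mm [ 36.8 -11.1  10.8] turn deg 1.3 q6 2.18 after-turn mm [ 36.8 -10.8  11. ]
```

Emit:
play_rows(
  moves=[
    [[-0.012,0,0,0,0],[-0.012,0,0,0,0],[-0.012,0,0,0,0],[-0.012,0,0,0,0],[-0.012,0,0,0,0],[-0.012,0,0,0,0],[-0.012,0,0,0,0],[0.05,0,0,0,0],[0.045,0,0,0,0],[0,0,0,0,0]],
  ],
)

```text
time: 43.2
tool_pos: [0.524, 0.2014, 0.2472]
tool_rot: [0.467, 1.532, -3.053]
contact_force: [-0.6, 0.3, -0.0]
opening: 0.0456
```

```bash
python3 -c "
from h import *
go([.514,.215,.21],67)"
```

```text
t 43.20 pos [0.524  0.2014 0.2472] tilt 2.23 phi -111.7 open 45.6 F [-0.6  0.3 -0. ] xax [-0.039 -0.003 -0.999]
  tool shift mm [37.5 -9.6 13. ] turn deg 1.3 q6 2.18 after-turn mm [37.5 -9.3 13.2]
```

Emit:
play_rows(
  moves=[
    [[-0.012,0,0,0,0],[-0.012,0,0,0,0],[-0.012,0,0,0,0],[-0.012,0,0,0,0],[-0.012,0,0,0,0],[-0.012,0,0,0,0],[-0.012,0,0,0,0],[0.05,0,0,0,0],[0.045,0,0,0,0],[0,0,0,0,0]],
  ],
)

```text
time: 44.2
tool_pos: [0.5358, 0.204, 0.2778]
tool_rot: [-2.104, 1.558, 0.659]
contact_force: [-0.5, -0.4, -0.4]
opening: 0.0458
```

```bash
python3 -c "
from h import *
go([.58,-.055,.21],67)"
```

```text
t 44.20 pos [0.5358 0.204  0.2778] tilt 0.73 phi -111.7 open 45.8 F [-0.5 -0.4 -0.4] xax [ 0.01   0.008 -1.   ]
  tool shift mm [  66.3  225.  -136.5] turn deg 1.3 q6 2.18 after-turn mm [  66.3  221.9 -141.5]
```

Emit:
play_rows(
  moves=[
    [[0.005,0.01,-0.007,0,-0.2],[0.01,0.02,-0.014,0,-0.2],[0.01,0.03,-0.02,0,-0.2],[0.01,0.03,-0.02,0,-0.2],[0.01,0.03,-0.02,0,-0.2],[0.01,0.025,-0.018,0,-0.2],[0,0.015,-0.01,0,-0.2],[0,0.005,-0.005,0,-0.2],[0,0,0,0,-0.2],[0,0,0,0,-0.2]],
  ],
)

```text
time: 45.2
tool_pos: [0.5978, -0.0038, 0.255]
tool_rot: [-2.653, 1.513, 0.111]
contact_force: [0.4, 0.7, -0.1]
opening: 0.0371
```

```bash
python3 -c "
from h import *
go([.612,-.004,.147],67)"
```

```text
t 45.20 pos [ 0.5978 -0.0038  0.255 ] tilt 3.29 phi -111.6 open 37.1 F [ 0.4  0.7 -0.1] xax [ 0.057  0.006 -0.998]
  tool shift mm [108.7  -2.1  -7.8] turn deg 1.4 q6 1.80 after-turn mm [108.7  -2.3  -7.7]
```

Emit:
play_rows(
  moves=[
    [[0.005,0,-0.002,0,-0.2],[0.01,0,-0.001,0,-0.2],[0.01,0,0,0,-0.2],[0.01,0,0,0,-0.2],[0.01,0,0,0,-0.2],[0.01,0,0,0,-0.2],[0.01,0,0,0,-0.2],[0.005,0,0,0,-0.2],[0,0,0,0,-0.2],[0,0,0,0,-0.2]],
  ],
)

```text
time: 46.2
tool_pos: [0.604, -0.0003, 0.1784]
tool_rot: [-2.628, 1.516, 0.141]
contact_force: [0.3, -0.7, 0.7]
opening: 0.0368
```

```bash
python3 -c "
from h import *
go([.612,-.004,.147],67)
snap('w_scene','scene',(230,140,390,260),5)"
```

```text
t 46.20 pos [ 6.040e-01 -3.000e-04  1.784e-01] tilt 3.14 phi -111.3 open 36.8 F [ 0.3 -0.7  0.7] xax [ 0.054  0.008 -0.999]
  tool shift mm [31.8  1.4 -7.3] turn deg 1.7 q6 1.80 after-turn mm [31.8  1.2 -7.3]
```

View pics/w_scene.png

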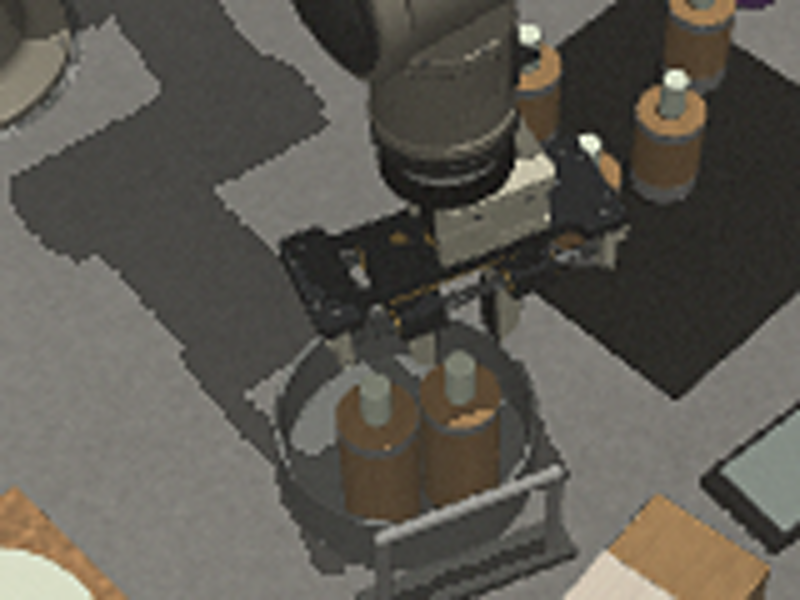

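Emit:
play_rows(
  moves=[
    [[0,0,-0.004,0.8,-0.2],[0,0,-0.003,0.8,-0.2],[0,0,0,0,-0.2],[0.006,0,0,0,-0.2],[0.01,0,0,0,-0.2],[0.01,0,0,0,-0.2],[0.004,0,0,0,-0.2],[0,0,0,0,-0.2],[0,0,0,0,-0.2],[0,0,0,0,-0.2]],
  ],
)

```text
time: 47.25
tool_pos: [0.6133, -0.0031, 0.1469]
tool_rot: [-2.606, 1.515, 0.132]
contact_force: [0.9, 0.3, 0.1]
opening: 0.037
```

```bash
python3 -c "
from h import *
go([.613,-.004,.147],67)
snap('x_scene','scene',(230,140,390,260),5)"
```

```text
t 47.25 pos [ 0.6133 -0.0031  0.1469] tilt 3.21 phi -113.1 open 37.0 F [0.9 0.3 0.1] xax [ 0.056  0.007 -0.998]
  tool shift mm [-0.1  1.  -0.1] turn deg -0.1 q6 1.83 after-turn mm [-0.1  1.  -0.1]
```

View pics/x_scene.png

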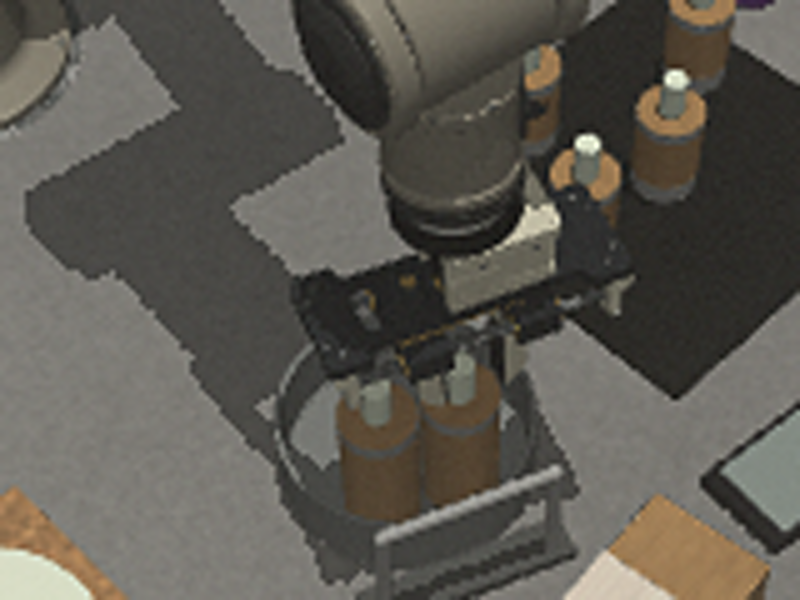

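Emit:
play_rows(
  moves=[
    [[0,0,0,0,-1],[0,0,0,0,-1],[0,0,0,0,-1],[0,0,0,0,-1],[-0.004,0,0,0,-1],[0,0,0,0,-1],[0,-0.003,-0.001,0,-1],[0,-0.002,-0.001,0,-1],[0,0,0,0,-1],[0,0,0,0,-1]],
  ],
)

```text
time: 48.3
tool_pos: [0.6171, 0.0012, 0.1517]
tool_rot: [-2.606, 1.515, 0.132]
contact_force: [-0.1, -1.2, -1.2]
opening: 0.019
```

```bash
python3 -c "
from h import *
go([.613,-.004,.147],67)"
```

```text
t 48.30 pos [0.6171 0.0012 0.1517] tilt 3.21 phi -113.1 open 19.0 F [-0.1 -1.2 -1.2] xax [ 0.055  0.007 -0.998]
  tool shift mm [4.4 6.5 1.9] turn deg -0.1 q6 1.84 after-turn mm [4.4 6.5 1.9]
```

Emit:
play_rows(
  moves=[
    [[0.003,0,0,0,-1],[0.002,0,0,0,-1],[0,0,0,0,-1],[0,0,0,0,-0.2],[0,0,0,0,-0.2],[0,0,0,0,-0.2],[-0.015,0,0,0,-0.2],[-0.02,0,0,0,-0.2],[-0.01,0,0,0,-0.2],[0,0,0,0,-0.2]],
  ],
)

```text
time: 49.3
tool_pos: [0.6152, 0.0006, 0.1931]
tool_rot: [-2.616, 1.514, 0.122]
contact_force: [0.5, -0.2, -0.3]
opening: 0.0371
```

```bash
python3 -c "
from h import *
go([.5868,-.056,.185],67)"
```

```text
t 49.30 pos [6.152e-01 6.000e-04 1.931e-01] tilt 3.28 phi -113.1 open 37.1 F [ 0.5 -0.2 -0.3] xax [ 0.057  0.007 -0.998]
  tool shift mm [ 6.1 63.4  4.3] turn deg -0.1 q6 1.84 after-turn mm [ 6.1 63.4  4.3]
```

Emit:
play_rows(
  moves=[
    [[0,0.008,0,0,-0.2],[0,0.014,0.001,0,-0.2],[0,0.014,0.001,0,-0.2],[0,0.012,0.001,0,-0.2],[0,0.008,0.001,0,-0.2],[0,0.004,0,0,-0.2],[0,0,0,0,-0.2],[0,0,0,0,-0.2],[0,0,0,0,-0.2],[0,0,0,0,-0.2]],
  ],
)

```text
time: 50.3
tool_pos: [0.5839, -0.0585, 0.1879]
tool_rot: [-2.588, 1.518, 0.148]
contact_force: [0.0, 0.3, -0.4]
opening: 0.0367
```

```bash
python3 -c "
from h import *
go([.5868,-.056,.147],67)
snap('y_scene','scene',(230,140,390,260),5)"
```

```text
t 50.30 pos [ 0.5839 -0.0585  0.1879] tilt 3.02 phi -113.2 open 36.7 F [ 0.   0.3 -0.4] xax [ 0.052  0.008 -0.999]
  tool shift mm [41.  -2.3  0.2] turn deg -0.2 q6 1.73 after-turn mm [41.  -2.3  0.1]
```

View pics/y_scene.png

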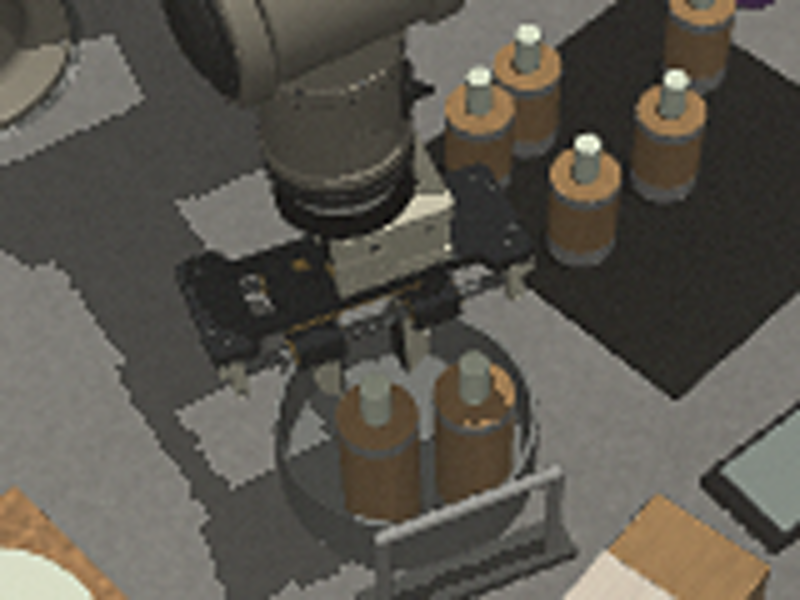

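Emit:
play_rows(
  moves=[
    [[0.006,-0.002,0,0,-0.2],[0.012,0,0,0,-0.2],[0.012,0,0,0,-0.2],[0.008,0,0,0,-0.2],[0.003,0,0,0,-0.2],[0,0,0,0,-0.2],[0,0,0,0,-1],[0,0,0,0,-1],[0,0,0,0,-1],[0,0,0,0,-1]],
  ],
)

```text
time: 51.35
tool_pos: [0.5867, -0.0553, 0.1422]
tool_rot: [-2.576, 1.52, 0.162]
contact_force: [0.8, 0.4, -2.9]
opening: 0.019
```

```bash
python3 -c "
from h import *
go([.5868,-.056,.147],67)"
```

```text
t 51.35 pos [ 0.5867 -0.0553  0.1422] tilt 2.91 phi -113.1 open 19.0 F [ 0.8  0.4 -2.9] xax [ 0.05   0.008 -0.999]
  tool shift mm [-4.8  0.5 -0.5] turn deg -0.1 q6 1.73 after-turn mm [-4.8  0.5 -0.5]
```

Lift 4 mm, shift 7 mm back, 2 mm left, lower.

Emit:
play_rows(
  moves=[
    [[-0.004,0,0,0,-1],[0,0,0,0,-1],[0,-0.001,-0.003,0,-1],[0,-0.001,-0.003,0,-1],[0,0,-0.001,0,-1],[0,0,0,0,-1],[0,0,0,0,-1],[0.003,0,0,0,-1],[0.001,0,0,0,-1],[0,0,0,0,-1]],
  ],
)

```text
time: 52.35
tool_pos: [0.5943, -0.0561, 0.1422]
tool_rot: [-2.566, 1.521, 0.172]
contact_force: [-0.3, 0.4, -0.6]
opening: 0.0194
```

```bash
python3 -c "
from h import *
go([.5868,-.056,.142],67)"
```

```text
t 52.35 pos [ 0.5943 -0.0561  0.1422] tilt 2.87 phi -113.1 open 19.4 F [-0.3  0.4 -0.6] xax [ 0.049  0.009 -0.999]
  tool shift mm [-0.2  2.8  7. ] turn deg -0.1 q6 1.73 after-turn mm [-0.2  2.8  7. ]
```

Emit:
play_rows(
  moves=[
    [[0,0,0,0,-0.2],[0,0,0,0,-0.2],[0,0,0,0,-0.2],[-0.015,0,0,0,-0.2],[-0.025,0,0,0,-0.2],[-0.02,0,0,0,-0.2],[0,-0.015,0,0,-0.2],[0,-0.03,0.003,0,0],[0,-0.04,0.006,0,0],[0,-0.04,0.006,0,0]],
  ],
)

```text
time: 53.35
tool_pos: [0.6285, 0.065, 0.2065]
tool_rot: [-2.59, 1.519, 0.14]
contact_force: [0.2, 0.1, 0.0]
opening: 0.0455
```

```bash
python3 -c "
from h import *
go([.515,.215,.16],67)"
```

```text
t 53.35 pos [0.6285 0.065  0.2065] tilt 2.98 phi -113.6 open 45.5 F [0.2 0.1 0. ] xax [ 0.051  0.007 -0.999]
  tool shift mm [ 41.7 -90.7 166.1] turn deg -0.6 q6 1.96 after-turn mm [ 41.7 -92.5 165.1]
```

Emit:
play_rows(
  moves=[
    [[0,-0.01,0.02,0,0],[0,-0.015,0.03,0,0],[0,-0.016,0.03,0,0],[0,-0.016,0.03,0,0],[0,-0.015,0.03,0,0],[0,-0.01,0.02,0,0],[0,-0.004,0.005,0,0],[0,0,0,0,0],[0,0,0,0,0],[0,0,0,0,0]],
  ],
)

```text
time: 54.35
tool_pos: [0.5064, 0.2275, 0.1918]
tool_rot: [-2.522, 1.525, 0.216]
contact_force: [0.5, -0.9, -0.2]
opening: 0.0459
```

```bash
python3 -c "
from h import *
go([.515,.215,.16],67)
im=snap('z_top','top',(140,120,390,300),3.2)
for e in((.594,-.056),(.616,.001)):
  p=wc(im,'top',proj('top',[*e,.166])[0]);print(p,plane('top',p,.166))"
```

```text
t 54.35 pos [0.5064 0.2275 0.1918] tilt 2.61 phi -113.1 open 45.9 F [ 0.5 -0.9 -0.2] xax [ 0.044  0.01  -0.999]
  tool shift mm [ 32.1   8.9 -11.6] turn deg -0.1 q6 2.26 after-turn mm [ 32.1   8.9 -11.6]
[366.58649368 185.18596141] [ 0.58812692 -0.05454342]
[346.67746289 176.12989204] [ 0.61171522 -0.00069694]
```

View pics/z_top.png

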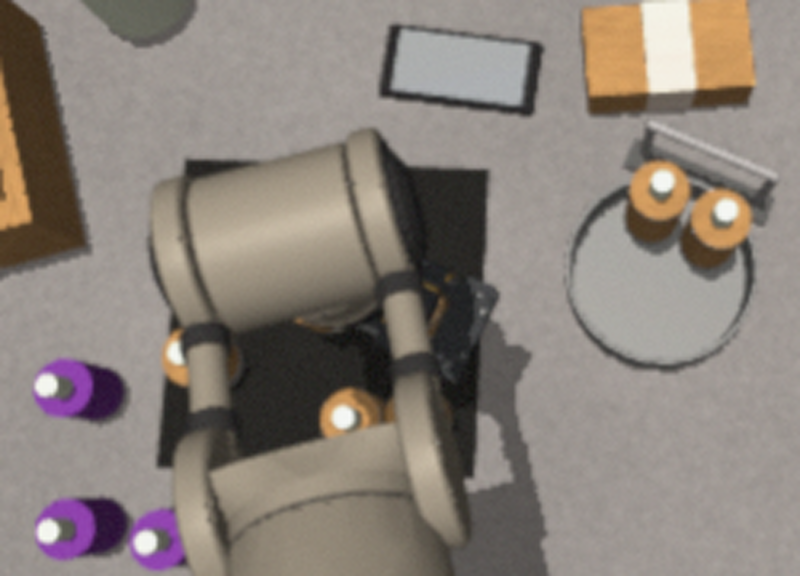

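```bash
python3 -c "
from h import *
im=cv2.imread('pics/z_top_raw.png');a=cv2.imread('pics/g_top_raw.png')
for nm,i,e in(('s4',im,(343/3.2+140,418/3.2+120)),('s1',a,(234.2,210.2)),('s2',a,(266.9,212.3)),('s3',a,(195.4,229.6)),('s5',a,(267.5,248.9)),('s3n',im,(177/3.2+140,352/3.2+120))):
  p=wc(i,'top',e);print(nm,p,plane('top',p,.118))
go([.515,.215,.098],67)
snap('aa_scene','scene',(290,100,450,220),5)
"
```

```text
s4 [246.76948158 249.95565699] [0.4095015  0.26602702]
s1 [234.10500905 210.14363307] [0.51834312 0.30749564]
s2 [266.9577758 212.2925959] [0.51461495 0.21599996]
s3 [195.18651619 229.64686665] [0.46142116 0.4111098 ]
s5 [267.62967223 248.90166763] [0.41375062 0.2092885 ]
s3n [194.17239225 230.06745784] [0.46019268 0.4138058 ]
t 54.40 pos [0.5065 0.2273 0.1918] tilt 2.61 phi -113.1 open 46.0 F [-1.   0.2  0.4] xax [ 0.044  0.01  -0.999]
  tool shift mm [94.  10.4 -9.2] turn deg -0.1 q6 2.26 after-turn mm [94.  10.4 -9.1]
```

View pics/aa_scene.png

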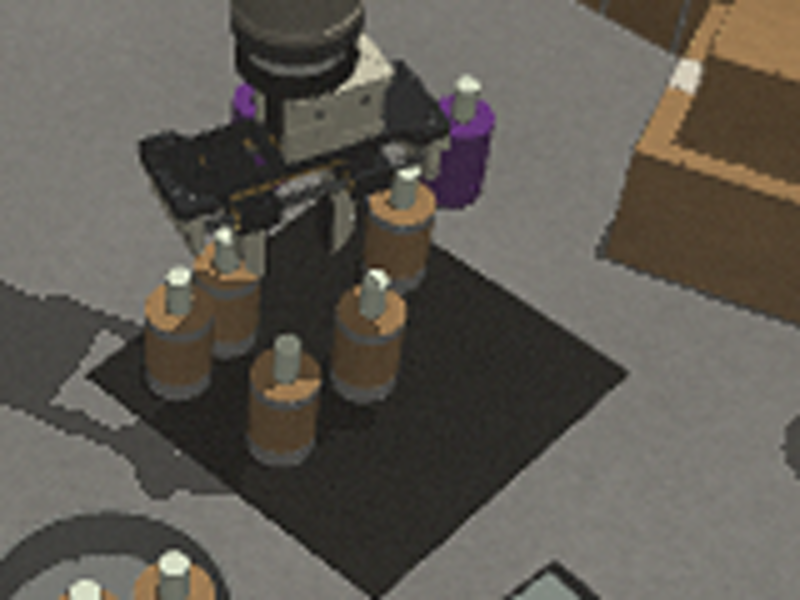

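Emit:
play_rows(
  moves=[
    [[0,0.004,-0.004,0,0],[0,0.004,-0.004,0,0],[0.005,0.001,-0.001,0,0],[0.012,0,0,0,0],[0.015,0,0,0,0],[0.015,0,0,0,0],[0.01,0,0,0,0],[0.004,0,0,0,0],[0,0,0,0,0],[0,0,0,0,0]],
  ],
)

```text
time: 55.45
tool_pos: [0.5153, 0.2123, 0.1253]
tool_rot: [-2.528, 1.527, 0.206]
contact_force: [0.5, 0.6, 0.5]
opening: 0.0459
```

```bash
python3 -c "
from h import *
go([.5155,.2155,.098],67)
"
```

```text
t 55.45 pos [0.5153 0.2123 0.1253] tilt 2.53 phi -113.4 open 45.9 F [0.5 0.6 0.5] xax [ 0.043  0.009 -0.999]
  tool shift mm [27.3 -2.4  2.1] turn deg -0.4 q6 2.23 after-turn mm [27.3 -2.4  2.1]
```

Emit:
play_rows(
  moves=[
    [[0.006,-0.001,0.001,0,0],[0.01,-0.001,0.001,0,0],[0.008,0,0,0,0],[0.002,0,0,0,0],[0,0,0,0,0],[0,0,0,0,-1],[0,0,0,0,-1],[0,0,0,0,-1],[0,0,0,0,-1],[0,0,0,0,-1]],
  ],
)

```text
time: 56.45
tool_pos: [0.5164, 0.2158, 0.0987]
tool_rot: [-2.523, 1.523, 0.211]
contact_force: [0.2, 0.0, -1.8]
opening: 0.0194
```

```bash
python3 -c "
from h import *
go([.5155,.2155,.098],67)
snap('ab_scene','scene',(290,100,450,220),5)
"
```

```text
t 56.45 pos [0.5164 0.2158 0.0987] tilt 2.72 phi -113.3 open 19.4 F [ 0.2  0.  -1.8] xax [ 0.046  0.01  -0.999]
  tool shift mm [0.7 0.7 0.7] turn deg -0.3 q6 2.24 after-turn mm [0.7 0.7 0.7]
```

View pics/ab_scene.png

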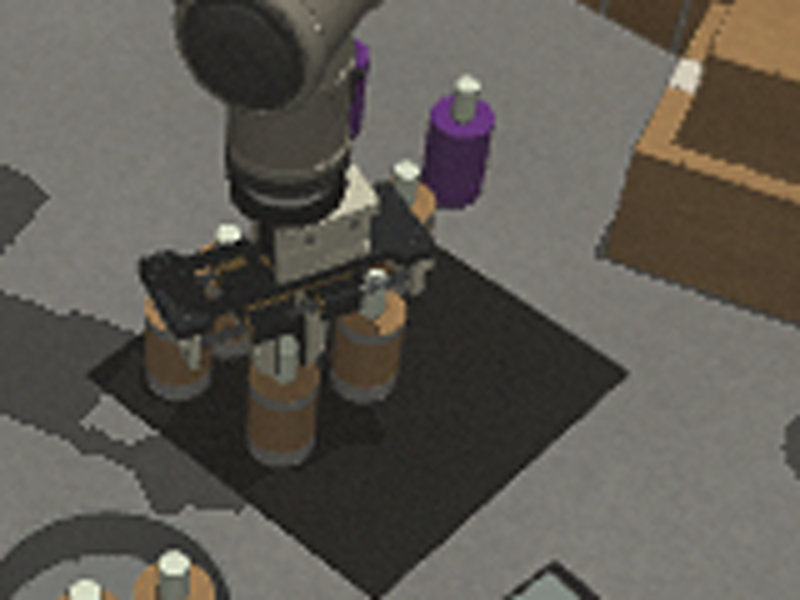

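Emit:
play_rows(
  moves=[
    [[-0.01,0,0,0,-1],[-0.02,0,0,0,-1],[-0.025,0,0,0,-1],[-0.02,0,0,0,-1],[-0.005,0,0,0,-1],[0,0.01,-0.007,0,-1],[0,0.02,-0.014,0,-1],[0,0.025,-0.017,0,-1],[0,0.025,-0.017,0,-1],[0,0.025,-0.017,0,-1]],
  ],
)

```text
time: 57.5
tool_pos: [0.5343, 0.0861, 0.1788]
tool_rot: [-2.513, 1.532, 0.227]
contact_force: [-0.1, 0.4, -1.9]
opening: 0.0193
```

```bash
python3 -c "
from h import *
go([.5605,-.011,.178],67)"
```

```text
t 57.50 pos [0.5343 0.0861 0.1788] tilt 2.24 phi -113.0 open 19.3 F [-0.1  0.4 -1.9] xax [ 0.038  0.009 -0.999]
  tool shift mm [  0.9  79.2 -62. ] turn deg 0.0 q6 1.98 after-turn mm [  0.9  79.2 -62.1]
```

Emit:
play_rows(
  moves=[
    [[0,0.02,-0.016,0,-1],[0,0.018,-0.014,0,-1],[0,0.012,-0.01,0,-1],[0,0.006,-0.005,0,-1],[0,0.002,-0.002,0,-1],[0,0,0,0,-1],[0,0,0,0,-1],[0,0,0,0,-1],[0,0,0,0,-1],[0,0,0,0,-1]],
  ],
)

```text
time: 58.5
tool_pos: [0.5515, 0.0059, 0.1721]
tool_rot: [-2.422, 1.543, 0.314]
contact_force: [-0.6, 0.3, -1.5]
opening: 0.019
```

```bash
python3 -c "
from h import *
go([.5605,-.011,.178],67)
snap('ac_scene','scene',(230,140,390,260),5)"
```

```text
t 58.50 pos [0.5515 0.0059 0.1721] tilt 1.57 phi -113.2 open 19.0 F [-0.6  0.3 -1.5] xax [ 0.026  0.008 -1.   ]
  tool shift mm [ -5.8  11.8 -15. ] turn deg -0.2 q6 1.84 after-turn mm [ -5.8  11.9 -15. ]
```

View pics/ac_scene.png

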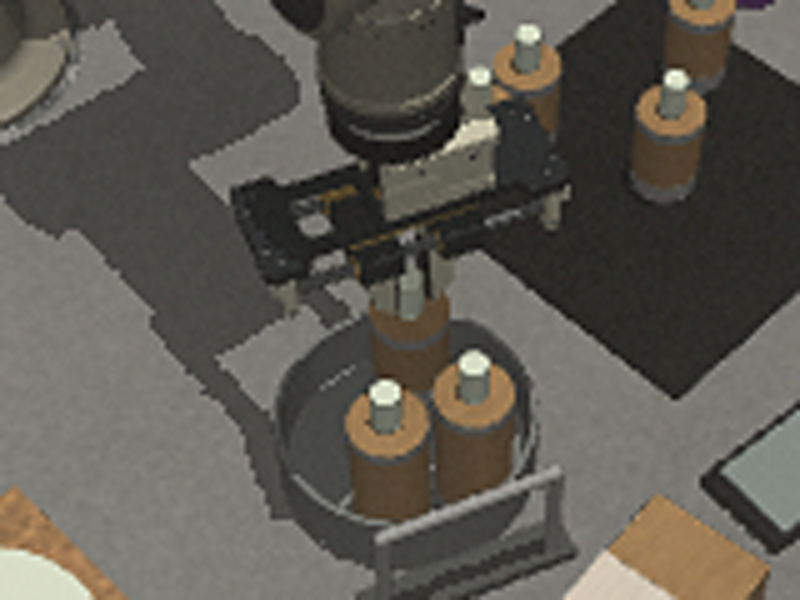

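Emit:
play_rows(
  moves=[
    [[0,0.005,-0.006,0,-1],[0,0.005,-0.006,0,-1],[0,0.001,-0.002,0,-1],[0,0,0,0,-1],[0,0,0,0,-1],[0,0,0,0,-1],[0,0,0,0,-1],[0,0,0,0,-1],[0,0,0,0,-1],[0,0,0,0,-1]],
  ],
)

```text
time: 59.55
tool_pos: [0.5608, -0.011, 0.1723]
tool_rot: [-2.426, 1.543, 0.311]
contact_force: [0.3, -0.3, -2.3]
opening: 0.0194
```

```bash
python3 -c "
from h import *
go([.5605,-.011,.102],67)"
```

```text
t 59.55 pos [ 0.5608 -0.011   0.1723] tilt 1.58 phi -113.2 open 19.4 F [ 0.3 -0.3 -2.3] xax [ 0.026  0.008 -1.   ]
  tool shift mm [70.3  1.4  1.8] turn deg -0.2 q6 1.81 after-turn mm [70.3  1.4  1.8]
```

Emit:
play_rows(
  moves=[
    [[0.005,0,0,0,-1],[0.01,0.001,0.001,0,-1],[0.012,0,0.001,0,-1],[0.012,0,0,0,-1],[0.012,0,0,0,-1],[0.008,0,0,0,-1],[0.003,0,0,0,-1],[0,0,0,0,-1],[0,0,0,0,-1],[0,0,0,0,-1]],
  ],
)

```text
time: 60.55
tool_pos: [0.5594, -0.0105, 0.1042]
tool_rot: [-2.392, 1.545, 0.345]
contact_force: [0.2, 0.3, -1.8]
opening: 0.0192
```

```bash
python3 -c "
from h import *
go([.5605,-.011,.102],67)
snap('ad_scene','scene',(230,140,390,260),5)"
```

```text
t 60.55 pos [ 0.5594 -0.0105  0.1042] tilt 1.49 phi -113.2 open 19.2 F [ 0.2  0.3 -1.8] xax [ 0.024  0.009 -1.   ]
  tool shift mm [ 2.2  0.1 -1.2] turn deg -0.2 q6 1.80 after-turn mm [ 2.2  0.1 -1.2]
```

View pics/ad_scene.png

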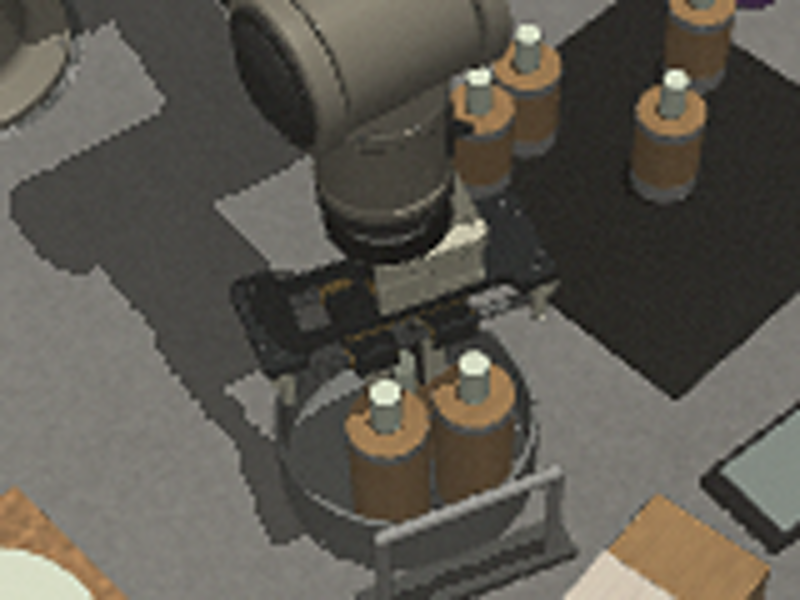

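Emit:
play_rows(
  moves=[
    [[0.002,0,-0.001,0,-1],[0.002,0,0,0,-1],[0,0,0,0,-1],[0,0,0,0,-0.2],[0,0,0,0,-0.2],[0,0,0,0,-0.2],[-0.01,0,0,0,-0.2],[-0.02,0,0,0,-0.2],[-0.03,0,0,0,-0.2],[-0.03,0,0,0,-0.2]],
  ],
)

```text
time: 61.6
tool_pos: [0.5572, -0.0115, 0.1927]
tool_rot: [-2.318, 1.548, 0.418]
contact_force: [-0.6, -0.0, -0.0]
opening: 0.037
```

```bash
python3 -c "
from h import *
go([.5195,.3075,.19],67)"
```

```text
t 61.60 pos [ 0.5572 -0.0115  0.1927] tilt 1.31 phi -113.2 open 37.0 F [-0.6 -0.  -0. ] xax [ 0.021  0.009 -1.   ]
  tool shift mm [   4.9 -278.4  160.3] turn deg -0.2 q6 1.81 after-turn mm [   4.9 -278.9  159.4]
```

Emit:
play_rows(
  moves=[
    [[0,-0.015,0.009,0,0],[0,-0.03,0.017,0,0],[0,-0.035,0.02,0,0],[0,-0.035,0.02,0,0],[0,-0.035,0.02,0,0],[0,-0.035,0.02,0,0],[0,-0.035,0.02,0,0],[0,-0.03,0.017,0,0],[0,-0.015,0.009,0,0],[0,-0.005,0.003,0,0]],
  ],
)

```text
time: 62.6
tool_pos: [0.525, 0.3077, 0.2105]
tool_rot: [-2.519, 1.524, 0.213]
contact_force: [0.2, 0.2, 0.4]
opening: 0.0457
```

```bash
python3 -c "
from h import *
go([.5195,.3075,.17],67)
im=snap('ae_top','top',(140,120,390,300),3.2)
for e,z in(((.588,-.0545),.166),((.612,-.0007),.166),((.555,-.0105),.12)):
  p=wc(im,'top',proj('top',[*e,z])[0]);print(p,plane('top',p,z))
cyl('pics/ae_top_raw.png','pics/ae_ov.png','top',[],(300,140,400,250),6)"
```

```text
t 62.60 pos [0.525  0.3077 0.2105] tilt 2.67 phi -113.4 open 45.7 F [0.2 0.2 0.4] xax [ 0.046  0.01  -0.999]
  tool shift mm [40.2  3.5  6.5] turn deg -0.4 q6 2.39 after-turn mm [40.2  3.5  6.5]
[366.58665339 185.18957503] [ 0.588117   -0.05454388]
[346.68722615 176.12605325] [ 0.61172655 -0.00072317]
[348.68453822 199.15358008] [ 0.55712112 -0.01060561]
```

View pics/ae_ov.png

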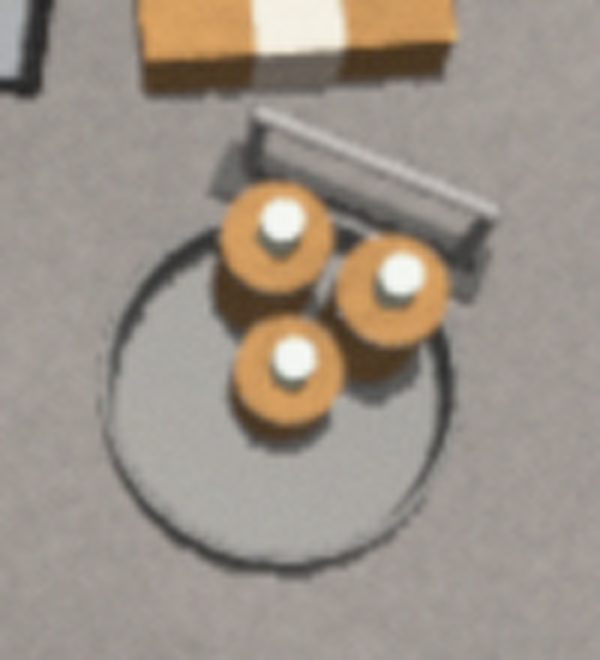

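Emit:
play_rows(
  moves=[
    [[0,0.001,0.002,0,0],[0.01,0.001,0.002,0,0],[0.015,0,0.002,0,0],[0.018,0,0,0,0],[0.018,0,0,0,0],[0.015,0,0,0,0],[0.008,0,0,0,0],[0.003,0,0,0,0],[0,0,0,0,0],[0,0,0,0,0]],
  ],
)

```text
time: 63.65
tool_pos: [0.524, 0.2988, 0.1192]
tool_rot: [-2.564, 1.525, 0.157]
contact_force: [0.0, -0.2, -0.3]
opening: 0.0456
```

```bash
python3 -c "
from h import *
go([.5195,.3075,.098],67)"
```

```text
t 63.65 pos [0.524  0.2988 0.1192] tilt 2.65 phi -114.1 open 45.6 F [ 0.  -0.2 -0.3] xax [ 0.046  0.007 -0.999]
  tool shift mm [21.  -5.6  8.4] turn deg -1.1 q6 2.39 after-turn mm [21.  -5.7  8.3]
```

Emit:
play_rows(
  moves=[
    [[0,-0.003,0.004,-1,0],[0,-0.003,0.004,0,0],[0,0,0,0,0],[0.006,0,0,0,0],[0.008,0,0,0,0],[0.006,0,0,0,0],[0.001,0,0,0,0],[0,0,0,0,0],[0,0,0,0,0],[0,0,0,0,0]],
  ],
)

```text
time: 64.65
tool_pos: [0.5203, 0.3091, 0.0977]
tool_rot: [-2.568, 1.522, 0.173]
contact_force: [0.6, -0.3, 0.1]
opening: 0.046
```

```bash
python3 -c "
from h import *
go([.5195,.3075,.098],67)
snap('af_scene','scene',(290,100,450,220),5)"
```

```text
t 64.65 pos [0.5203 0.3091 0.0977] tilt 2.81 phi -113.0 open 46.0 F [ 0.6 -0.3  0.1] xax [ 0.048  0.008 -0.999]
  tool shift mm [-0.3  1.8  0.1] turn deg 0.0 q6 2.40 after-turn mm [-0.3  1.8  0.1]
```

View pics/af_scene.png

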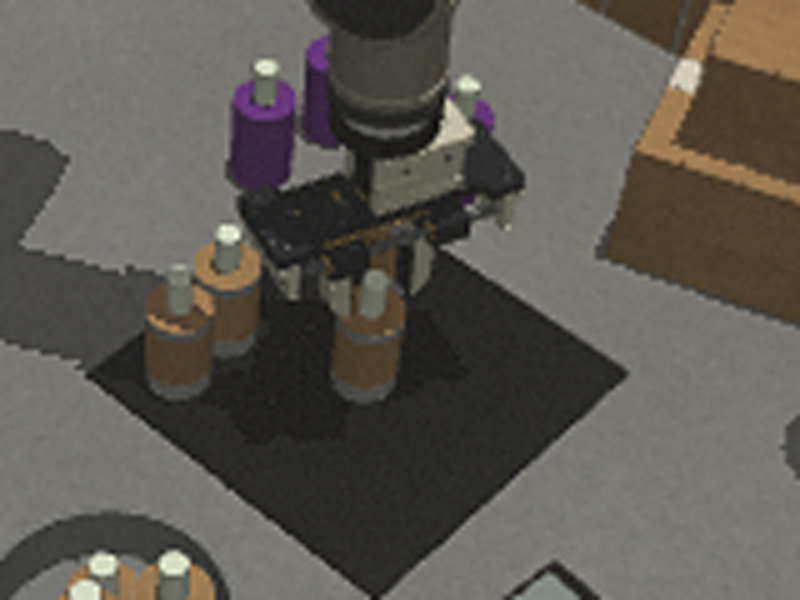

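Emit:
play_rows(
  moves=[
    [[0,0.001,0,0,-1],[0,0,0,0,-1],[0,0,0,0,-1],[0,0,0,0,-1],[0,0,0,0,-1],[-0.01,0,0,0,-1],[-0.02,0,0,0,-1],[-0.025,0,0,0,-1],[-0.02,0,0,0,-1],[-0.005,0,0,0,-1]],
  ],
)

```text
time: 65.7
tool_pos: [0.5148, 0.3069, 0.181]
tool_rot: [-2.585, 1.525, 0.155]
contact_force: [0.0, 0.4, -1.6]
opening: 0.0191
```

```bash
python3 -c "
from h import *
go([.5787,.0411,.178],67)"
```

```text
t 65.70 pos [0.5148 0.3069 0.181 ] tilt 2.60 phi -113.0 open 19.1 F [ 0.   0.4 -1.6] xax [ 0.045  0.007 -0.999]
  tool shift mm [   4.   219.8 -162.6] turn deg 0.0 q6 2.39 after-turn mm [   4.   219.7 -162.7]
```

Emit:
play_rows(
  moves=[
    [[0,0.012,-0.009,0,-1],[0,0.025,-0.018,0,-1],[0,0.03,-0.021,0,-1],[0,0.03,-0.021,0,-1],[0,0.03,-0.021,0,-1],[0,0.03,-0.021,0,-1],[0,0.025,-0.018,0,-1],[0,0.015,-0.01,0,-1],[0,0.008,-0.004,0,-1],[0,0,0,0,-1]],
  ],
)

```text
time: 66.7
tool_pos: [0.5636, 0.0447, 0.1726]
tool_rot: [-2.61, 1.539, 0.13]
contact_force: [-0.2, 0.3, -2.7]
opening: 0.0193
```

```bash
python3 -c "
from h import *
go([.5787,.0411,.178],67)"
```

```text
t 66.70 pos [0.5636 0.0447 0.1726] tilt 1.82 phi -113.0 open 19.3 F [-0.2  0.3 -2.7] xax [ 0.031  0.004 -0.999]
  tool shift mm [ -4.9  -2.7 -15.5] turn deg 0.0 q6 1.91 after-turn mm [ -4.9  -2.7 -15.5]
```

Emit:
play_rows(
  moves=[
    [[0,0,0,0,-1],[0,0,0,0,-1],[0,0,0,0,-1],[0,-0.001,-0.006,0,-1],[0,0,-0.006,0,-1],[0,0,-0.002,0,-1],[0,0,0,0,-1],[0,0,0,0,-1],[0,0,0,0,-1],[0,0,0,0,-1]],
  ],
)

```text
time: 67.7
tool_pos: [0.5771, 0.0438, 0.1722]
tool_rot: [-2.57, 1.54, 0.175]
contact_force: [-0.6, 0.3, -1.3]
opening: 0.0192
```

```bash
python3 -c "
from h import *
go([.5787,.0411,.102],67)
snap('ag_scene','scene',(230,140,390,260),5)"
```

```text
t 67.70 pos [0.5771 0.0438 0.1722] tilt 1.74 phi -112.7 open 19.2 F [-0.6  0.3 -1.3] xax [ 0.03   0.005 -1.   ]
  tool shift mm [70.2  3.  -0.7] turn deg 0.3 q6 1.90 after-turn mm [70.2  3.  -0.7]
```

View pics/ag_scene.png

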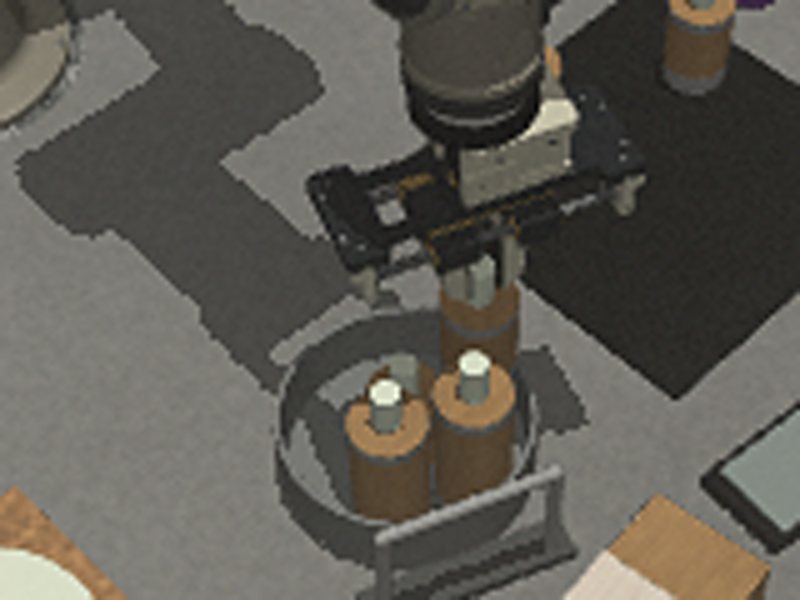

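Emit:
play_rows(
  moves=[
    [[0.004,0.001,0,0,-1],[0.01,0.001,0,0,-1],[0.012,0,0,0,-1],[0.012,0,0,0,-1],[0.012,0,0,0,-1],[0.008,0,0,0,-1],[0.003,0,0,0,-1],[0,0,0,0,-1],[0,0,0,0,-1],[0,0,0,0,-1]],
  ],
)

```text
time: 68.75
tool_pos: [0.5773, 0.0421, 0.1043]
tool_rot: [-2.548, 1.543, 0.197]
contact_force: [-0.7, -0.2, -1.1]
opening: 0.0194
```

```bash
python3 -c "
from h import *
go([.5787,.0411,.102],67)
snap('ah_scene','scene',(230,140,390,260),5)"
```

```text
t 68.75 pos [0.5773 0.0421 0.1043] tilt 1.59 phi -112.7 open 19.4 F [-0.7 -0.2 -1.1] xax [ 0.027  0.005 -1.   ]
  tool shift mm [ 2.4  0.4 -1.6] turn deg 0.3 q6 1.90 after-turn mm [ 2.4  0.4 -1.6]
```

View pics/ah_scene.png

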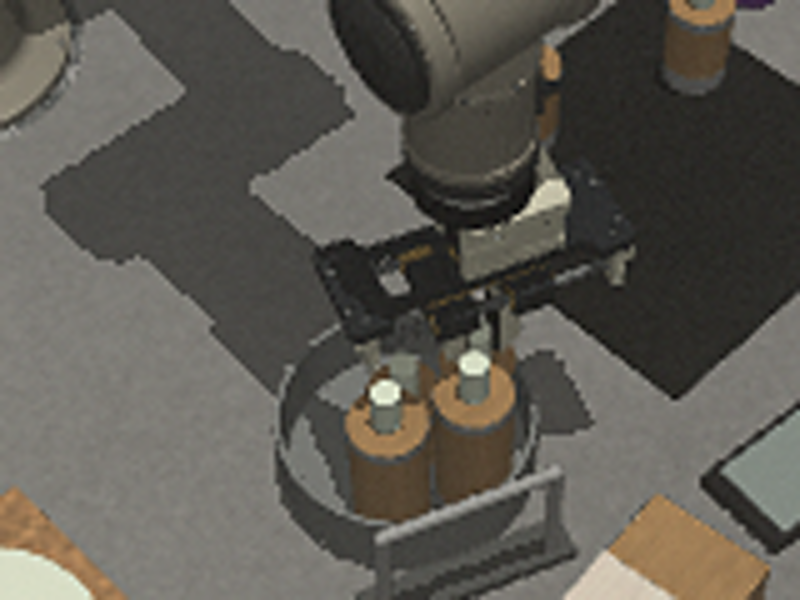

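Emit:
play_rows(
  moves=[
    [[0.002,0,0,0,-1],[0.002,0,0,0,-1],[0,0,0,0,-1],[0,0,0,0,-0.2],[0,0,0,0,-0.2],[0,0,0,0,-0.2],[-0.01,0,0,0,-0.2],[-0.02,0,0,0,-0.2],[-0.03,0,0,0,-0.2],[-0.03,0,0,0,-0.2]],
  ],
)

```text
time: 69.8
tool_pos: [0.5736, 0.0417, 0.1926]
tool_rot: [-2.503, 1.547, 0.242]
contact_force: [1.1, -0.2, -0.1]
opening: 0.0367
```

```bash
python3 -c "
from h import *
go([.415,.2085,.18],67)"
```

```text
t 69.80 pos [0.5736 0.0417 0.1926] tilt 1.37 phi -112.7 open 36.7 F [ 1.1 -0.2 -0.1] xax [ 0.023  0.006 -1.   ]
  tool shift mm [  9.8 -92.4 211. ] turn deg 0.3 q6 1.90 after-turn mm [  9.8 -91.4 211.4]
```

Emit:
play_rows(
  moves=[
    [[0,-0.006,0.014,0,-0.2],[0,-0.012,0.027,0,-0.2],[0,-0.012,0.028,0,-0.2],[0,-0.012,0.028,0,-0.2],[0,-0.012,0.028,0,-0.2],[0,-0.012,0.027,0,-0.2],[0,-0.01,0.022,0,-0.2],[0,-0.005,0.012,0,-0.2],[0,-0.002,0.005,0,-0.2],[0,0,0,0,-0.2]],
  ],
)

```text
time: 70.8
tool_pos: [0.4239, 0.1978, 0.1959]
tool_rot: [-2.589, 1.534, 0.155]
contact_force: [-0.4, -0.3, 0.3]
opening: 0.0368
```

```bash
python3 -c "
from h import *
go([.415,.2085,.098],67)
im=snap('ai_top','top',(140,120,390,300),3.2)
for nm,e,z in(('t1',(.588,-.0545),.166),('t2',(.612,-.0007),.166),('m',(.557,-.0105),.12),('L',(.576,.0415),.12),('s5',(.414,.2085),.118),('s4',(.4095,.266),.118),('s3',(.461,.411),.118)):
  p=wc(im,'top',proj('top',[*e,z])[0]);print(nm,p,plane('top',p,z))"
```

```text
t 70.80 pos [0.4239 0.1978 0.1959] tilt 2.13 phi -112.7 open 36.8 F [-0.4 -0.3  0.3] xax [ 0.037  0.006 -0.999]
  tool shift mm [97.6 -4.5 15.4] turn deg 0.3 q6 2.25 after-turn mm [97.6 -4.5 15.5]
t1 [366.59075798 185.18617021] [ 0.58812665 -0.05455491]
t2 [346.68771101 176.13369345] [ 0.61170542 -0.00072473]
m [348.67577855 199.15051903] [ 0.5571292  -0.01058099]
L [330.19264144 192.49878514] [0.57475488 0.04147944]h.py:36: RuntimeWarning: invalid value encountered in scalar divide
  g=np.mgrid[-r:r+1,-r:r+1];return np.array([x+(g[1]*w).sum()/w.sum(),y+(g[0]*w).sum()/w.sum()])
Traceback (most recent call last):
  File "h.py", line 13, in plane
    r=least_squares(lambda x:proj(n,[x[0],x[1],z])[0]-p,[.5,0]);return r.x
ValueError: Residuals are not finite in the initial point.
```

View pics/ai_top.png

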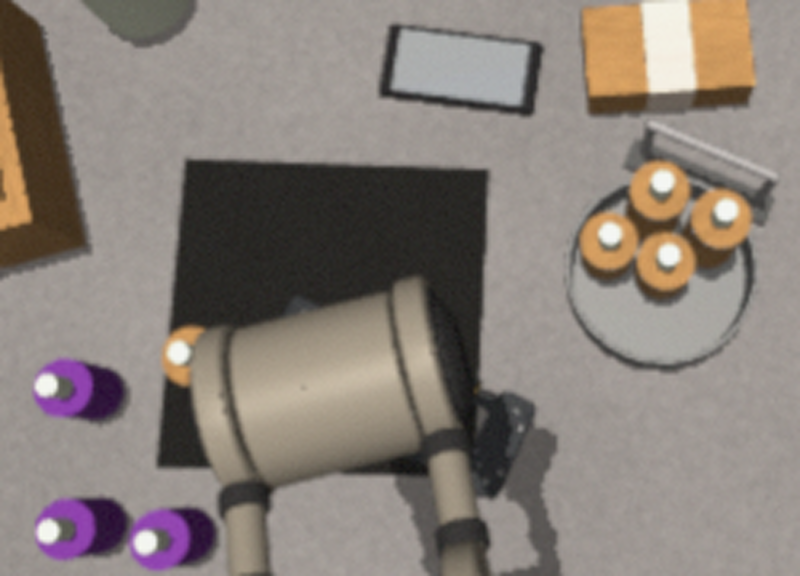

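Emit:
play_rows(
  moves=[
    [[0,0,0,0,-0.2],[0,-0.002,0.006,0,-0.2],[0,-0.002,0.005,0,-0.2],[0.01,0,0,0,-0.2],[0.016,0,0,0,-0.2],[0.016,0,0,0,-0.2],[0.012,0,0,0,-0.2],[0.006,0,0,0,-0.2],[0,0,0,0,-0.2],[0,0,0,0,-0.2]],
  ],
)

```text
time: 71.85
tool_pos: [0.4192, 0.2041, 0.1305]
tool_rot: [-2.615, 1.534, 0.124]
contact_force: [-0.2, 0.2, 0.1]
opening: 0.0369
```

```bash
python3 -c "
from h import *
go([.415,.2085,.098],67)
snap('aj_scene','scene',(290,100,450,220),5)"
```

```text
t 71.85 pos [0.4192 0.2041 0.1305] tilt 2.10 phi -113.0 open 36.9 F [-0.2  0.2  0.1] xax [ 0.036  0.005 -0.999]
  tool shift mm [32.3 -1.8  6.6] turn deg -0.0 q6 2.27 after-turn mm [32.3 -1.8  6.6]
```

View pics/aj_scene.png

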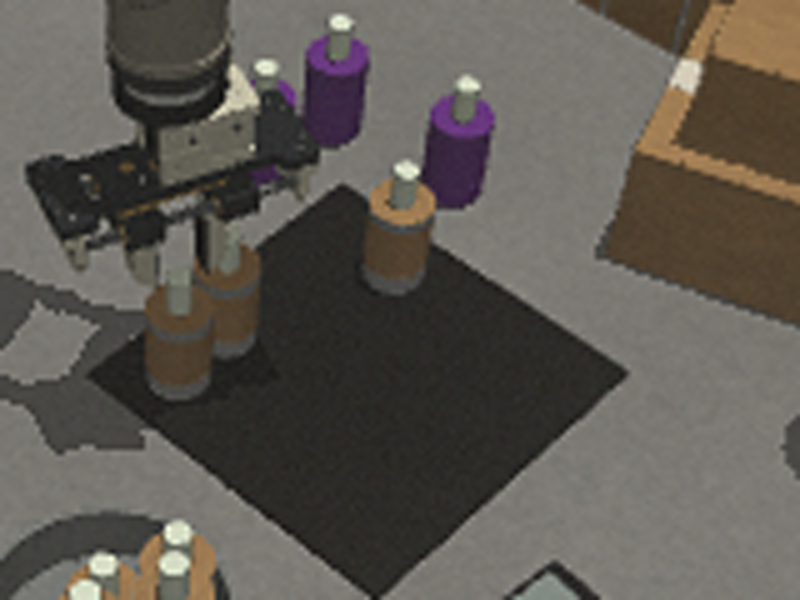

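Emit:
play_rows(
  moves=[
    [[0,-0.001,0.003,0,-0.2],[0,-0.001,0.003,0,-0.2],[0,0,0,0,-0.2],[0.006,0,0,0,-0.2],[0.012,0,0,0,-0.2],[0.01,0,0,0,-0.2],[0.003,0,0,0,-0.2],[0,0,0,0,-0.2],[0,0,0,0,-0.2],[0,0,0,0,-0.2]],
  ],
)

```text
time: 72.9
tool_pos: [0.4166, 0.2095, 0.0995]
tool_rot: [-2.595, 1.529, 0.145]
contact_force: [0.2, 0.2, 0.2]
opening: 0.0371
```

```bash
python3 -c "
from h import *
go([.415,.2085,.098],67)
snap('ak_scene','scene',(290,100,450,220),5)"
```

```text
t 72.90 pos [0.4166 0.2095 0.0995] tilt 2.37 phi -113.0 open 37.1 F [0.2 0.2 0.2] xax [ 0.041  0.006 -0.999]
  tool shift mm [1.4 1.6 1.1] turn deg 0.0 q6 2.28 after-turn mm [1.4 1.6 1.1]
```

View pics/ak_scene.png

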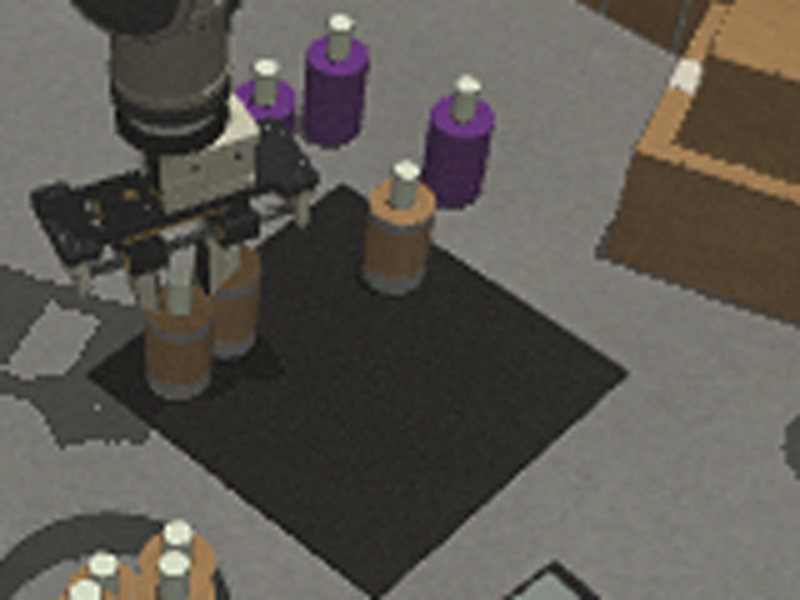

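Emit:
play_rows(
  moves=[
    [[0.001,0.001,0.001,0,-1],[0,0,0,0,-1],[0,0,0,0,-1],[0,0,0,0,-1],[0,0,0,0,-1],[-0.01,0,0,0,-1],[-0.02,0,0,0,-1],[-0.025,0,0,0,-1],[-0.02,0,0,0,-1],[-0.005,0,0,0,-1]],
  ],
)

```text
time: 73.95
tool_pos: [0.4101, 0.2079, 0.1818]
tool_rot: [-2.616, 1.534, 0.124]
contact_force: [0.3, -1.0, -2.2]
opening: 0.0193
```

```bash
python3 -c "
from h import *
go([.5353,-.0611,.178],67)"
```

```text
t 73.95 pos [0.4101 0.2079 0.1818] tilt 2.10 phi -113.0 open 19.3 F [ 0.3 -1.  -2.2] xax [ 0.036  0.005 -0.999]
  tool shift mm [   7.2  198.8 -220.2] turn deg 0.0 q6 2.28 after-turn mm [   7.2  198.7 -220.2]
```

Emit:
play_rows(
  moves=[
    [[-0.002,0.011,-0.012,0,-1],[-0.002,0.022,-0.024,0,-1],[-0.002,0.027,-0.03,0,-1],[-0.002,0.028,-0.031,0,-1],[0,0.028,-0.031,0,-1],[0,0.027,-0.03,0,-1],[0,0.022,-0.023,0,-1],[0,0.013,-0.014,0,-1],[0,0.006,-0.006,0,-1],[0,0,0,0,-1]],
  ],
)

```text
time: 74.95
tool_pos: [0.5238, -0.0491, 0.1894]
tool_rot: [-2.528, 1.54, 0.214]
contact_force: [0.2, 1.6, -2.9]
opening: 0.0192
```

```bash
python3 -c "
from h import *
go([.5353,-.0611,.178],67)"
```

```text
t 74.95 pos [ 0.5238 -0.0491  0.1894] tilt 1.75 phi -112.8 open 19.2 F [ 0.2  1.6 -2.9] xax [ 0.03   0.006 -1.   ]
  tool shift mm [ 11.6   6.8 -15. ] turn deg 0.2 q6 1.72 after-turn mm [ 11.6   6.8 -15. ]
```

Emit:
play_rows(
  moves=[
    [[0,0,0,0,-1],[0,0,0,0,-1],[0,0.001,-0.004,0,-1],[0,0.003,-0.006,0,-1],[0,0.002,-0.004,0,-1],[0,0,0,0,-1],[0,0,0,0,-1],[0,0,0,0,-1],[0,0,0,0,-1],[0,0,0,0,-1]],
  ],
)

```text
time: 75.95
tool_pos: [0.5336, -0.0564, 0.1893]
tool_rot: [-2.462, 1.542, 0.286]
contact_force: [-0.8, 0.9, -3.2]
opening: 0.0192
```

```bash
python3 -c "
from h import *
go([.5353,-.0611,.102],67)
snap('al_scene','scene',(230,140,390,260),5)"
```

```text
t 75.95 pos [ 0.5336 -0.0564  0.1893] tilt 1.66 phi -112.6 open 19.2 F [-0.8  0.9 -3.2] xax [ 0.028  0.008 -1.   ]
  tool shift mm [87.3  5.3 -1.4] turn deg 0.4 q6 1.70 after-turn mm [87.3  5.3 -1.4]
```

View pics/al_scene.png

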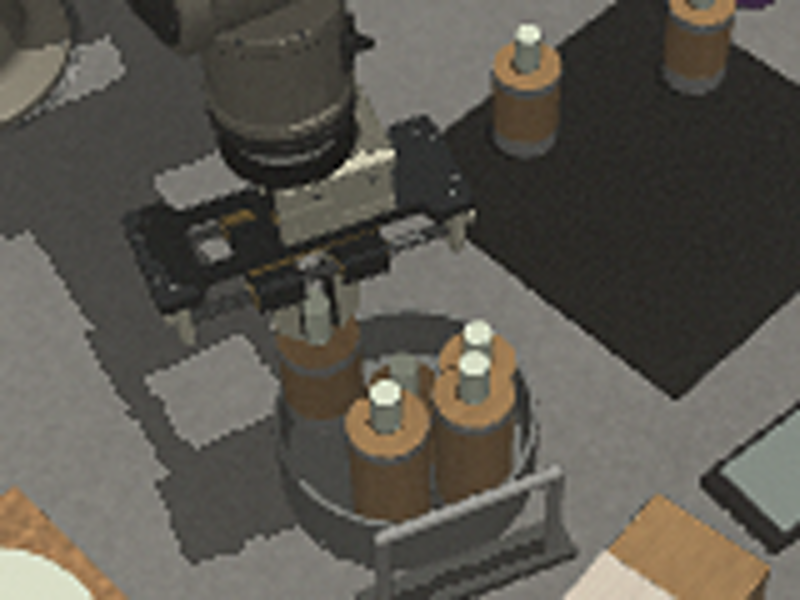

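Emit:
play_rows(
  moves=[
    [[0.005,0.002,0,0,-1],[0.012,0.002,-0.001,0,-1],[0.015,0,0,0,-1],[0.015,0,0,0,-1],[0.013,0,0,0,-1],[0.008,0,0,0,-1],[0.003,0,0,0,-1],[0,0,0,0,-1],[0,0,0,0,-1],[0,0,0,0,-1]],
  ],
)

```text
time: 77.0
tool_pos: [0.5342, -0.0609, 0.1118]
tool_rot: [-2.442, 1.543, 0.305]
contact_force: [0.5, 0.3, -2.7]
opening: 0.0192
```

```bash
python3 -c "
from h import *
go([.5353,-.0611,.102],67)
snap('am_scene','scene',(230,140,390,260),5)"
```

```text
t 77.00 pos [ 0.5342 -0.0609  0.1118] tilt 1.58 phi -112.6 open 19.2 F [ 0.5  0.3 -2.7] xax [ 0.026  0.008 -1.   ]
  tool shift mm [ 9.8 -0.1 -0.8] turn deg 0.4 q6 1.69 after-turn mm [ 9.8 -0.1 -0.8]
```

View pics/am_scene.png

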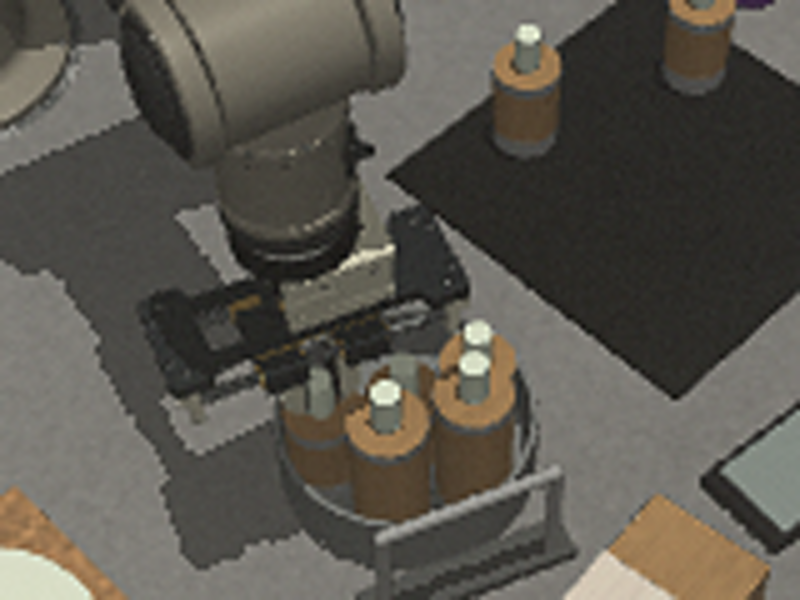

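Good; lower ~10 mm to seat (TCP ≈ 0.101).

Emit:
play_rows(
  moves=[
    [[0.004,0,0,0,-1],[0.004,0,0,0,-1],[0.002,0,0,0,-1],[0.001,0,0,0,-1],[0,0,0,0,-1],[0,0,0,0,-0.2],[0,0,0,0,-0.2],[0,0,0,0,-0.2],[-0.01,0,0,0,-0.2],[-0.02,0,0,0,-0.2]],
  ],
)

```text
time: 78.05
tool_pos: [0.5338, -0.0611, 0.1313]
tool_rot: [-2.45, 1.543, 0.297]
contact_force: [0.0, -1.5, 0.4]
opening: 0.0366
```

Emit:
play_rows(
  moves=[
    [[-0.025,0,0,0,-0.2],[-0.025,0,0,0,-0.2],[-0.01,0,0,0,-0.2],[0,-0.01,0.008,0,-0.2],[0,-0.02,0.016,0,-0.2],[0,-0.025,0.02,0,-0.2],[0,-0.025,0.02,0,0],[0,-0.025,0.02,0,0],[0,-0.025,0.02,0,0],[0,-0.025,0.02,0,0]],
  ],
)

```text
time: 79.05
tool_pos: [0.4729, 0.1359, 0.1924]
tool_rot: [-2.484, 1.544, 0.256]
contact_force: [0.5, 0.4, 0.9]
opening: 0.046
```

```bash
python3 -c "
from h import *
go([.4105,.266,.18],67)
im=snap('an_top','top',(300,140,400,250),6)
for nm,e,z in(('t1',(.588,-.0545),.166),('t2',(.612,-.0007),.166),('m',(.557,-.0105),.12),('L',(.576,.0415),.12),('R',(.533,-.061),.12)):
  p=wc(im,'top',proj('top',[*e,z])[0]);X=plane('top',p,z);d=X-[.5554,-.0104];print(nm,np.round(X,4),np.round(1e3*np.array([d@[.9205,-.3907],d@[.3907,.9205]]),1))"
```

```text
t 79.05 pos [0.4729 0.1359 0.1924] tilt 1.53 phi -113.0 open 46.0 F [0.5 0.4 0.9] xax [ 0.026  0.007 -1.   ]
  tool shift mm [ 11.7 -95.2 108.5] turn deg 0.0 q6 2.09 after-turn mm [ 11.7 -95.2 108.6]
t1 [ 0.5881 -0.0546] [ 47.4 -27.9]
t2 [ 0.6117 -0.0007] [48.1 30.9]
m [ 0.5571 -0.0106] [1.6 0.5]
L [0.5748 0.0415] [-2.4 55.3]
R [ 0.5322 -0.0607] [ -1.7 -55.3]
```

View pics/an_top.png

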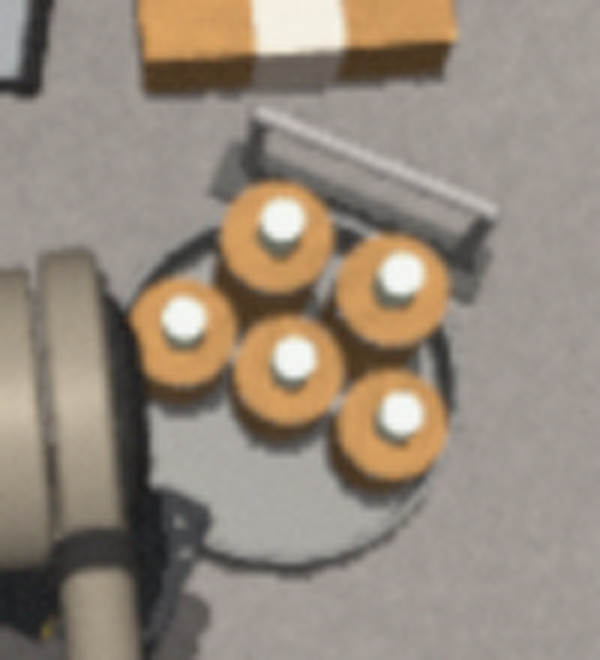

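Emit:
play_rows(
  moves=[
    [[0,-0.018,0.024,0,0],[0,-0.018,0.025,0,0],[0,-0.016,0.022,0,0],[0,-0.012,0.014,0,0],[0,-0.006,0.008,0,0],[0,0,0,0,0],[0,0,0,0,0],[0,0,0,0,0],[0,0,0,0,0],[0,0,0,0,0]],
  ],
)

```text
time: 80.1
tool_pos: [0.4041, 0.2451, 0.1854]
tool_rot: [-2.324, 1.556, 0.422]
contact_force: [-0.5, -0.4, 0.7]
opening: 0.0463
```

```bash
python3 -c "
from h import *
go([.4105,.266,.098],67)
snap('ao_scene','scene',(290,100,450,220),5)"
```

```text
t 80.10 pos [0.4041 0.2451 0.1854] tilt 0.83 phi -112.7 open 46.3 F [-0.5 -0.4  0.7] xax [ 0.013  0.006 -1.   ]
  tool shift mm [ 87.6 -20.9   3. ] turn deg 0.3 q6 2.35 after-turn mm [ 87.6 -20.9   3.1]
```

View pics/ao_scene.png

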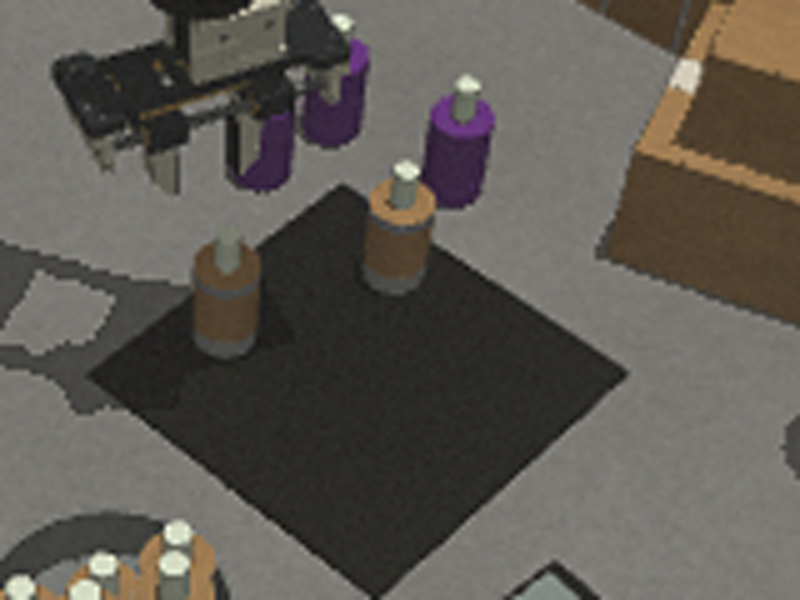

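Emit:
play_rows(
  moves=[
    [[0,-0.006,0.001,0,0],[0,-0.008,0.001,0,0],[0.004,-0.005,0.001,0,0],[0.014,0,0,0,0],[0.016,0,0,0,0],[0.014,0,0,0,0],[0.006,0,0,0,0],[0,0,0,0,0],[0,0,0,0,0],[0,0,0,0,0]],
  ],
)

```text
time: 81.15
tool_pos: [0.4116, 0.2684, 0.1297]
tool_rot: [-2.305, 1.553, 0.442]
contact_force: [0.3, -0.7, -0.8]
opening: 0.0459
```

```bash
python3 -c "
from h import *
go([.4105,.266,.098],67)"
```

```text
t 81.15 pos [0.4116 0.2684 0.1297] tilt 1.01 phi -112.6 open 45.9 F [ 0.3 -0.7 -0.8] xax [ 0.016  0.008 -1.   ]
  tool shift mm [31.7  3.   0.5] turn deg 0.4 q6 2.39 after-turn mm [31.7  3.1  0.5]
```

Emit:
play_rows(
  moves=[
    [[0.006,0.002,0,0,0],[0.012,0,0,0,0],[0.01,0,0,0,0],[0.003,0,0,0,0],[0,0,0,0,0],[0,0,0,0,-1],[0,0,0,0,-1],[0,0,0,0,-1],[0,0,0,0,-1],[0,0,0,0,-1]],
  ],
)

```text
time: 82.15
tool_pos: [0.4129, 0.267, 0.0996]
tool_rot: [-2.317, 1.548, 0.429]
contact_force: [-0.3, 0.2, -2.3]
opening: 0.0193
```

```bash
python3 -c "
from h import *
go([.4105,.266,.098],67)
snap('ap_scene','scene',(290,100,450,220),5)"
```

```text
t 82.15 pos [0.4129 0.267  0.0996] tilt 1.32 phi -112.6 open 19.3 F [-0.3  0.2 -2.3] xax [ 0.021  0.01  -1.   ]
  tool shift mm [1.5 1.9 1.8] turn deg 0.4 q6 2.38 after-turn mm [1.5 1.9 1.8]
```

View pics/ap_scene.png

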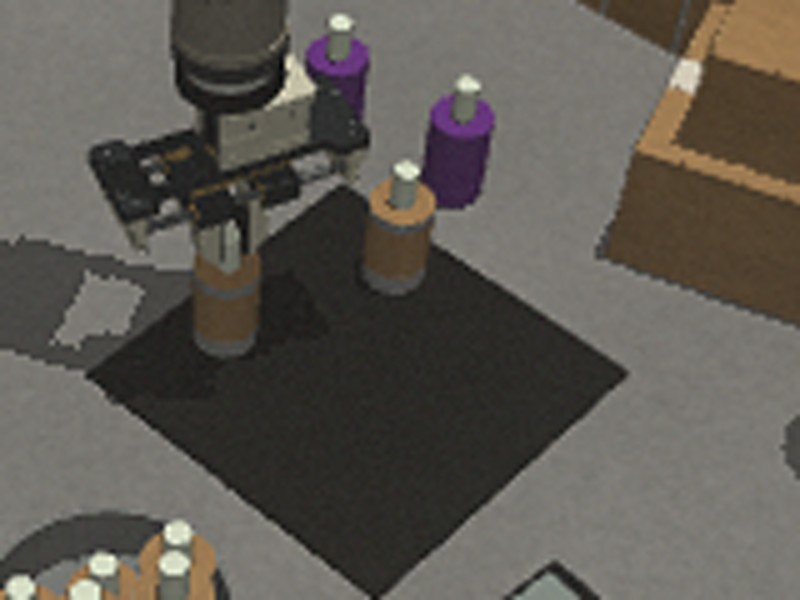

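Emit:
play_rows(
  moves=[
    [[-0.01,0,0,0,-1],[-0.02,0,0,0,-1],[-0.025,0,0,0,-1],[-0.02,0,0,0,-1],[-0.007,0,0,0,-1],[0,0.01,-0.009,0,-1],[0,0.02,-0.018,0,-1],[0,0.024,-0.021,0,-1],[0,0.024,-0.021,0,-1],[0,0.024,-0.021,0,-1]],
  ],
)

```text
time: 83.2
tool_pos: [0.4534, 0.1328, 0.1828]
tool_rot: [-2.26, 1.554, 0.494]
contact_force: [0.8, -0.1, -1.7]
opening: 0.0191
```

```bash
python3 -c "
from h import *
go([.5043,-.0184,.178],67)"
```

```text
t 83.20 pos [0.4534 0.1328 0.1828] tilt 0.97 phi -112.2 open 19.1 F [ 0.8 -0.1 -1.7] xax [ 0.015  0.008 -1.   ]
  tool shift mm [   4.3  120.8 -104.3] turn deg 0.8 q6 2.07 after-turn mm [   4.3  119.4 -105.9]
```

Emit:
play_rows(
  moves=[
    [[0,0.022,-0.02,0,-1],[0,0.022,-0.02,0,-1],[0,0.022,-0.02,0,-1],[0,0.018,-0.016,0,-1],[0,0.012,-0.01,0,-1],[0,0.006,-0.005,0,-1],[0,0,0,0,-1],[0,0,0,0,-1],[0,0,0,0,-1],[0,0,0,0,-1]],
  ],
)

```text
time: 84.2
tool_pos: [0.4953, -0.01, 0.1741]
tool_rot: [-1.183, 1.563, 1.565]
contact_force: [-0.8, -0.2, -1.7]
opening: 0.0193
```

```bash
python3 -c "
from h import *
go([.5043,-.0184,.178],67)"
```

```text
t 84.20 pos [ 0.4953 -0.01    0.1741] tilt 0.43 phi -112.6 open 19.3 F [-0.8 -0.2 -1.7] xax [ 0.     0.007 -1.   ]
  tool shift mm [ -4.    4.3 -11.5] turn deg 0.4 q6 1.78 after-turn mm [ -4.    4.2 -11.6]
```

Emit:
play_rows(
  moves=[
    [[0,0.001,-0.004,0,-1],[0,0.002,-0.005,0,-1],[0,0.001,-0.002,0,-1],[0,0,0,0,-1],[0,0,0,0,-1],[0,0,0,0,-1],[0,0,0,0,-1],[0,0,0,0,-1],[0,0,0,0,-1],[0,0,0,0,-1]],
  ],
)

```text
time: 85.2
tool_pos: [0.5046, -0.017, 0.1743]
tool_rot: [-1.253, 1.563, 1.497]
contact_force: [-0.2, -0.2, -2.0]
opening: 0.0191
```

```bash
python3 -c "
from h import *
go([.5043,-.0184,.102],67)
snap('aq_scene','scene',(230,140,390,260),5)"
```

```text
t 85.20 pos [ 0.5046 -0.017   0.1743] tilt 0.43 phi -112.4 open 19.1 F [-0.2 -0.2 -2. ] xax [ 0.001  0.008 -1.   ]
  tool shift mm [72.3  1.9 -0.5] turn deg 0.6 q6 1.77 after-turn mm [72.3  1.9 -0.5]
```

View pics/aq_scene.png

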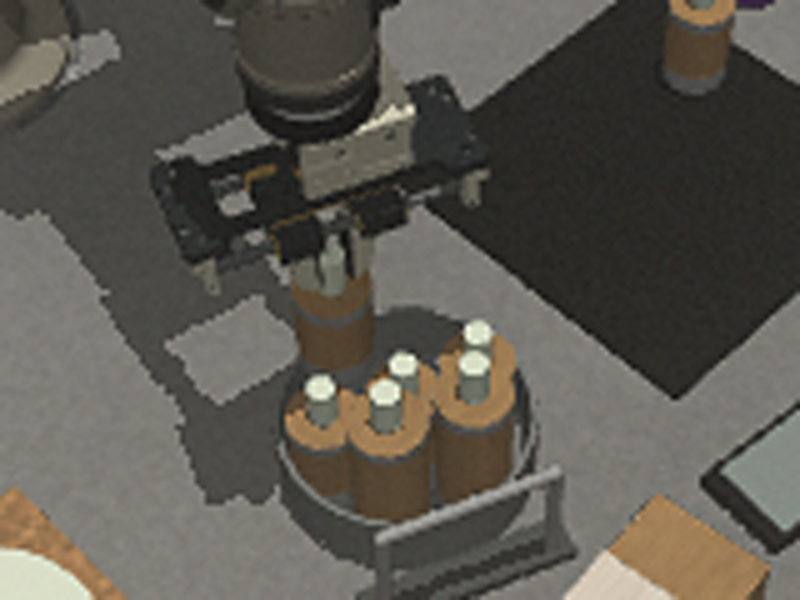

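Emit:
play_rows(
  moves=[
    [[0.005,0.001,0,0,-1],[0.01,0.001,0,0,-1],[0.012,0,0,0,-1],[0.012,0,0,0,-1],[0.012,0,0,0,-1],[0.008,0,0,0,-1],[0.003,0,0,0,-1],[0,0,0,0,-1],[0,0,0,0,-1],[0,0,0,0,-1]],
  ],
)

```text
time: 86.25
tool_pos: [0.5039, -0.0187, 0.107]
tool_rot: [-1.339, 1.563, 1.411]
contact_force: [0.9, -0.1, -2.2]
opening: 0.0191
```

```bash
python3 -c "
from h import *
go([.5043,-.0184,.102],67)
snap('ar_scene','scene',(230,140,390,260),5)"
```

```text
t 86.25 pos [ 0.5039 -0.0187  0.107 ] tilt 0.46 phi -112.4 open 19.1 F [ 0.9 -0.1 -2.2] xax [ 0.001  0.008 -1.   ]
  tool shift mm [ 5.  -0.4 -0.3] turn deg 0.6 q6 1.76 after-turn mm [ 5.  -0.4 -0.3]
```

View pics/ar_scene.png

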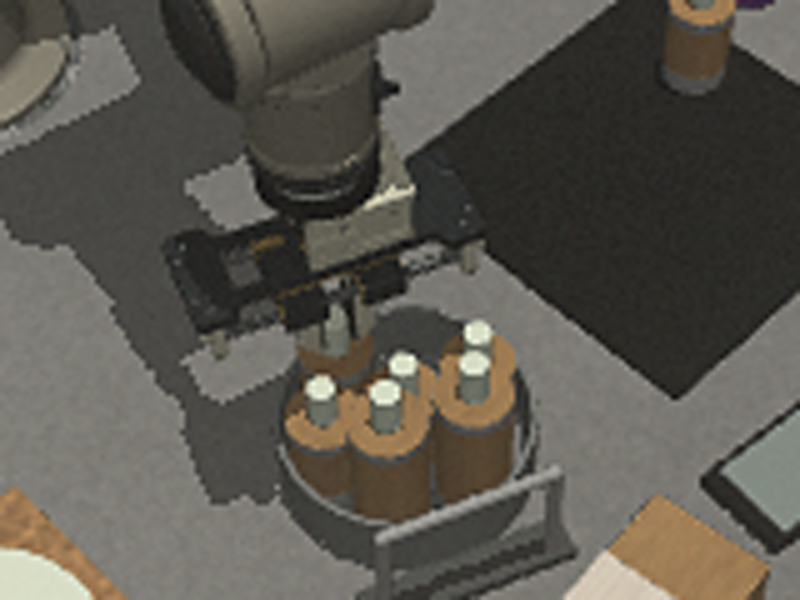

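Emit:
play_rows(
  moves=[
    [[0.003,0,0,0,-1],[0.002,0,0,0,-1],[0.001,0,0,0,-1],[0,0,0,0,-1],[0,0,0,0,-0.2],[0,0,0,0,-0.2],[0,0,0,0,-0.2],[-0.01,0,0,0,-0.2],[-0.02,0,0,0,-0.2],[-0.025,0,0,0,-0.2]],
  ],
)

```text
time: 87.3
tool_pos: [0.5022, -0.0189, 0.1568]
tool_rot: [-0.786, 1.562, 1.964]
contact_force: [0.6, -0.2, -0.2]
opening: 0.0366
```

Emit:
play_rows(
  moves=[
    [[-0.025,0,0,0,-0.2],[-0.015,0,0,0,-0.2],[0,-0.01,-0.003,0,-0.2],[0,-0.025,-0.007,0,0],[0,-0.035,-0.009,0,0],[0,-0.035,-0.009,0,0],[0,-0.035,-0.009,0,0],[0,-0.035,-0.009,0,0],[0,-0.035,-0.009,0,0],[0,-0.035,-0.009,0,0]],
  ],
)

```text
time: 88.3
tool_pos: [0.6615, 0.1904, 0.2033]
tool_rot: [-1.517, 1.564, 1.226]
contact_force: [-1.0, -0.4, 1.0]
opening: 0.0456
```

```bash
python3 -c "
from h import *
go([.4625,.411,.19],67)
im=snap('as_top','top',(140,120,390,300),3.2)
for nm,e,z in(('t1',(.588,-.0545),.166),('t2',(.612,-.0007),.166),('m',(.557,-.0105),.12),('L',(.576,.0415),.12),('R',(.533,-.061),.12),('FR',(.501,-.018),.12)):
  p=wc(im,'top',proj('top',[*e,z])[0]);X=plane('top',p,z);d=X-[.5554,-.0104];print(nm,np.round(X,4),np.round(1e3*np.array([d@[.9205,-.3907],d@[.3907,.9205]]),1))
p=wc(im,'top',(195,229.8));print(p,plane('top',p,.118))"
```

```text
t 88.30 pos [0.6615 0.1904 0.2033] tilt 0.39 phi -112.8 open 45.6 F [-1.  -0.4  1. ] xax [ 0.002  0.006 -1.   ]
  tool shift mm [  14.3 -126.1  268.9] turn deg 0.2 q6 2.13 after-turn mm [  14.3 -125.2  269.3]
t1 [ 0.5881 -0.0546] [ 47.4 -27.9]
t2 [ 0.6117 -0.0007] [48.  30.9]
m [ 0.5571 -0.0106] [1.7 0.5]
L [0.5748 0.0415] [-2.4 55.3]
R [ 0.5322 -0.0607] [ -1.7 -55.3]
FR [ 0.4996 -0.0193] [-47.9 -30. ]
[195.26267606 229.70176056] [0.46127529 0.41088799]
```

View pics/as_top.png

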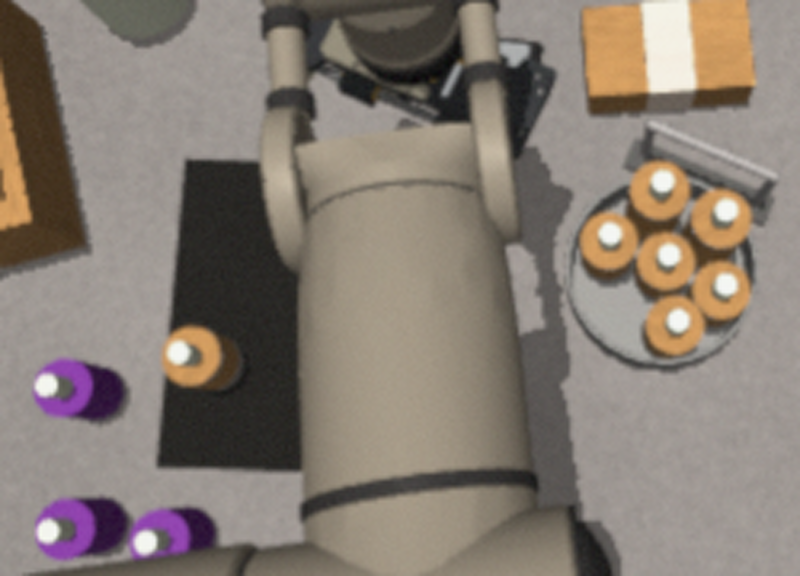

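Emit:
play_rows(
  moves=[
    [[0,-0.015,0.01,0,0],[0,-0.014,0.028,0,0],[0,-0.014,0.036,0,0],[0,-0.014,0.036,0,0],[0,-0.014,0.036,0,0],[0,-0.014,0.036,0,0],[0,-0.012,0.034,0,0],[0,-0.008,0.025,0,0],[0,-0.004,0.012,0,0],[0,0,0,0,0]],
  ],
)

```text
time: 89.35
tool_pos: [0.4617, 0.4078, 0.1911]
tool_rot: [-0.139, 1.56, 2.611]
contact_force: [0.7, -0.0, -0.2]
opening: 0.0456
```

```bash
python3 -c "
from h import *
go([.4625,.411,.12],67)"
```

```text
t 89.35 pos [0.4617 0.4078 0.1911] tilt 0.64 phi -112.4 open 45.6 F [ 0.7 -0.  -0.2] xax [-0.01   0.006 -1.   ]
  tool shift mm [71.1 -3.2 -0.3] turn deg 0.6 q6 2.55 after-turn mm [71.1 -3.2 -0.2]
```

Emit:
play_rows(
  moves=[
    [[0,0,0,0,0],[0,0,0,0,0],[0.008,0,0,0,0],[0.014,0,0,0,0],[0.016,0,0,0,0],[0.014,0,0,0,0],[0.006,0,0,0,0],[0,0,0,0,0],[0,0,0,0,0],[0,0,0,0,0]],
  ],
)

```text
time: 90.35
tool_pos: [0.4688, 0.4017, 0.1283]
tool_rot: [-0.069, 1.562, 2.669]
contact_force: [-0.3, -0.3, -0.2]
opening: 0.0459
```

```bash
python3 -c "
from h import *
go([.462,.411,.098],67)
snap('at_scene','scene',(290,100,450,220),5)"
```

```text
t 90.35 pos [0.4688 0.4017 0.1283] tilt 0.53 phi -113.1 open 45.9 F [-0.3 -0.3 -0.2] xax [-0.008  0.004 -1.   ]
  tool shift mm [30.4 -5.9  9.6] turn deg -0.1 q6 2.55 after-turn mm [30.4 -5.9  9.6]
```

View pics/at_scene.png

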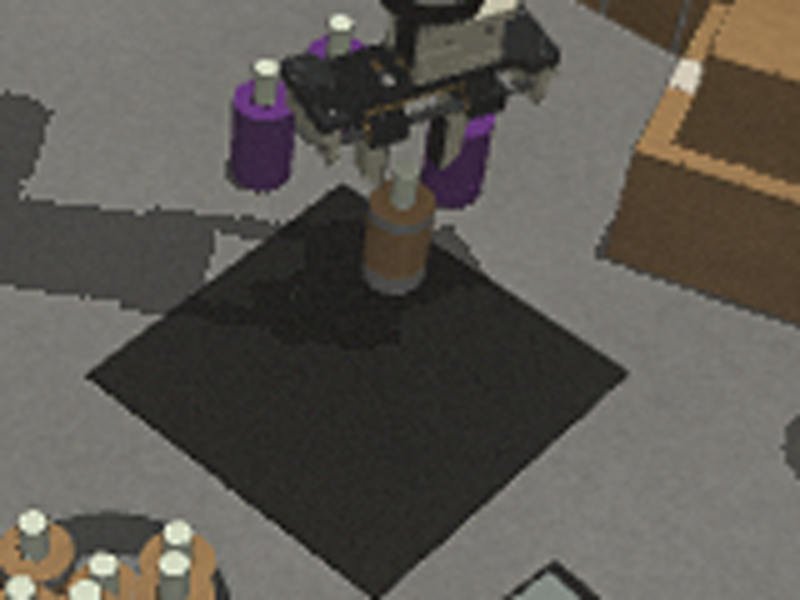

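Emit:
play_rows(
  moves=[
    [[0,-0.003,0.004,0,0],[0,-0.002,0.004,0,0],[0,0,0.001,0,0],[0,0,0,0,0],[0.006,0,0,0,0],[0.011,0,0,0,0],[0.009,0,0,0,0],[0.003,0,0,0,0],[0,0,0,0,0],[0,0,0,0,0]],
  ],
)

```text
time: 91.4
tool_pos: [0.4616, 0.4112, 0.0975]
tool_rot: [-0.189, 1.562, 2.551]
contact_force: [-0.7, 0.7, 0.3]
opening: 0.046
```

```bash
python3 -c "
from h import *
go([.462,.411,.098],67)
snap('au_scene','scene',(290,100,450,220),5)"
```

```text
t 91.40 pos [0.4616 0.4112 0.0975] tilt 0.50 phi -113.1 open 46.0 F [-0.7  0.7  0.3] xax [-0.007  0.005 -1.   ]
  tool shift mm [-0.5  0.  -0.5] turn deg -0.1 q6 2.57 after-turn mm [-0.5  0.  -0.5]
```

View pics/au_scene.png

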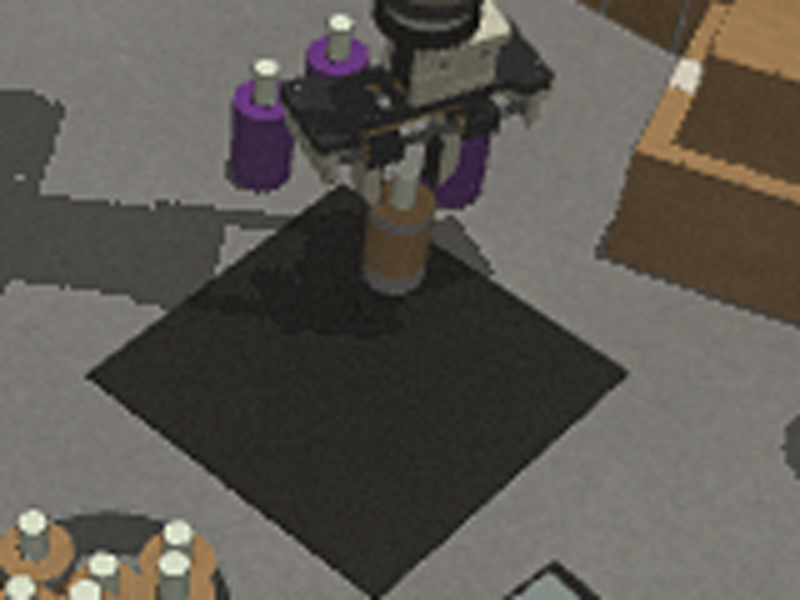

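Emit:
play_rows(
  moves=[
    [[0,0,0,0,-1],[0,0,0,0,-1],[0,0,0,0,-1],[0,0,0,0,-1],[0,0,0,0,-1],[-0.01,0,0,0,-1],[-0.02,0,0,0,-1],[-0.025,0,0,0,-1],[-0.025,0,0,0,-1],[-0.01,0,0,0,-1]],
  ],
)

```text
time: 92.45
tool_pos: [0.4609, 0.4097, 0.1902]
tool_rot: [0.28, 1.559, 3.019]
contact_force: [0.8, 0.1, -2.2]
opening: 0.019
```

```bash
python3 -c "
from h import *
go([.5238,.0341,.185],67)"
```

```text
t 92.45 pos [0.4609 0.4097 0.1902] tilt 0.70 phi -113.1 open 19.0 F [ 0.8  0.1 -2.2] xax [-0.012  0.001 -1.   ]
  tool shift mm [   3.8  321.  -205. ] turn deg -0.1 q6 2.57 after-turn mm [   3.8  321.2 -204.7]
```

Emit:
play_rows(
  moves=[
    [[0,0.015,-0.01,0,-1],[0,0.025,-0.016,0,-1],[0,0.03,-0.019,0,-1],[0,0.03,-0.019,0,-1],[0,0.03,-0.019,0,-1],[0,0.03,-0.019,0,-1],[0,0.03,-0.019,0,-1],[0,0.03,-0.019,0,-1],[0,0.025,-0.016,0,-1],[0,0.018,-0.012,0,-1]],
  ],
)

```text
time: 93.45
tool_pos: [0.5081, 0.0851, 0.1825]
tool_rot: [0.507, 1.547, -3.033]
contact_force: [0.3, 1.3, -2.5]
opening: 0.019
```

```bash
python3 -c "
from h import *
go([.5238,.0341,.185],67)"
```

```text
t 93.45 pos [0.5081 0.0851 0.1825] tilt 1.34 phi -112.8 open 19.0 F [ 0.3  1.3 -2.5] xax [-0.023 -0.003 -1.   ]
  tool shift mm [ -2.7  40.9 -34.2] turn deg 0.2 q6 1.99 after-turn mm [ -2.7  40.8 -34.3]
```

Emit:
play_rows(
  moves=[
    [[0,0.012,-0.01,0,-1],[0,0.01,-0.008,0,-1],[0,0.006,-0.006,0,-1],[0,0.003,-0.003,0,-1],[0,0,0,0,-1],[0,0,0,0,-1],[0,0,0,0,-1],[0,0,0,0,-1],[0,0,0,0,-1],[0,0,0,0,-1]],
  ],
)

```text
time: 94.45
tool_pos: [0.5181, 0.0414, 0.1792]
tool_rot: [0.489, 1.541, -3.053]
contact_force: [-0.0, 0.5, -3.0]
opening: 0.0193
```

```bash
python3 -c "
from h import *
go([.5238,.0341,.185],67)"
```

```text
t 94.45 pos [0.5181 0.0414 0.1792] tilt 1.74 phi -112.9 open 19.3 F [-0.   0.5 -3. ] xax [-0.03  -0.003 -1.   ]
  tool shift mm [-5.9  4.6 -7.9] turn deg 0.1 q6 1.91 after-turn mm [-5.9  4.6 -7.9]
```

Emit:
play_rows(
  moves=[
    [[0,0.001,-0.003,0,-1],[0,0.002,-0.004,0,-1],[0,0.001,-0.002,0,-1],[0,0,0,0,-1],[0,0,0,0,-1],[0,0,0,0,-1],[0,0,0,0,-1],[0,0,0,0,-1],[0,0,0,0,-1],[0,0,0,0,-1]],
  ],
)

```text
time: 95.45
tool_pos: [0.5255, 0.0337, 0.179]
tool_rot: [0.489, 1.541, -3.053]
contact_force: [0.6, -0.4, -2.4]
opening: 0.0192
```

```bash
python3 -c "
from h import *
go([.5252,.0335,.10],67)
snap('av_scene','scene',(230,140,390,260),5)"
```

```text
t 95.45 pos [0.5255 0.0337 0.179 ] tilt 1.73 phi -112.9 open 19.2 F [ 0.6 -0.4 -2.4] xax [-0.03  -0.003 -1.   ]
  tool shift mm [79.  -0.8 -1.9] turn deg 0.1 q6 1.89 after-turn mm [79.  -0.8 -1.9]
```

View pics/av_scene.png

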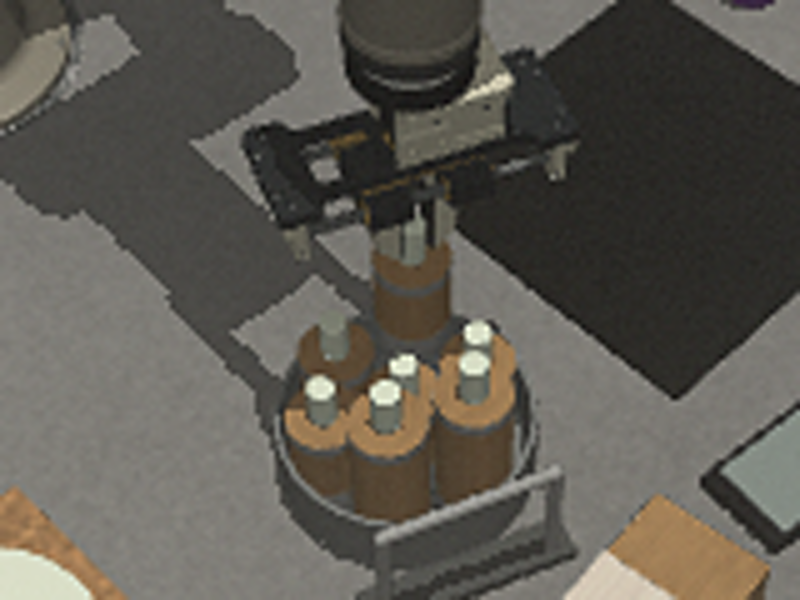

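Emit:
play_rows(
  moves=[
    [[0.004,0,0,0,-1],[0.009,-0.001,-0.001,0,-1],[0.012,0,0,0,-1],[0.012,0,-0.001,0,-1],[0.012,0,0,0,-1],[0.009,0,0,0,-1],[0.004,0,0,0,-1],[0,0,0,0,-1],[0,0,0,0,-1],[0,0,0,0,-1]],
  ],
)

```text
time: 96.5
tool_pos: [0.5254, 0.0337, 0.1111]
tool_rot: [0.482, 1.538, -3.059]
contact_force: [-0.2, 0.4, -3.3]
opening: 0.0194
```

```bash
python3 -c "
from h import *
go([.5252,.0335,.10],67)
snap('aw_scene','scene',(230,140,390,260),5)"
```

```text
t 96.50 pos [0.5254 0.0337 0.1111] tilt 1.86 phi -112.9 open 19.4 F [-0.2  0.4 -3.3] xax [-0.032 -0.003 -0.999]
  tool shift mm [11.1  0.1 -0.3] turn deg 0.1 q6 1.90 after-turn mm [11.1  0.1 -0.3]
```

View pics/aw_scene.png

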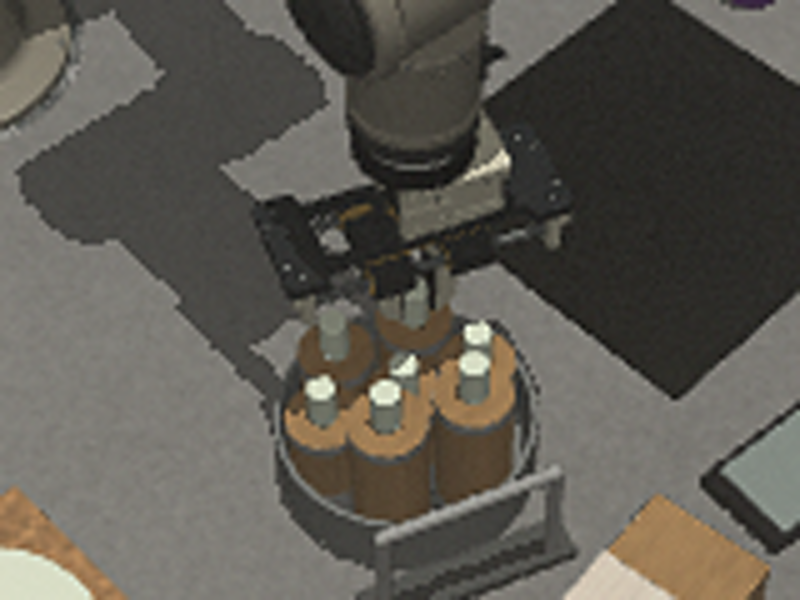

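Going in cleanly; seat and release, then rise.

Emit:
play_rows(
  moves=[
    [[0.004,0,0,0,-1],[0.004,0,0,0,-1],[0.002,0,0,0,-1],[0.001,0,0,0,-1],[0,0,0,0,-1],[0,0,0,0,-0.2],[0,0,0,0,-0.2],[0,0,0,0,-0.2],[-0.01,0,0,0,-0.2],[-0.02,0,0,0,-0.2]],
  ],
)

```text
time: 97.55
tool_pos: [0.5259, 0.0337, 0.1307]
tool_rot: [0.484, 1.538, -3.058]
contact_force: [-0.6, -0.0, -0.3]
opening: 0.0366
```

Emit:
play_rows(
  moves=[
    [[-0.025,0,0,0,-0.2],[-0.025,0,0,0,-0.2],[-0.01,0,0,0,-0.2],[0,-0.015,0,0,-0.2],[0,-0.03,0,0,-0.2],[0,-0.035,0,0,-0.2],[0,-0.035,0,0,-0.2],[0,-0.035,0,0,-0.2],[0,-0.025,0,0,-0.2],[0,-0.01,0,0,-0.2]],
  ],
)

```text
time: 98.55
tool_pos: [0.6029, 0.2147, 0.1889]
tool_rot: [0.487, 1.539, -3.058]
contact_force: [0.7, -0.7, 0.2]
opening: 0.0365
```

Emit:
play_rows(
  moves=[
    [[0,0,0,0,-0.2],[0,0,0,0,-0.2],[0,0,0,0,-0.2],[0,0,0,0,-0.2],[0,0,0,0,-0.2],[0,0,0,0,-0.2],[0,0,0,0,-0.2],[0,0,0,0,-0.2],[0,0,0,0,-0.2],[0,0,0,0,-0.2]],
  ],
)

```text
time: 99.55
tool_pos: [0.6017, 0.2117, 0.1875]
tool_rot: [0.525, 1.536, -3.023]
contact_force: [0.1, 0.7, 1.4]
opening: 0.0366
```

```bash
python3 -c "
from h import *
go([.5,.2,.19],67)
im=snap('ax_top','top')
it=[]
for nm,e,z in(('t1',(.588,-.0545),.166),('t2',(.612,-.0007),.166),('m',(.557,-.0105),.12),('L',(.576,.0415),.12),('R',(.533,-.061),.12),('FR',(.501,-.018),.12),('FL',(.522,.034),.12)):
  p=wc(im,'top',proj('top',[*e,z])[0]);X=plane('top',p,z);d=X-[.5554,-.0104];print(nm,np.round(X,4),np.round(1e3*np.array([d@[.9205,-.3907],d@[.3907,.9205]]),1));it.append((*X,.16 if nm[0]=='t' else .114,.006))
cyl('pics/ax_top_raw.png','pics/ax_ov.png','top',it,(300,140,400,250),7,(.5554,-.0104))
snap('ax_scene','scene',(150,140,350,290),4)
s=cv2.imread('pics/ax_scene_raw.png');cv2.imwrite('pics/ax_s2.png',cv2.resize(s[180:270,265:355],None,fx=6.6,fy=6.6,interpolation=cv2.INTER_CUBIC))"
```

```text
t 99.55 pos [0.6017 0.2117 0.1875] tilt 2.02 phi -113.3 open 36.6 F [0.1 0.7 1.4] xax [-0.035 -0.004 -0.999]
  tool shift mm [ 1.1 51.  88.8] turn deg -0.3 q6 2.19 after-turn mm [ 1.1 50.5 89. ]
t1 [ 0.5881 -0.0545] [ 47.4 -27.9]
t2 [ 0.6117 -0.0007] [48.1 30.9]
m [ 0.5571 -0.0106] [1.7 0.5]
L [0.5748 0.0415] [-2.5 55.3]
R [ 0.5322 -0.0607] [ -1.7 -55.3]
FR [ 0.4996 -0.0192] [-47.9 -30. ]
FL [0.5218 0.032 ] [-47.5  25.9]
```

View pics/ax_top.png

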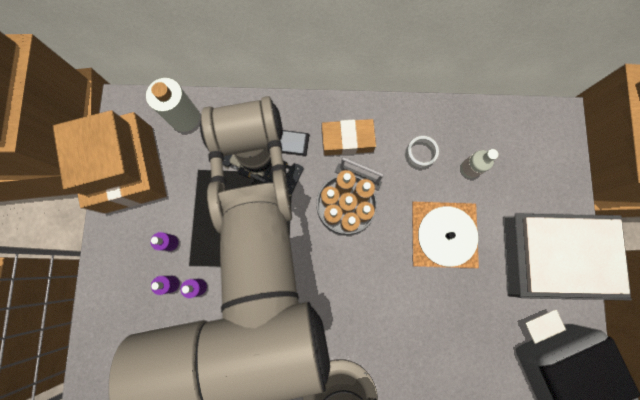

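View pics/ax_ov.png

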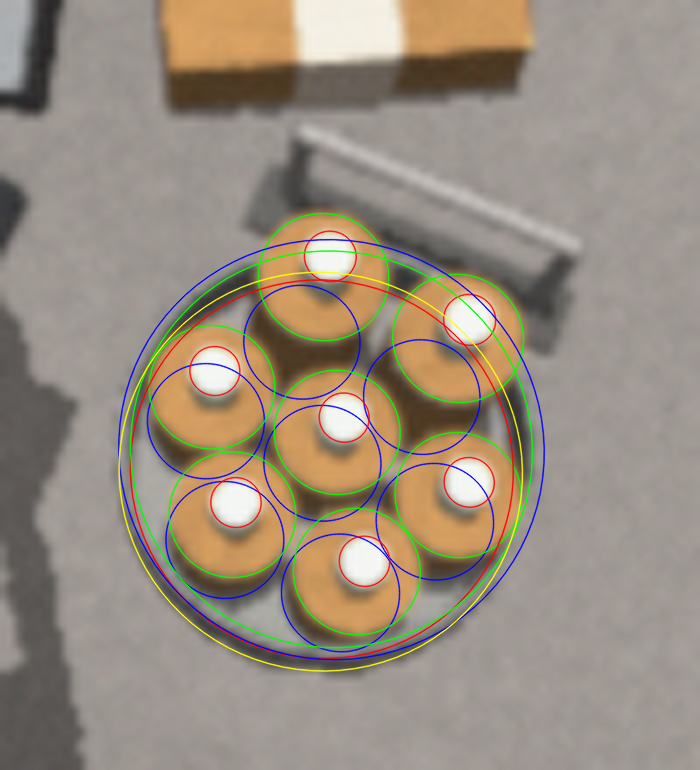

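View pics/ax_scene.png

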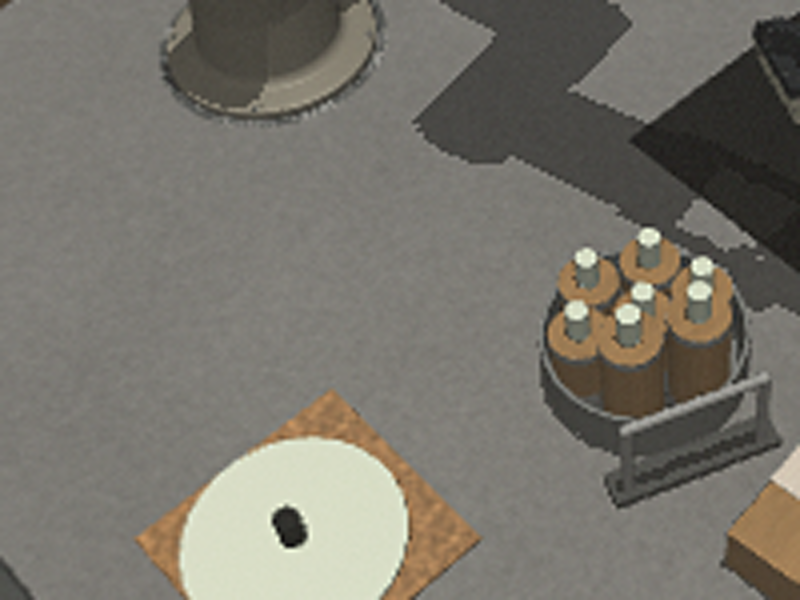

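View pics/ax_s2.png

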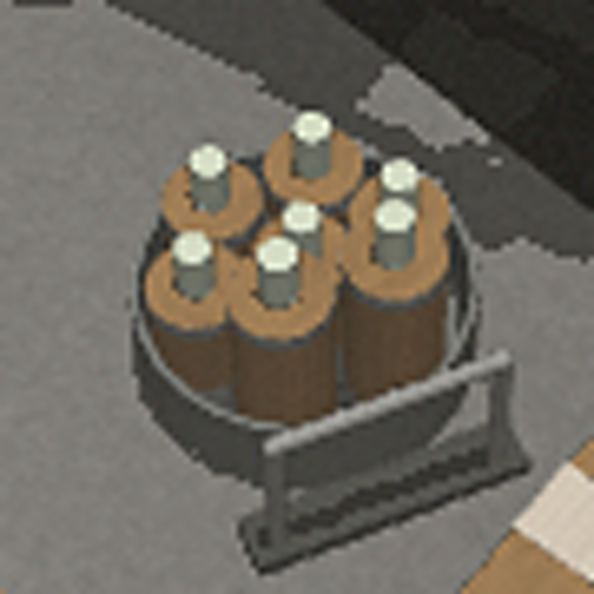

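```bash
python3 -c "
from cell import robot
print(robot.hand_in())"
```

```text
the job is handed in; nothing more can be done
None
```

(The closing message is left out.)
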